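# Turn driver modules terminal side up, load the carrying tray and raise its handle

### The arm

A 7-joint arm with a two-finger parallel gripper is mounted at the origin on the work surface. World frame = base frame: x ahead of the robot, y to its left, z up, the work surface at z = 0. Lengths are in m, angles in rad, forces in N, time in s.
With the tool pointing down it reaches from about 0.4 to 0.85 m from the base axis. Payload 4.5 kg.
Tool frame: the origin (TCP) lies between the finger pads; the fingertips stand r.tip_reach ahead of it and the grasp point (between the pads) lies 3 mm ahead of it (r.tip_reach is the distance from the TCP to the fingertips, in m); z points along the fingers, y is the line along which they close (so a half turn about z gives the same grasp; the last joint's range is limited). The gripper opens to 88 mm and grips with 3 to 60 N. Pads are 18 mm wide; open, the fingers measure 123 mm over their backs; the gripper's body (75 mm by 187 mm) begins 45 mm behind the grasp point.
Start: joints at [-1.173, 0.689, -0.195, 1.565, 0.157, 0.902, -0.215], TCP at [0.222, 0.584, 0.261] pointing down, gripper open.
Joint ranges: [-3.01, 3.01], [-0.46, 2.08], [-1.47, 1.51], [0.13, 2.56], [-1, 4.14], [0.04, 2.09], [-2.66, 2.66]. Speed limits (rad/s): [2.57, 2.57, 3.14, 3.14, 3.14, 3.14, 3.14].

### API

Orientations are given as a unit quaternion [x, y, z, w].
In Python, from plant import r gives the robot as it stands.
- The arm moves only by the tool step_arm, never from a script. Its argument "motion" is a list of rows, each an object with "dp": the shift along the tool's x, y, z in mm, a list of three; "twist": the turn, a rotation vector about the tool's x, y, z in rad, a list of three; "hand": the opening, from -1 (shut) to 1 (fully open). In form: [{"dp": [dx, dy, dz], "twist": [rx, ry, rz], "hand": hand}, ...]. A call has 1 to 5 rows; each row is the pose to reach, as a shift and turn from the pose commanded when the call began, along the tool's axes at that moment; what a row does not reach only later rows make up. A row lasts 1/8 s, in which the tool goes at most 62.5 mm and 10.7 degrees, less where a joint would pass 70% of its speed; a pose out of reach is approached as far as the arm can. A call with a gripper value outside its range is refused whole. The fingers move at their own pace and stop on an object; "force" is the grip in N (left out, the last holds). Time passes only in rows, so rows that repeat a pose let the fingers close. It gives the time, the measured TCP pose, the force, the opening and the grip force at its end, in the units of the state.
- r.get_state(): the state, without advancing time (a new reading comes with each control period).
- r.snapshot(name): name is "scene" or "top"; returns a dict with "pixels" (400x640x3 uint8, red, green, blue), "depth" (400x640 float32, m along the optical axis (not along the pixel's ray), 0 where there is no reading), "fx", "fy", "cx", "cy" (pixels), "xyz" and "orientation" of the camera in the world. Camera axes: x right, y down, z forward; pixel columns grow to the right and rows downward; lengths in m; the calibration is good to about 2 mm. A picture is of the moment at which its call begins.
- r.finish_job(): hands the job in; it is judged then, once.
Trained networks look in the newest picture that a camera, given by its name, has taken for a name from the list of things; names that differ only in an ending like _2 or _b are one class to them, and where a whole thing is asked for, a point or a joint stands for the part that bears it (a point fixed in the world has none). Each returns a list of dicts, best first, with "score" (0 to 1); they miss things now and then, are a little off and sometimes report something else, mostly with a low value. They report only what shows in the picture. A call takes as long as a camera call. They do not tell look-alikes from the thing itself.
- r.search_frame(camera, thing): "at" ([x, y, z] in m, in the coordinates of the camera as it stood for that picture, good to about 4 mm: the middle of the surface that is visible of it).
The state is a dict: "clock": time; "q": joint angles; "qd": joint speeds; "joint_torque": joint torques, N m; "tool_pos": TCP position; "eef_rot": TCP orientation; "contact_force": force on the tool from outside, world axes, zero at the start; "moment": the same for the moment, N m; "opening": opening from 0.0 (shut) to 1.0 (fully open); "finger_force": force on a finger pad.
Only numpy, scipy, OpenCV 4.12 (cv2) and the standard library are available. Lean on these libraries where they do the work, as an engineer would, in place of code of your own. Each camera call takes 0.05 s, during which the arm holds its last target. There are 200 camera calls.

### The job

The driver modules lie on the bench with their terminals underneath. Turn every 95 mm module (the middle size) over and lay it, terminals up, flat in a bay of the steel tray, one to a bay in any bays; leave the shorter and the longer module and the other things on the bench where they are. When all are loaded, swing the tray's folded carry handle up until it stands upright at its stop, and let go.

Things in the scene. Friction and masses are not known exactly. Their poses are not given: they have to be found in the camera images.
- module_a: to be loaded (may be absent): flat aluminium-backed electronic driver module 95 mm long (its x) x 56 mm wide (its y) x 30 mm thick (its z); origin in its middle. Its z axis points out of the plain aluminium back; the terminal face (-z) has a black strip with brass screws across each end, green board between. Starts lying back up. 0.25 kg.
- module_b: to be loaded (may be absent): flat aluminium-backed electronic driver module 95 mm long (its x) x 56 mm wide (its y) x 30 mm thick (its z); origin in its middle. Its z axis points out of the plain aluminium back; the terminal face (-z) has a black strip with brass screws across each end, green board between. Starts lying back up. 0.25 kg.
- module_c: to be loaded (may be absent): flat aluminium-backed electronic driver module 95 mm long (its x) x 56 mm wide (its y) x 30 mm thick (its z); origin in its middle. Its z axis points out of the plain aluminium back; the terminal face (-z) has a black strip with brass screws across each end, green board between. Starts lying back up. 0.25 kg.
- module_d: to be loaded (may be absent): flat aluminium-backed electronic driver module 95 mm long (its x) x 56 mm wide (its y) x 30 mm thick (its z); origin in its middle. Its z axis points out of the plain aluminium back; the terminal face (-z) has a black strip with brass screws across each end, green board between. Starts lying back up. 0.25 kg.
- short_module: look-alike, too short, leave alone: flat aluminium-backed electronic driver module 70 mm long (its x) x 56 mm wide (its y) x 30 mm thick (its z); origin in its middle. Its z axis points out of the plain aluminium back; the terminal face (-z) has a black strip with brass screws across each end, green board between. Starts lying back up. 0.25 kg.
- long_module: look-alike, too long, leave alone: flat aluminium-backed electronic driver module 120 mm long (its x) x 56 mm wide (its y) x 30 mm thick (its z); origin in its middle. Its z axis points out of the plain aluminium back; the terminal face (-z) has a black strip with brass screws across each end, green board between. Starts lying back up. 0.25 kg.
- tray: steel tray fixed to the bench, base 125 (x) x 370 (y) x 8 mm, origin under its centre on the bench; four bays in a row along its y, 88 mm apart, each for a module lying lengthwise along tray x. Ridges 8 mm high above the floor at both ends of a bay (113 mm clear); 14 mm stubs at its side corners (70 mm clear). Posts at y = +-182 mm, 44 mm high, carry the handle.
- bay1 (a point): centre of the floor of the first bay (8 mm over the bench), axes as the tray's
- bay2 (a point): same, second bay
- bay3 (a point): same, third bay
- bay4 (a point): same, fourth bay
- handle (a joint): angle of the carry handle, rad: 0 lying level out over the tray's +x side, 1.57 upright at its stop; stiff, stays where left (about 3 N at the bar to move it)
- handle_grip (a point): middle of the handle's cross bar: black grip 18 mm thick, 100 mm long along tray y; the bar is 10 mm thick and 388 mm long, 130 mm from the hinge line, which runs along tray y over the tray's centre, 36 mm above the bench
- screwdriver: bystander screwdriver on the bench, leave alone
- parts_bin: bystander green open bin 130 x 100 x 60 mm, leave alone
- spray_can: bystander can 52 mm across, 150 mm high, leave alone
Not all that is in view belongs to the job. What is shaped like the module_d but pink is not meant. What is shaped like the module_b but brown is not meant.

How it is judged:
On the way, in this order (a step that is already met when the one before it is completed fails the run):
1. every 95 mm module present lies terminals up, flat in a bay (((x of module_a in the frame of bay1 between -0.012 and 0.012 m and y of module_a in the frame of bay1 between -0.012 and 0.012 m and z of module_a in the frame of bay1 below 0.019 m) or (x of module_a in the frame of bay2 between -0.012 and 0.012 m and y of module_a in the frame of bay2 between -0.012 and 0.012 m and z of module_a in the frame of bay2 below 0.019 m) or (x of module_a in the frame of bay3 between -0.012 and 0.012 m and y of module_a in the frame of bay3 between -0.012 and 0.012 m and z of module_a in the frame of bay3 below 0.019 m) or (x of module_a in the frame of bay4 between -0.012 and 0.012 m and y of module_a in the frame of bay4 between -0.012 and 0.012 m and z of module_a in the frame of bay4 below 0.019 m)) and angle between each of module_a, module_b, module_c, module_d's own z axis and vertical above 3.04 rad and angle between the x axis of each of module_a, module_b, module_c, module_d and the x axis of tray, either way round below 0.25 rad and linear speed of each of module_a, module_b, module_c, module_d below 0.02 m/s and ((x of module_b in the frame of bay1 between -0.012 and 0.012 m and y of module_b in the frame of bay1 between -0.012 and 0.012 m and z of module_b in the frame of bay1 below 0.019 m) or (x of module_b in the frame of bay2 between -0.012 and 0.012 m and y of module_b in the frame of bay2 between -0.012 and 0.012 m and z of module_b in the frame of bay2 below 0.019 m) or (x of module_b in the frame of bay3 between -0.012 and 0.012 m and y of module_b in the frame of bay3 between -0.012 and 0.012 m and z of module_b in the frame of bay3 below 0.019 m) or (x of module_b in the frame of bay4 between -0.012 and 0.012 m and y of module_b in the frame of bay4 between -0.012 and 0.012 m and z of module_b in the frame of bay4 below 0.019 m)) and ((x of module_c in the frame of bay1 between -0.012 and 0.012 m and y of module_c in the frame of bay1 between -0.012 and 0.012 m and z of module_c in the frame of bay1 below 0.019 m) or (x of module_c in the frame of bay2 between -0.012 and 0.012 m and y of module_c in the frame of bay2 between -0.012 and 0.012 m and z of module_c in the frame of bay2 below 0.019 m) or (x of module_c in the frame of bay3 between -0.012 and 0.012 m and y of module_c in the frame of bay3 between -0.012 and 0.012 m and z of module_c in the frame of bay3 below 0.019 m) or (x of module_c in the frame of bay4 between -0.012 and 0.012 m and y of module_c in the frame of bay4 between -0.012 and 0.012 m and z of module_c in the frame of bay4 below 0.019 m)) and ((x of module_d in the frame of bay1 between -0.012 and 0.012 m and y of module_d in the frame of bay1 between -0.012 and 0.012 m and z of module_d in the frame of bay1 below 0.019 m) or (x of module_d in the frame of bay2 between -0.012 and 0.012 m and y of module_d in the frame of bay2 between -0.012 and 0.012 m and z of module_d in the frame of bay2 below 0.019 m) or (x of module_d in the frame of bay3 between -0.012 and 0.012 m and y of module_d in the frame of bay3 between -0.012 and 0.012 m and z of module_d in the frame of bay3 below 0.019 m) or (x of module_d in the frame of bay4 between -0.012 and 0.012 m and y of module_d in the frame of bay4 between -0.012 and 0.012 m and z of module_d in the frame of bay4 below 0.019 m))), for 0.2 s.
2. then the handle stands upright at its stop (value of joint handle above 1.5 rad), for 0.2 s.
At the end, for the whole second after the job is handed in: Every 95 mm module present lies at rest flat in a bay (centre within 12 mm of the bay's centre each way, within 4 mm of fully down), terminals up (within 0.1 rad), lengthwise along the bay (0.25 rad); handle past 1.5 rad; the short and long modules within 60 mm of where they were (all of step 1 and value of joint handle above 1.5 rad and distance of each of short_module, long_module from where it was at the start of the episode below 0.06 m); the robot touches nothing.
It fails at once if a bystander (screwdriver, bin, can) is pushed more than 40 mm (distance of any of screwdriver, parts_bin, spray_can from where it was at the start of the episode above 0.04 m).
Of module_a, module_b, module_c, module_d only 3 to 4 are there at a start; the rules pass over those that are not, and their reading is None.
At some moment in a run one of module_a, module_b, module_c, module_d may be knocked a few centimetres aside while the robot is not near it.
It also fails if it takes over 210 s, if anything falls off the work surface, if the arm or the gripper's body presses on something with over 40 N, if the wrist force passes 120 N, or if a joint passes its speed limit or range.

## Working session

There is one attempt and no reset: what is moved stays moved. The work goes in short steps, Python scripts to look and compute and a tool call to move; the robot and the scene stay as the last step left them, time stands still between calls to the robot, and variables do not carry over. Pictures are saved under pics/ and viewed, at most 14 in all, crops included, and the job is handed in when it is done.

Besides the shell and the picture viewer there is one more tool, called as name(argument=value, ...), one argument or row to a line, values as JSON. step_arm: Moves the arm, as the interface text tells. Its arguments: {"type":"object","properties":{"motion":{"type":"array"},"force":{"type":"number"}},"required":["motion"]}

```bash
ls; mkdir -p pics; cat > h.py <<'E'
from plant import r
import numpy as np, cv2
from scipy.spatial.transform import Rotation as R
def snap(c,name=None):
    s=r.snapshot(c)
    if name: cv2.imwrite(f'pics/{name}.png',s['pixels'][:,:,::-1])
    return s
def world(s,p): return R.from_quat(s['orientation']).apply(p)+np.array(s['xyz'])
def pix(s,p):
    c=R.from_quat(s['orientation']).inv().apply(np.array(p)-s['xyz']); return np.round([s['fx']*c[0]/c[2]+s['cx'],s['fy']*c[1]/c[2]+s['cy']])
def cloud(s):
    v,u=np.mgrid[:400,:640]; d=s['depth']
    P=np.stack([(u-s['cx'])/s['fx']*d,(v-s['cy'])/s['fy']*d,d],-1)
    W=world(s,P.reshape(-1,3)).reshape(P.shape); W[d==0]=np.nan; return W
E
python3 - <<'E'
from h import *
np.set_printoptions(precision=3,suppress=True)
for c in ('scene','top'):
    s=snap(c,c+'0'); print(c,s['xyz'],s['orientation'],s['fx'])
    for t in ('module_a','short_module','long_module','tray','handle_grip','screwdriver','parts_bin','spray_can'):
        for d in r.search_frame(c,t): 
            w=world(s,d['at']); print(t,round(d['score'],2),w,pix(s,w))
print(r.get_state(),r.tip_reach)
E
```

```text
pics
scene [0.932 0.423 1.014] [ 0.359  0.892 -0.258 -0.096] 414.542421288268
module_a 0.96 [ 0.348 -0.307  0.029] [297. 111.]
module_a 0.69 [ 0.496 -0.388  0.029] [245. 121.]
module_a 0.61 [ 0.534 -0.221  0.031] [270. 158.]
module_a 0.6 [ 0.3   -0.457  0.03 ] [278.  80.]
short_module 0.69 [ 0.457 -0.037  0.031] [332. 180.]
short_module 0.27 [ 0.716 -0.327  0.026] [199. 173.]
long_module 0.78 [ 0.575 -0.1    0.03 ] [286. 191.]
long_module 0.7 [0.475 0.27  0.007] [410. 260.]
tray 0.64 [0.479 0.27  0.01 ] [409. 260.]
handle_grip 0.6 [0.579 0.257 0.084] [383. 272.]
screwdriver 0.89 [ 0.771 -0.081  0.02 ] [236. 241.]
screwdriver 0.67 [0.577 0.256 0.08 ] [383. 271.]
parts_bin 0.74 [ 0.716 -0.328  0.024] [199. 173.]
parts_bin 0.47 [0.473 0.269 0.009] [410. 259.]
spray_can 0.62 [0.757 0.188 0.139] [307. 294.]
top [ 0.354 -0.05   1.307] [-0.704  0.706 -0.047  0.065] 413.33737580360093
module_a 0.9 [ 0.35  -0.318  0.027] [424. 271.]
module_a 0.82 [ 0.293 -0.465  0.027] [474. 290.]
module_a 0.8 [ 0.523 -0.231  0.03 ] [394. 214.]
module_a 0.66 [ 0.487 -0.391  0.028] [446. 225.]
module_a 0.59 [ 
[... 264 characters left out ...]
02] [419. 153.]
screwdriver 0.75 [ 0.769 -0.09   0.022] [348. 139.]
screwdriver 0.57 [ 0.571 -0.109  0.03 ] [354. 199.]
parts_bin 0.93 [ 0.724 -0.322  0.005] [419. 153.]
spray_can 0.86 [0.737 0.17  0.133] [261. 138.]
{'clock': 0.9, 'q': array([-1.173,  0.689, -0.195,  1.565,  0.157,  0.902, -0.215]), 'qd': array([ 0.001, -0.001,  0.001,  0.001,  0.001, -0.   , -0.   ]), 'joint_torque': array([ -0.   , -52.748,  -1.267, -15.375,  -0.052,  -0.001,   0.   ]), 'tool_pos': array([0.222, 0.584, 0.261]), 'eef_rot': array([0.181, 0.984, 0.   , 0.   ]), 'contact_force': array([-0.105, -0.275, -1.056]), 'moment': array([ 0.047, -0.006,  0.057]), 'finger_force': 0.0, 'opening': 1.001096360855207} 0.022
```

View pics/top0.png

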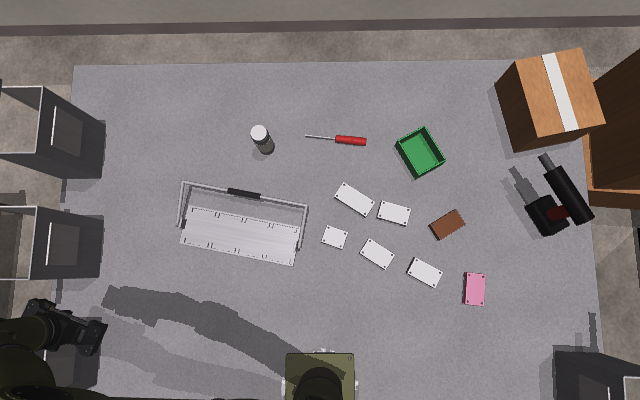

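View pics/scene0.png

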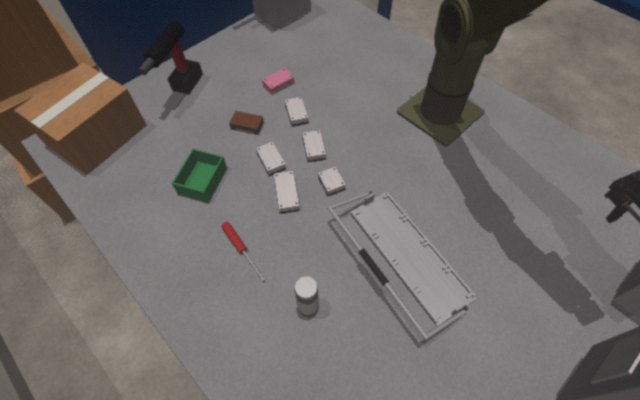

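```bash
cat >> h.py <<'E'
def blocks(s,W=None,zlo=.020,zhi=.045):
    W=cloud(s) if W is None else W
    m=((W[...,2]>zlo)&(W[...,2]<zhi)).astype(np.uint8)
    n,l,st,_=cv2.connectedComponentsWithStats(m,connectivity=4)
    o=[]
    for i in range(1,n):
        if st[i,4]<120: continue
        k=l==i
        P=W[k]; (c,sz,a)=cv2.minAreaRect((P[:,:2]*1000).astype(np.float32))
        if sz[0]<sz[1]: sz=sz[::-1]; a-=90
        o.append((np.round(c).astype(int),np.round(sz),round(a,1),round(float(np.median(P[:,2])*1000),1),np.median(s['pixels'][k],0).astype(int),pix(s,np.r_[np.array(c)/1000,.03]).astype(int),st[i,4]))
    return o
E
python3 - <<'E'
from h import *
for c in ('top','scene'):
    s=snap(c); print(c)
    for b in blocks(s): print(*b)
E
```

```text
top
[ 831 -609] [254.  78.] 29.5 32.7 [52 38 28] [510 118] 314
[735 720] [188.  48.] -13.7 32.9 [57 55 57] [ 97 150] 271
[ 753 -337] [139.  66.] 62.3 32.6 [31 46 34] [425 142] 145
[767 -99] [98. 24.] 83.4 24.0 [179  50  49] [350 139] 167
[ 572 -109] [120.  57.] 56.4 29.5 [218 215 219] [354 199] 687
[ 528 -231] [95. 57.] 73.0 29.6 [218 215 219] [394 212] 562
[ 502 -667] [108.  12.] 25.0 31.9 [17 16 17] [537 220] 134
[ 491 -395] [96. 56.] -58.8 29.6 [120  77  55] [447 224] 569
[423 699] [183.   8.] 0.4 32.3 [57 56 58] [ 96 247] 285
[454 -46] [70. 56.] 70.1 29.5 [218 215 219] [334 237] 413
[ 402 -176] [95. 56.] 56.7 29.5 [218 215 219] [377 253] 573
[ 345 -319] [95. 56.] 61.7 29.4 [218 215 219] [425 272] 593
[ 296 -468] [95. 58.] -7.1 29.2 [213 144 174] [475 289] 631
[  79 -733] [185.  90.] -47.2 32.7 [45 43 45] [571 365] 282
[ 58 679] [97.  6.] 0.7 33.6 [53 52 53] [ 92 370] 152
scene
[  51 -721] [223. 114.] -38.4 32.7 [67 65 66] [282  14] 331
[  849 -1183] [231.  20.] -3.5 32.0 [67 49 35] [31 54] 473
[ 515 -671] [126.  59.] -1.8 31.4 [34 32 33] [189  79] 210
[ 295 -465] [98. 63.] -6.2 29.2 [181 114 133] [278  78] 379
[ 343 -319] [101.  56.] 61.2 29.2 [180 171 169] [296 108] 414
[36 16] [130.  63.] -66.4 32.0 [45 41 38] [439 114] 222
[ 490 -394] [95. 60.] -58.3 29.3 [98 66 51] [245 119] 458
[ 843 -602] [243.  43.] 2.6 32.6 [69 54 43] [113 143] 516
[ 401 -175] [99. 56.] 56.5 29.5 [181 173 171] [313 143] 481
[ 527 -230] [100.  56.] 73.4 29.4 [181 173 171] [270 155] 520
[ 711 -356] [135.  66.] -7.7 33.4 [42 58 44] [194 166] 264
[ 723 -279] [162.  79.] -7.8 32.6 [43 60 45] [206 184] 290
[453 -45] [72. 57.] 70.0 29.6 [181 173 171] [331 178] 433
[ 572 -108] [123.  56.] 56.6 29.8 [187 179 176] [286 189] 736
[768 -99] [100.  22.] 80.6 24.1 [146  53  52] [232 234] 247
[146 684] [129.  50.] 25.0 32.2 [76 72 71] [630 283] 271
[418 699] [171.   3.] -0.0 32.3 [58 56 57] [580 370] 262
```

```bash
cat >> h.py <<'E'
import json,os
def pose(psi,t,p):
    """psi: world angle of tool y (deg); t: tilt (deg) of tool z from down, about tool y; p in mm"""
    base=R.from_euler('z',psi-90,degrees=True)*R.from_quat([1,0,0,0])*R.from_euler('z',180,degrees=True)
    return np.array(p,float),base*R.from_euler('y',t,degrees=True)
def cmd(): 
    c=json.load(open('cmd.json')); return np.array(c[0]),R.from_quat(c[1])
def save(p,q): json.dump([list(p),list(q.as_quat())],open('cmd.json','w'))
def plan(wps,vl=45,vr=.15):
    """wps: (p,R,hand,extra holds). prints calls of <=5 rows, rounded; saves the expected command"""
    p,q=cmd(); rows=[]
    for w in wps:
        P,Q,hand,hold=w; rv=(q.inv()*Q).as_rotvec(); d=P-p
        n=max(1,int(np.ceil(max(np.linalg.norm(d)/vl,np.linalg.norm(rv)/vr))))
        for i in range(1,n+1): rows.append((p+d*i/n,q*R.from_rotvec(rv*i/n),hand))
        rows+= [(P,Q,hand)]*hold; p,q=P,Q
    p,q=cmd()
    for i in range(0,len(rows),5):
        out=[]
        for P,Q,hnd in rows[i:i+5]:
            dp=np.round(q.inv().apply(P-p),1); tw=np.round((q.inv()*Q).as_rotvec(),3)
            out.append({"dp":(dp+0).tolist(),"twist":(tw+0).tolist(),"hand":hnd})
        print(json.dumps(out)); p=p+q.apply(dp); q=q*R.from_rotvec(tw)
    save(p,q)
E
python3 - <<'E'
from h import *
np.set_printoptions(precision=3,suppress=True)
st=r.get_state(); save(np.array(st['tool_pos'])*1000,R.from_quat(st['eef_rot']))
print([np.round(x,3).tolist() for x in R.from_quat(st['eef_rot']).as_matrix().T], pose(69,0,[0,0,0])[1].as_matrix().T)
s=snap('top'); W=cloud(s)
for lo,hi in ((.004,.012),(.004,.03),(.03,.06)):
    m=(W[...,2]>lo)&(W[...,2]<hi)&(W[...,0]>.3)&(W[...,0]<.68)&(W[...,1]>.02)&(W[...,1]<.5)
    m=cv2.morphologyEx(m.astype(np.uint8),cv2.MORPH_OPEN,np.ones((2,2)))>0
    print(lo,hi,m.sum(),cv2.minAreaRect((W[m][:,:2]*1000).astype(np.float32)),np.median(W[m][:,2]))
wp=[pose(69,0,[300,450,330])+(1,0),pose(30,0,[450,150,330])+(1,0),pose(90,0,[450,50,330])+(1,1)]
plan(wp)
E
```

```text
[[-0.935, 0.356, -0.0], [0.356, 0.935, 0.0], [0.0, 0.0, -1.0]] [[-0.934  0.358  0.   ]
 [ 0.358  0.934 -0.   ]
 [-0.     0.    -1.   ]]
0.004 0.012 3134 ((458.8783264160156, 246.9912109375), (369.3851623535156, 117.99427795410156), 77.90502166748047) nan
0.004 0.03 4118 ((458.13177490234375, 248.05624389648438), (373.3714599609375, 125.18208312988281), 78.59341430664062) nan
0.03 0.06 206 ((483.6648254394531, 253.63258361816406), (409.2414855957031, 86.3985824584961), 80.54956817626953) nan
[{"dp": [-30.1, -24.4, -17.3], "twist": [0.0, 0.0, 0.001], "hand": 1}, {"dp": [-60.1, -48.9, -34.6], "twist": [0.0, 0.0, 0.001], "hand": 1}, {"dp": [-90.2, -73.3, -51.9], "twist": [0.0, 0.0, 0.002], "hand": 1}, {"dp": [-120.2, -97.7, -69.3], "twist": [0.0, 0.0, 0.003], "hand": 1}, {"dp": [-151.1, -126.1, -69.3], "twist": [0.0, 0.0, 0.088], "hand": 1}]
[{"dp": [-33.2, -25.5, 0.0], "twist": [0.0, 0.0, 0.085], "hand": 1}, {"dp": [-66.5, -51.1, 0.0], "twist": [0.0, 0.0, 0.17], "hand": 1}, {"dp": [-99.7, -76.6, 0.0], "twist": [0.0, 0.0, 0.255], "hand": 1}, {"dp": [-133.0, -102.2, 0.0], "twist": [0.0, 0.0, 0.34], "hand": 1}, {"dp": [-166.2, -127.7, 0.0], "twist": [0.0, 0.0, 0.425], "hand": 1}]
[{"dp": [-40.8, -9.6, 0.0], "twist": [0.0, 0.0, 0.085], "hand": 1}, {"dp": [-81.7, -19.2, 0.0], "twist": [0.0, 0.0, 0.17], "hand": 1}, {"dp": [-92.6, -28.3, 0.0], "twist": [0.0, 0.0, 0.021], "hand": 1}, {"dp": [-103.6, -37.5, 0.0], "twist": [0.0, 0.0, -0.129], "hand": 1}, {"dp": [-114.6, -46.6, 0.0], "twist": [0.0, 0.0, -0.278], "hand": 1}]
[{"dp": [-8.1, -11.8, 0.0], "twist": [0.0, 0.0, -0.15], "hand": 1}, {"dp": [-16.1, -23.6, 0.0], "twist": [0.0, 0.0, -0.3], "hand": 1}, {"dp": [-24.2, -35.4, 0.0], "twist": [0.0, 0.0, -0.449], "hand": 1}, {"dp": [-32.2, -47.2, 0.0], "twist": [0.0, 0.0, -0.599], "hand": 1}, {"dp": [-32.2, -47.2, 0.0], "twist": [0.0, 0.0, -0.599], "hand": 1}]
```

step_arm(
  motion=[
    {"dp": [-30,-24,-17],"twist": [0,0,0],"hand": 1},
    {"dp": [-60,-49,-35],"twist": [0,0,0],"hand": 1},
    {"dp": [-90,-73,-52],"twist": [0,0,0],"hand": 1},
    {"dp": [-120,-98,-69],"twist": [0,0,0],"hand": 1},
    {"dp": [-150,-126,-69],"twist": [0,0,0.088],"hand": 1},
  ],
)

```text
clock: 1.68
tool_pos: [0.3188, 0.4127, 0.3312]
eef_rot: [0.225, 0.974, 0.002, 0.001]
contact_force: [0.3, 0.3, 0.1]
opening: 0.996
finger_force: 0.0
```

step_arm(
  motion=[
    {"dp": [-33,-25,0],"twist": [0,0,0.085],"hand": 1},
    {"dp": [-66,-51,0],"twist": [0,0,0.17],"hand": 1},
    {"dp": [-100,-77,0],"twist": [0,0,0.255],"hand": 1},
    {"dp": [-133,-102,0],"twist": [0,0,0.34],"hand": 1},
    {"dp": [-166,-128,0],"twist": [0,0,0.425],"hand": 1},
  ],
)

```text
clock: 2.3
tool_pos: [0.4118, 0.2242, 0.33]
eef_rot: [0.426, 0.905, 0.0, 0.0]
contact_force: [0.6, 0.2, -0.1]
opening: 1.0
finger_force: 0.0
```

step_arm(
  motion=[
    {"dp": [-41,-10,0],"twist": [0,0,0.085],"hand": 1},
    {"dp": [-82,-19,0],"twist": [0,0,0.17],"hand": 1},
    {"dp": [-93,-28,0],"twist": [0,0,0.021],"hand": 1},
    {"dp": [-104,-37,0],"twist": [0,0,-0.129],"hand": 1},
    {"dp": [-115,-47,0],"twist": [0,0,-0.278],"hand": 1},
  ],
)

```text
clock: 2.92
tool_pos: [0.4487, 0.1065, 0.3299]
eef_rot: [0.293, 0.956, 0.0, 0.0]
contact_force: [1.0, 0.3, 0.5]
opening: 0.999
finger_force: 0.0
```

step_arm(
  motion=[
    {"dp": [-8,-12,0],"twist": [0,0,-0.15],"hand": 1},
    {"dp": [-16,-24,0],"twist": [0,0,-0.3],"hand": 1},
    {"dp": [-24,-35,0],"twist": [0,0,-0.449],"hand": 1},
    {"dp": [-32,-47,0],"twist": [0,0,-0.599],"hand": 1},
    {"dp": [-32,-47,0],"twist": [0,0,-0.599],"hand": 1},
  ],
)

```text
clock: 3.55
tool_pos: [0.4485, 0.049, 0.3297]
eef_rot: [0.002, 1.0, -0.0, -0.0]
contact_force: [-0.9, 1.2, -0.2]
opening: 1.0
finger_force: 0.0
```

```bash
cat > log.py <<'E'
from h import *
st=r.get_state(); print(np.round(st['tool_pos'],4),np.round(R.from_quat(st['eef_rot']).as_matrix().T.ravel(),3),np.round(st['q'],3),st['clock'])
p,q=cmd(); print('cmd err mm',np.round(p-np.array(st['tool_pos'])*1000,1),'deg',round(np.degrees((q.inv()*R.from_quat(st['eef_rot'])).magnitude()),2),'open',st['opening'],'F',np.round(st['contact_force'],1),st['finger_force'])
json.dump([list(map(float,st[k])) for k in('q','tool_pos','eef_rot')],open('samples.jsonl','a')); open('samples.jsonl','a').write('\n')
E
python3 log.py
```

```text
[0.4485 0.049  0.3297] [-1.     0.004  0.     0.004  1.    -0.    -0.    -0.    -1.   ] [-1.000e-03  3.750e-01 -2.970e-01  1.964e+00  1.470e-01  8.230e-01
  1.188e+00] 3.55
cmd err mm [1.4 1.  0.3] deg 0.23 open 1.0003652087991097 F [-0.9  1.2 -0.2] 0.0
```

```bash
sed -i 's/dp=np.round(q.inv().apply(P-p),1); tw=np.round((q.inv()\*Q).as_rotvec(),3)/dp=np.round(q.inv().apply(P-p)); tw=np.round((q.inv()*Q).as_rotvec(),2)/; s/"dp":(dp+0).tolist()/"dp":(dp+0).astype(int).tolist()/' h.py
python3 - <<'E'
from h import *
st=r.get_state(); save(np.array(st['tool_pos'])*1000,R.from_quat(st['eef_rot']))
plan([pose(90,65,[450,50,300])+(1,2)]); print('--'); plan([pose(90,0,[450,50,300])+(1,0),pose(90,-80,[450,50,300])+(1,2)])
E
```

```text
[{"dp": [0, 0, 4], "twist": [0.0, 0.14, 0.0], "hand": 1}, {"dp": [0, 0, 7], "twist": [0.0, 0.28, 0.0], "hand": 1}, {"dp": [-1, 0, 11], "twist": [0.0, 0.43, 0.0], "hand": 1}, {"dp": [-1, 0, 15], "twist": [0.0, 0.57, 0.0], "hand": 1}, {"dp": [-1, 1, 19], "twist": [0.0, 0.71, 0.0], "hand": 1}]
[{"dp": [-2, 0, 2], "twist": [0.0, 0.14, 0.0], "hand": 1}, {"dp": [-5, 0, 5], "twist": [0.0, 0.28, 0.0], "hand": 1}, {"dp": [-7, 0, 8], "twist": [0.0, 0.42, 0.0], "hand": 1}, {"dp": [-7, 0, 8], "twist": [0.0, 0.42, 0.0], "hand": 1}, {"dp": [-7, 0, 8], "twist": [0.0, 0.42, 0.0], "hand": 1}]
--
[{"dp": [0, 0, 0], "twist": [0.0, -0.14, 0.0], "hand": 1}, {"dp": [0, 0, 0], "twist": [0.0, -0.28, 0.0], "hand": 1}, {"dp": [0, 0, 0], "twist": [0.0, -0.42, 0.0], "hand": 1}, {"dp": [0, 0, 0], "twist": [0.0, -0.57, 0.0], "hand": 1}, {"dp": [0, 0, 0], "twist": [0.0, -0.71, 0.0], "hand": 1}]
[{"dp": [0, 0, 0], "twist": [0.0, -0.14, 0.0], "hand": 1}, {"dp": [0, 0, 0], "twist": [0.0, -0.28, 0.0], "hand": 1}, {"dp": [0, 0, 0], "twist": [0.0, -0.42, 0.0], "hand": 1}, {"dp": [0, 0, 0], "twist": [0.0, -0.56, 0.0], "hand": 1}, {"dp": [0, 0, 0], "twist": [0.0, -0.7, 0.0], "hand": 1}]
[{"dp": [0, 0, 0], "twist": [0.0, -0.14, 0.0], "hand": 1}, {"dp": [0, 0, 0], "twist": [0.0, -0.28, 0.0], "hand": 1}, {"dp": [0, 0, 0], "twist": [0.0, -0.42, 0.0], "hand": 1}, {"dp": [0, 0, 0], "twist": [0.0, -0.56, 0.0], "hand": 1}, {"dp": [0, 0, 0], "twist": [0.0, -0.7, 0.0], "hand": 1}]
[{"dp": [0, 0, 0], "twist": [0.0, -0.14, 0.0], "hand": 1}, {"dp": [0, 0, 0], "twist": [0.0, -0.28, 0.0], "hand": 1}, {"dp": [0, 0, 0], "twist": [0.0, -0.42, 0.0], "hand": 1}, {"dp": [0, 0, 0], "twist": [0.0, -0.42, 0.0], "hand": 1}, {"dp": [0, 0, 0], "twist": [0.0, -0.42, 0.0], "hand": 1}]
```

step_arm(
  motion=[
    {"dp": [0,0,4],"twist": [0.0,0.14,0.0],"hand": 1},
    {"dp": [0,0,7],"twist": [0.0,0.28,0.0],"hand": 1},
    {"dp": [-1,0,11],"twist": [0.0,0.43,0.0],"hand": 1},
    {"dp": [-1,0,15],"twist": [0.0,0.57,0.0],"hand": 1},
    {"dp": [-1,1,19],"twist": [0.0,0.71,0.0],"hand": 1},
  ],
)

```text
clock: 4.18
tool_pos: [0.4501, 0.0521, 0.3107]
eef_rot: [0.001, 0.937, -0.0, -0.349]
contact_force: [0.3, 1.0, -1.3]
opening: 1.0
finger_force: 0.0
```

step_arm(
  motion=[
    {"dp": [-2,0,2],"twist": [0.0,0.14,0.0],"hand": 1},
    {"dp": [-5,0,5],"twist": [0.0,0.28,0.0],"hand": 1},
    {"dp": [-7,0,8],"twist": [0.0,0.42,0.0],"hand": 1},
    {"dp": [-7,0,8],"twist": [0.0,0.42,0.0],"hand": 1},
    {"dp": [-7,0,8],"twist": [0.0,0.42,0.0],"hand": 1},
  ],
)

```text
clock: 4.8
tool_pos: [0.4498, 0.0517, 0.3005]
eef_rot: [-0.0, 0.845, -0.0, -0.534]
contact_force: [-0.1, 0.2, -0.1]
opening: 1.001
finger_force: 0.0
```

```bash
python3 log.py
```

```text
[0.4498 0.0517 0.3005] [-0.43   0.     0.903 -0.     1.    -0.001 -0.903 -0.001 -0.43 ] [-0.009  0.988 -0.274  1.312 -0.048  1.96   1.277] 4.8
cmd err mm [-0.1 -1.7 -0.4] deg 144.77 open 1.000944611868535 F [-0.1  0.2 -0.1] 0.0
```

step_arm(
  motion=[
    {"dp": [0,0,0],"twist": [0.0,-0.14,0.0],"hand": 1},
    {"dp": [0,0,0],"twist": [0.0,-0.28,0.0],"hand": 1},
    {"dp": [0,0,0],"twist": [0.0,-0.42,0.0],"hand": 1},
    {"dp": [0,0,0],"twist": [0.0,-0.57,0.0],"hand": 1},
    {"dp": [0,0,0],"twist": [0.0,-0.71,0.0],"hand": 1},
  ],
)

```text
clock: 5.42
tool_pos: [0.4501, 0.0515, 0.3024]
eef_rot: [-0.0, 0.979, 0.0, -0.203]
contact_force: [0.7, 0.6, 0.5]
opening: 0.996
finger_force: 0.0
```

step_arm(
  motion=[
    {"dp": [0,0,0],"twist": [0.0,-0.14,0.0],"hand": 1},
    {"dp": [0,0,0],"twist": [0.0,-0.28,0.0],"hand": 1},
    {"dp": [0,0,0],"twist": [0.0,-0.42,0.0],"hand": 1},
    {"dp": [0,0,0],"twist": [0.0,-0.56,0.0],"hand": 1},
    {"dp": [0,0,0],"twist": [0.0,-0.7,0.0],"hand": 1},
  ],
)

```text
clock: 6.05
tool_pos: [0.4498, 0.0516, 0.3029]
eef_rot: [0.0, 0.989, 0.002, 0.145]
contact_force: [0.2, -1.1, -1.4]
opening: 1.004
finger_force: 0.0
```

```bash
python3 log.py
```

```text
[0.4498 0.0516 0.3029] [-0.958  0.001 -0.286 -0.     1.     0.004  0.286  0.003 -0.958] [-0.168  0.316 -0.13   2.243  0.376  0.326  0.943] 6.05
cmd err mm [-0.1 -1.6 -2.7] deg 63.58 open 1.0035145461055213 F [ 0.2 -1.1 -1.4] 0.0
```

step_arm(
  motion=[
    {"dp": [0,0,0],"twist": [0.0,-0.14,0.0],"hand": 1},
    {"dp": [0,0,0],"twist": [0.0,-0.28,0.0],"hand": 1},
    {"dp": [0,0,0],"twist": [0.0,-0.42,0.0],"hand": 1},
    {"dp": [0,0,0],"twist": [0.0,-0.56,0.0],"hand": 1},
    {"dp": [0,0,0],"twist": [0.0,-0.7,0.0],"hand": 1},
  ],
)

```text
clock: 6.68
tool_pos: [0.434, 0.0263, 0.2918]
eef_rot: [0.009, 0.973, -0.056, 0.225]
contact_force: [-0.2, -0.2, -0.2]
opening: 1.002
finger_force: 0.0
```

step_arm(
  motion=[
    {"dp": [0,0,0],"twist": [0.0,-0.14,0.0],"hand": 1},
    {"dp": [0,0,0],"twist": [0.0,-0.28,0.0],"hand": 1},
    {"dp": [0,0,0],"twist": [0.0,-0.42,0.0],"hand": 1},
    {"dp": [0,0,0],"twist": [0.0,-0.42,0.0],"hand": 1},
    {"dp": [0,0,0],"twist": [0.0,-0.42,0.0],"hand": 1},
  ],
)

```text
clock: 7.3
tool_pos: [0.4471, 0.0359, 0.283]
eef_rot: [-0.025, 0.945, -0.093, 0.312]
contact_force: [-0.7, 0.8, -1.1]
opening: 1.001
finger_force: 0.0
```

```bash
python3 log.py
cat > fit.py <<'E'
import numpy as np,json,itertools
from scipy.spatial.transform import Rotation as R
from scipy.optimize import least_squares
S=[([-1.173,.689,-.195,1.565,.157,.902,-.215],[.222,.584,.261],[.181,.9835,0,0])]+[json.loads(l) for l in open('samples.jsonl')]
def fk(q,sg,x):
    a=np.array(q)*sg+np.r_[x[4],0,0,0,x[5],0,x[6]]
    T=R.identity();p=np.array([0,0,x[0]])
    for i,ax in enumerate('zyzyzyz'):
        T=T*R.from_euler(ax,a[i])
        if i==2:p=p+T.apply([0,0,x[1]])
        if i==4:p=p+T.apply([0,0,x[2]])
        if i==6:p=p+T.apply([0,0,x[3]])
    return p,T
if __name__=='__main__':
    best=[]
    for sg in itertools.product([1],[1],[1,-1],[1],[1,-1],[1],[1,-1]):
      for s1 in(1,-1):
        g=np.array(sg);g[0]=s1
        def res(x):
            o=[]
            for q,p,e in S:
                P,T=fk(q,g,x); o+=[*(P-p),*(.3*(T.inv()*R.from_quat(e)).as_rotvec())]
            return o
        for x4,x5,x6 in itertools.product([0],[0,np.pi/2,np.pi],[0,np.pi/2,np.pi,-np.pi/2]):
            f=least_squares(res,[.3,.4,.4,.2,x4,x5,x6]); best.append((f.cost,g.tolist(),f.x.tolist()))
    best.sort(key=lambda b:b[0])
    for b in best[:3]: print(b[0],b[1],np.round(b[2],3))
    json.dump(best[0],open('model.json','w'))
E
python3 fit.py
```

```text
[0.4471 0.0359 0.283 ] [-0.804 -0.105 -0.586  0.012  0.981 -0.192  0.595 -0.161 -0.788] [ 0.281  0.619 -1.244  2.548  1.686  1.145 -0.626] 7.3
cmd err mm [ 2.5 14.1 17.1] deg 44.94 open 1.001407810894276 F [-0.7  0.8 -1.1] 0.0
0.0003931342009422594 [-1, 1, -1, 1, -1, 1, -1] [ 0.335  0.569  0.34   0.306 -0.071 -0.029  1.525]
0.00039313420094226023 [-1, 1, -1, 1, -1, 1, -1] [ 0.335  0.569  0.34   0.306 -0.071 -0.029  1.525]
0.0003931342009422637 [-1, 1, -1, 1, -1, 1, -1] [ 0.335  0.569  0.34   0.306 -0.071 -0.029 -4.759]
```

```bash
python3 log.py; cat > fit2.py <<'E'
import numpy as np,json
from scipy.spatial.transform import Rotation as R
from scipy.optimize import least_squares
S=[json.loads(l) for l in open('samples.jsonl')]
g=np.array([-1,1,-1,1,-1,1,-1])
def fk(q,x):
    a=np.array(q)*g+np.r_[x[10],0,0,0,0,0,np.pi/2+x[11]]
    T=R.identity();p=np.array([0,0,x[0]])
    for i,ax in enumerate('zyzyzyz'):
        T=T*R.from_euler(ax,a[i])
        if i==0:p=p+T.apply([x[8],0,0])
        if i==2:p=p+T.apply([x[4],x[5],x[1]])
        if i==4:p=p+T.apply([x[6],x[7],x[2]])
        if i==6:p=p+T.apply([0,0,x[3]])
        if i==5:p=p+T.apply([x[9],0,0])
    return p,T
def res(x):
    o=[]
    for q,p,e in S:
        P,T=fk(q,x); o+=[*(P-p),*(.3*(T.inv()*R.from_quat(e)).as_rotvec())]
    return np.array(o+list(1e-3*np.array(x[4:12])))
if __name__=='__main__':
    f=least_squares(res,[.335,.569,.34,.306]+[0]*8); print(np.round(f.x,4)); print(np.round(f.fun[:6*len(S)].reshape(-1,6)*1000,1)); json.dump(f.x.tolist(),open('model.json','w'))
E
python3 fit2.py
```

```text
[0.4471 0.0359 0.283 ] [-0.804 -0.105 -0.586  0.012  0.981 -0.192  0.595 -0.161 -0.788] [ 0.281  0.619 -1.244  2.548  1.686  1.145 -0.626] 7.3
cmd err mm [ 2.5 14.1 17.1] deg 44.94 open 1.001407810894276 F [-0.7  0.8 -1.1] 0.0
[ 0.3649  0.4615  0.296   0.2459  0.0423 -0.0562 -0.0053  0.0163  0.046
  0.0169 -0.0014 -0.0011]
[[ 2.7 -0.   0.5  0.  -0.  -0.1]
 [-0.5 -1.3  0.2  0.4 -0.   0.2]
 [-3.1  1.4 -0.6 -0.1  0.  -0.1]
 [ 0.4  0.2 -0.  -0.2 -0.1  0. ]
 [ 0.4  0.2 -0.  -0.2 -0.1  0. ]]
```

```bash
cat > ik.py <<'E'
from fit2 import *
from h import pose
X=np.array(json.load(open('model.json')))
lo=np.array([-3.01,-.46,-1.47,.13,-1,.04,-2.66]);hi=np.array([3.01,2.08,1.51,2.56,4.14,2.09,2.66])
mid=np.array([0,.7,-.2,1.6,.1,.9,0])
def ik(p,Q,n=5,seed=0,m=.05):
    rng=np.random.default_rng(seed); best=None
    for k in range(n):
        az=np.arctan2(p[1],p[0])
        q0=mid+np.r_[-az,0,0,0,0,0,0]+(rng.normal(0,.3,7) if k else 0); q0[6]=rng.uniform(-2.3,2.3); q0=np.clip(q0,lo+.1,hi-.1)
        def f(q):
            P,T=fk(q,X); return np.r_[(P-np.array(p)/1000)*10,3*(T.inv()*Q).as_rotvec(),.01*(q-mid)[[2,4]]]
        s=least_squares(f,q0,bounds=(lo+m,hi-m),max_nfev=60)
        e=np.abs(s.fun[:6]).max()
        if best is None or e<best[0]: best=(e,s.x)
        if e<.05: break
    return best
def tool(phi,tilt,p):  # tool z horizontally toward azimuth phi, tilt from down
    return pose(phi-90,tilt,p)   # tool x at phi, so + tilt points towards phi
def ok(phi,t,p): return any(ik(*a)[0]<.06 for a in(tool(phi,t,p),tool(phi+180,-t,p)))
E
cat > t.py <<'E'
from ik import *
for (x,y) in((450,530),(300,500),(330,50),(640,20),(250,250),(500,-530)):
    az=np.degrees(np.arctan2(y,x))
    print(x,y,{t:[ (d if ok(az+d,t,[x,y,65]) else '.') for d in range(0,360,45)] for t in(45,60,75)})
E
time python3 t.py
```

```text
450 530 {45: [0, 45, 90, '.', '.', '.', 270, 315], 60: [0, 45, 90, '.', '.', '.', 270, 315], 75: [0, 45, 90, '.', '.', '.', 270, 315]}
300 500 {45: [0, 45, 90, 135, 180, 225, 270, 315], 60: [0, 45, 90, 135, '.', 225, 270, 315], 75: [0, 45, 90, '.', '.', '.', 270, 315]}
330 50 {45: ['.', '.', 90, 135, 180, 225, 270, '.'], 60: ['.', '.', 90, 135, 180, 225, 270, '.'], 75: ['.', 45, 90, 135, 180, 225, 270, 315]}
640 20 {45: [0, 45, 90, 135, '.', 225, 270, 315], 60: [0, 45, 90, '.', '.', '.', 270, 315], 75: [0, 45, 90, '.', '.', '.', 270, 315]}
250 250 {45: ['.', '.', 90, 135, 180, 225, 270, '.'], 60: ['.', '.', 90, 135, 180, 225, 270, '.'], 75: ['.', 45, 90, 135, 180, 225, 270, 315]}
500 -530 {45: [0, 45, 90, '.', '.', '.', 270, 315], 60: [0, 45, 90, '.', '.', '.', 270, 315], 75: [0, 45, '.', '.', '.', '.', '.', 315]}
real	0m19.663s
user	0m20.169s
sys	0m0.064s
```

```bash
cat > t.py <<'E'
from ik import *
for rr in (420,460,500,540,580):
    p=[rr*.5,rr*.866,65]
    print(rr,'out',[t for t in(30,45,50,55,60,65,70,80) if ok(60,t,p)],'in',[t for t in(45,50,55,60,65,70) if ok(240,t,p)],
     'tan+',[t for t in(45,60,70) if ok(150,t,p)],'tan-',[t for t in(45,60,70) if ok(330,t,p)])
# lay in bays: tray x azimuth -11.5
c=np.array([458.5,247.5]);ty=np.array([np.cos(np.radians(78.5)),np.sin(np.radians(78.5))])
for k,o in enumerate((-132,-44,44,132)):
    b=c+ty*o; print('bay',k+1,b.round(),'out',[t for t in(0,15,30,45) if ok(-11.5,t,[*b,32])],'in',[t for t in (15,30,45) if ok(168.5,t,[*b,32])])
for n,x,y,a in(('A',528,-231,73),('B',402,-176,56.7),('C',345,-319,61.7)):
    print(n,'+',[t for t in(0,15,30,45) if ok(a,t,[x,y,24])],'-',[t for t in(15,30,45) if ok(a+180,t,[x,y,24])])
E
python3 t.py
```

```text
420 out [] in [45, 50, 55, 60, 65, 70] tan+ [45, 60, 70] tan- [45, 60, 70]
460 out [30, 80] in [45, 50, 55, 60, 65, 70] tan+ [45, 60, 70] tan- [45, 60, 70]
500 out [30, 45, 50, 55, 60, 65, 70, 80] in [45, 50, 55, 60, 65, 70] tan+ [45, 60, 70] tan- [45, 60, 70]
540 out [30, 45, 50, 55, 60, 65, 70, 80] in [45, 50, 55, 60] tan+ [45, 60, 70] tan- [45, 60, 70]
580 out [30, 45, 50, 55, 60, 65, 70, 80] in [45, 50] tan+ [45, 60, 70] tan- [45, 60, 70]
bay 1 [432. 118.] out [0, 15, 30, 45] in [15, 30, 45]
bay 2 [450. 204.] out [0, 15, 30, 45] in [15, 30, 45]
bay 3 [467. 291.] out [0, 15, 30, 45] in [15, 30, 45]
bay 4 [485. 377.] out [0, 15, 30, 45] in [15, 30, 45]
A + [0, 15, 30, 45] - [15, 30, 45]
B + [0, 15, 30, 45] - [15, 30, 45]
C + [0, 15, 30, 45] - [15, 30, 45]
```

```bash
cat >> h.py <<'E'
def sync():
    st=r.get_state(); save(np.array(st['tool_pos'])*1000,R.from_quat(st['eef_rot']))
def tool(phi,t,g,back=0):
    """grasp point g; tool x toward azimuth phi; z tilted t toward it; back = retreat along tool z"""
    _,Q=pose(phi-90,t,g); return np.array(g,float)-(3+back)*Q.as_matrix()[:,2],Q
TRAY=np.array([458.5,247.5]); TYAW=-11.5
def bay(k):
    a=np.radians(TYAW+90); return TRAY+np.array([np.cos(a),np.sin(a)])*88*(k-2.5)
E
python3 - <<'E'
from h import *
sync()
plan([pose(30,0,[480,-20,330])+(1,0),tool(73,0,[528,-231,200])+(1,2)])
E
```

```text
[{"dp": [-5, -7, -1], "twist": [0.02, 0.08, 0.12], "hand": 1}, {"dp": [-11, -14, -2], "twist": [0.04, 0.15, 0.23], "hand": 1}, {"dp": [-16, -21, -3], "twist": [0.05, 0.23, 0.35], "hand": 1}, {"dp": [-21, -28, -4], "twist": [0.07, 0.3, 0.47], "hand": 1}, {"dp": [-27, -35, -5], "twist": [0.09, 0.38, 0.59], "hand": 1}]
[{"dp": [-8, -4, -3], "twist": [0.02, 0.07, 0.11], "hand": 1}, {"dp": [-15, -7, -6], "twist": [0.03, 0.15, 0.23], "hand": 1}, {"dp": [-23, -10, -9], "twist": [0.05, 0.22, 0.35], "hand": 1}, {"dp": [-31, -13, -12], "twist": [0.07, 0.3, 0.47], "hand": 1}, {"dp": [-49, -38, 16], "twist": [0.09, 0.3, 0.6], "hand": 1}]
[{"dp": [-36, -6, 21], "twist": [0.0, 0.0, 0.14], "hand": 1}, {"dp": [-72, -12, 42], "twist": [0.0, 0.0, 0.28], "hand": 1}, {"dp": [-107, -18, 63], "twist": [0.0, 0.0, 0.41], "hand": 1}, {"dp": [-143, -24, 84], "twist": [0.0, 0.0, 0.55], "hand": 1}, {"dp": [-179, -30, 105], "twist": [0.0, 0.0, 0.69], "hand": 1}]
[{"dp": [0, 0, 0], "twist": [0.0, 0.0, 0.0], "hand": 1}, {"dp": [0, 0, 0], "twist": [0.0, 0.0, 0.0], "hand": 1}]
```

step_arm(
  motion=[
    {"dp": [-5,-7,-1],"twist": [0.02,0.08,0.12],"hand": 1},
    {"dp": [-11,-14,-2],"twist": [0.04,0.15,0.23],"hand": 1},
    {"dp": [-16,-21,-3],"twist": [0.05,0.23,0.35],"hand": 1},
    {"dp": [-21,-28,-4],"twist": [0.07,0.3,0.47],"hand": 1},
    {"dp": [-27,-35,-5],"twist": [0.09,0.38,0.59],"hand": 1},
  ],
)

```text
clock: 7.92
tool_pos: [0.4652, 0.0046, 0.3092]
eef_rot: [0.283, 0.947, -0.045, 0.144]
contact_force: [-0.3, 0.3, 0.4]
opening: 1.002
finger_force: 0.0
```

step_arm(
  motion=[
    {"dp": [-8,-4,-3],"twist": [0.02,0.07,0.11],"hand": 1},
    {"dp": [-15,-7,-6],"twist": [0.03,0.15,0.23],"hand": 1},
    {"dp": [-23,-10,-9],"twist": [0.05,0.22,0.35],"hand": 1},
    {"dp": [-31,-13,-12],"twist": [0.07,0.3,0.47],"hand": 1},
    {"dp": [-49,-38,16],"twist": [0.09,0.3,0.6],"hand": 1},
  ],
)

```text
clock: 8.55
tool_pos: [0.4899, -0.0543, 0.3096]
eef_rot: [0.559, 0.829, 0.001, -0.001]
contact_force: [-0.3, 0.3, -0.1]
opening: 0.999
finger_force: 0.0
```

step_arm(
  motion=[
    {"dp": [-36,-6,21],"twist": [0.0,0.0,0.14],"hand": 1},
    {"dp": [-72,-12,42],"twist": [0.0,0.0,0.28],"hand": 1},
    {"dp": [-107,-18,63],"twist": [0.0,0.0,0.41],"hand": 1},
    {"dp": [-143,-24,84],"twist": [0.0,0.0,0.55],"hand": 1},
    {"dp": [-179,-30,105],"twist": [0.0,0.0,0.69],"hand": 1},
  ],
)

```text
clock: 9.18
tool_pos: [0.5276, -0.2336, 0.2024]
eef_rot: [0.807, 0.591, -0.002, -0.001]
contact_force: [-0.2, 0.2, 0.2]
opening: 1.0
finger_force: 0.0
```

step_arm(
  motion=[
    {"dp": [0,0,0],"twist": [0.0,0.0,0.0],"hand": 1},
    {"dp": [0,0,0],"twist": [0.0,0.0,0.0],"hand": 1},
  ],
)

```text
clock: 9.43
tool_pos: [0.5274, -0.2312, 0.2025]
eef_rot: [0.805, 0.594, -0.002, -0.002]
contact_force: [-0.1, 0.2, 0.8]
opening: 1.001
finger_force: 0.0
```

```bash
python3 log.py; python3 - <<'E'
import cv2
a=cv2.imread('pics/top0.png')[180:320,320:500]; cv2.imwrite('pics/crop.png',cv2.resize(a,None,fx=4,fy=4,interpolation=cv2.INTER_CUBIC))
E
```

```text
[ 0.5274 -0.2312  0.2025] [ 0.295  0.956  0.     0.956 -0.295 -0.006 -0.006  0.002 -1.   ] [ 0.805  0.832 -0.861  1.751  0.767  0.939 -0.68 ] 9.425
cmd err mm [ 0.5 -0.   0.6] deg 0.24 open 1.000677090829472 F [-0.1  0.2  0.8] 0.0
```

View pics/crop.png

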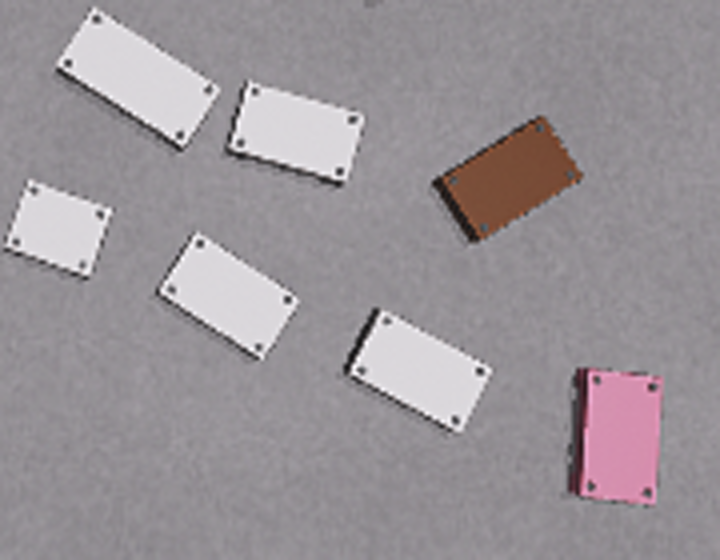

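```bash
python3 - <<'E'
from h import *
sync(); g=[528,-231,25]
plan([tool(73,25,g,60)+(1,1),tool(73,25,g)+(1,1),tool(73,25,g)+(0,5)],vl=40); print('--lift')
plan([tool(73,25,[528,-231,200])+(0,0),tool(150,0,[500,60,300])+(0,1)])
E
```

```text
[{"dp": [-7, 0, 30], "twist": [0.0, 0.11, 0.0], "hand": 1}, {"dp": [-13, 1, 60], "twist": [0.0, 0.22, 0.0], "hand": 1}, {"dp": [-20, 1, 90], "twist": [0.0, 0.33, 0.0], "hand": 1}, {"dp": [-26, 1, 120], "twist": [-0.01, 0.44, 0.0], "hand": 1}, {"dp": [-26, 1, 120], "twist": [-0.01, 0.44, 0.0], "hand": 1}]
[{"dp": [0, 0, 30], "twist": [0.01, 0.0, 0.0], "hand": 1}, {"dp": [-1, 0, 60], "twist": [0.01, 0.0, 0.0], "hand": 1}, {"dp": [-1, 0, 60], "twist": [0.01, 0.0, 0.0], "hand": 1}, {"dp": [-1, 0, 60], "twist": [0.01, 0.0, 0.0], "hand": 0}, {"dp": [-1, 0, 60], "twist": [0.01, 0.0, 0.0], "hand": 0}]
[{"dp": [0, 0, 0], "twist": [0.0, 0.0, 0.0], "hand": 0}, {"dp": [0, 0, 0], "twist": [0.0, 0.0, 0.0], "hand": 0}, {"dp": [0, 0, 0], "twist": [0.0, 0.0, 0.0], "hand": 0}, {"dp": [0, 0, 0], "twist": [0.0, 0.0, 0.0], "hand": 0}]
--lift
[{"dp": [19, 0, -40], "twist": [0.0, 0.0, 0.0], "hand": 0}, {"dp": [37, -1, -79], "twist": [0.0, 0.0, 0.0], "hand": 0}, {"dp": [56, -1, -119], "twist": [0.0, 0.0, 0.0], "hand": 0}, {"dp": [75, -1, -158], "twist": [0.0, 0.0, 0.0], "hand": 0}, {"dp": [104, -12, -156], "twist": [0.02, -0.04, -0.13], "hand": 0}]
[{"dp": [30, -8, 2], "twist": [0.03, -0.04, -0.14], "hand": 0}, {"dp": [60, -15, 4], "twist": [0.06, -0.07, -0.27], "hand": 0}, {"dp": [90, -22, 5], "twist": [0.09, -0.11, -0.4], "hand": 0}, {"dp": [120, -30, 7], "twist": [0.12, -0.15, -0.53], "hand": 0}, {"dp": [150, -37, 8], "twist": [0.15, -0.18, -0.67], "hand": 0}]
[{"dp": [28, 13, -4], "twist": [0.03, -0.04, -0.13], "hand": 0}, {"dp": [56, 25, -9], "twist": [0.06, -0.08, -0.26], "hand": 0}, {"dp": [84, 38, -13], "twist": [0.09, -0.11, -0.39], "hand": 0}, {"dp": [112, 51, -17], "twist": [0.12, -0.15, -0.52], "hand": 0}, {"dp": [112, 51, -17], "twist": [0.12, -0.15, -0.52], "hand": 0}]
```

step_arm(
  motion=[
    {"dp": [-7,0,30],"twist": [0.0,0.11,0.0],"hand": 1},
    {"dp": [-13,1,60],"twist": [0.0,0.22,0.0],"hand": 1},
    {"dp": [-20,1,90],"twist": [0.0,0.33,0.0],"hand": 1},
    {"dp": [-26,1,120],"twist": [-0.01,0.44,0.0],"hand": 1},
    {"dp": [-26,1,120],"twist": [-0.01,0.44,0.0],"hand": 1},
  ],
)

```text
clock: 10.05
tool_pos: [0.5168, -0.2585, 0.0781]
eef_rot: [0.788, 0.576, 0.175, -0.131]
contact_force: [-0.2, 0.3, -0.0]
opening: 0.999
finger_force: 0.0
```

step_arm(
  motion=[
    {"dp": [0,0,30],"twist": [0.01,0.0,0.0],"hand": 1},
    {"dp": [-1,0,60],"twist": [0.01,0.0,0.0],"hand": 1},
    {"dp": [-1,0,60],"twist": [0.01,0.0,0.0],"hand": 1},
    {"dp": [-1,0,60],"twist": [0.01,0.0,0.0],"hand": -1},
    {"dp": [-1,0,60],"twist": [0.01,0.0,0.0],"hand": -1},
  ],
  force=35,
)

```text
clock: 10.68
tool_pos: [0.5277, -0.2341, 0.0279]
eef_rot: [0.786, 0.579, 0.174, -0.131]
contact_force: [0.4, -0.1, 0.7]
opening: 0.8
finger_force: 0.0
```

step_arm(
  motion=[
    {"dp": [0,0,0],"twist": [0.0,0.0,0.0],"hand": -1},
    {"dp": [0,0,0],"twist": [0.0,0.0,0.0],"hand": -1},
    {"dp": [0,0,0],"twist": [0.0,0.0,0.0],"hand": -1},
    {"dp": [0,0,0],"twist": [0.0,0.0,0.0],"hand": -1},
  ],
)

```text
clock: 11.18
tool_pos: [0.5265, -0.2339, 0.0265]
eef_rot: [0.786, 0.579, 0.173, -0.133]
contact_force: [-1.8, -2.2, 5.6]
opening: 0.633
finger_force: 35.0
```

```bash
python3 log.py
```

```text
[ 0.5265 -0.2339  0.0265] [ 0.27   0.864  0.426  0.956 -0.295 -0.008  0.119  0.409 -0.905] [ 1.039  1.243 -0.943  1.718  0.758  0.685 -0.411] 11.175
cmd err mm [-26.3 293.9 276.3] deg 80.43 open 0.6333012955842802 F [-1.8 -2.2  5.6] 34.98043617233634
```

step_arm(
  motion=[
    {"dp": [19,0,-40],"twist": [0.0,0.0,0.0],"hand": -1},
    {"dp": [37,-1,-79],"twist": [0.0,0.0,0.0],"hand": -1},
    {"dp": [56,-1,-119],"twist": [0.0,0.0,0.0],"hand": -1},
    {"dp": [75,-1,-158],"twist": [0.0,0.0,0.0],"hand": -1},
    {"dp": [104,-12,-156],"twist": [0.02,-0.04,-0.13],"hand": -1},
  ],
)

```text
clock: 11.8
tool_pos: [0.5257, -0.2073, 0.2128]
eef_rot: [0.75, 0.632, 0.16, -0.115]
contact_force: [1.2, 0.3, -3.9]
opening: 0.629
finger_force: 35.0
```

step_arm(
  motion=[
    {"dp": [30,-8,2],"twist": [0.03,-0.04,-0.14],"hand": -1},
    {"dp": [60,-15,4],"twist": [0.06,-0.07,-0.27],"hand": -1},
    {"dp": [90,-22,5],"twist": [0.09,-0.11,-0.4],"hand": -1},
    {"dp": [120,-30,7],"twist": [0.12,-0.15,-0.53],"hand": -1},
    {"dp": [150,-37,8],"twist": [0.15,-0.18,-0.67],"hand": -1},
  ],
)

```text
clock: 12.42
tool_pos: [0.5105, -0.0576, 0.261]
eef_rot: [0.498, 0.862, 0.075, -0.057]
contact_force: [0.9, 0.1, -3.9]
opening: 0.636
finger_force: 35.0
```

step_arm(
  motion=[
    {"dp": [28,13,-4],"twist": [0.03,-0.04,-0.13],"hand": -1},
    {"dp": [56,25,-9],"twist": [0.06,-0.08,-0.26],"hand": -1},
    {"dp": [84,38,-13],"twist": [0.09,-0.11,-0.39],"hand": -1},
    {"dp": [112,51,-17],"twist": [0.12,-0.15,-0.52],"hand": -1},
    {"dp": [112,51,-17],"twist": [0.12,-0.15,-0.52],"hand": -1},
  ],
)

```text
clock: 13.05
tool_pos: [0.4997, 0.0626, 0.3022]
eef_rot: [0.258, 0.966, 0.001, -0.001]
contact_force: [0.2, 1.1, -3.9]
opening: 0.633
finger_force: 35.0
```

```bash
python3 log.py; python3 - <<'E'
from h import *
sync()
S=np.array([265,460,48.5]); n=-np.array([.5,.866,0]); g=S+10*n
plan([tool(215,0,[320,400,300])+(-1,0),tool(240,-65,g+[0,0,120])+(-1,2)])
E
python3 fit2.py
```

```text
[0.4997 0.0626 0.3022] [-0.867  0.499  0.002  0.499  0.867  0.002 -0.001  0.002 -1.   ] [ 0.505  0.776 -1.319  1.844  0.813  1.2   -0.036] 13.05
cmd err mm [ 0.4 -2.6  0.6] deg 0.36 open 0.6326431978422108 F [ 0.2  1.1 -3.9] 34.9836328625679
[{"dp": [36, 23, 0], "twist": [0.0, 0.0, -0.13], "hand": -1}, {"dp": [72, 45, 0], "twist": [0.0, 0.0, -0.25], "hand": -1}, {"dp": [108, 68, 0], "twist": [0.0, 0.0, -0.38], "hand": -1}, {"dp": [144, 90, 0], "twist": [0.0, 0.0, -0.5], "hand": -1}, {"dp": [180, 113, 0], "twist": [0.0, 0.0, -0.63], "hand": -1}]
[{"dp": [16, 39, 0], "twist": [0.0, 0.0, -0.13], "hand": -1}, {"dp": [32, 79, 0], "twist": [0.0, 0.0, -0.25], "hand": -1}, {"dp": [48, 118, 0], "twist": [0.0, 0.0, -0.38], "hand": -1}, {"dp": [64, 157, 0], "twist": [0.0, 0.0, -0.5], "hand": -1}, {"dp": [70, 164, 15], "twist": [-0.06, -0.11, -0.55], "hand": -1}]
[{"dp": [4, 8, 15], "twist": [-0.02, -0.13, -0.04], "hand": -1}, {"dp": [8, 16, 29], "twist": [-0.05, -0.25, -0.08], "hand": -1}, {"dp": [12, 24, 44], "twist": [-0.08, -0.37, -0.13], "hand": -1}, {"dp": [15, 32, 59], "twist": [-0.1, -0.5, -0.17], "hand": -1}, {"dp": [19, 40, 73], "twist": [-0.13, -0.62, -0.21], "hand": -1}]
[{"dp": [11, 8, 11], "twist": [-0.03, -0.13, -0.05], "hand": -1}, {"dp": [21, 15, 22], "twist": [-0.06, -0.25, -0.09], "hand": -1}, {"dp": [32, 23, 33], "twist": [-0.08, -0.37, -0.13], "hand": -1}, {"dp": [32, 23, 33], "twist": [-0.08, -0.37, -0.13], "hand": -1}, {"dp": [32, 23, 33], "twist": [-0.08, -0.37, -0.13], "hand": -1}]
[ 0.3426  0.546   0.3314  0.2938  0.0071 -0.0408 -0.0105  0.0041  0.0045
  0.0055 -0.0152 -0.0131]
[[-0.3  1.9  2.6  0.  -0.  -0.6]
 [ 0.4 -1.6  3.7  4.1  0.   2. ]
 [-2.7  3.9  0.9 -1.3  0.  -0.5]
 [ 1.4  2.7 -2.4 -2.7 -0.9  0.3]
 [ 1.4  2.7 -2.4 -2.7 -0.9  0.3]
 [-2.2  1.4 -0.6  0.  -0.  -0.6]
 [-2.6 -1.2  0.9  1.9 -0.  -0.2]
 [ 4.  -0.3 -2.6  0.   0.  -0.6]]
```

```bash
cat > sim.py <<'E'
from ik import *
from h import tool as htool
def jac(q):
    P,T=fk(q,X); J=np.zeros((6,7))
    for i in range(7):
        d=np.array(q,float);d[i]+=1e-5;p2,t2=fk(d,X); J[:3,i]=(p2-P)/1e-5; J[3:,i]=(t2*T.inv()).as_rotvec()/1e-5
    return P,T,J
def go(q,wps,step=.03,w=None,post=None):
    q=np.array(q,float); W=np.ones(7) if w is None else w
    p,T,_=jac(q)
    for P,Q in wps:
        P=np.array(P)/1000; rv=(Q*T.inv()).as_rotvec(); d=P-p
        n=int(np.ceil(max(np.linalg.norm(d)/.015,np.linalg.norm(rv)/.04)))+1
        for i in range(1,n+1):
            tp=p+d*i/n; tq=R.from_rotvec(rv*i/n)*T
            for _ in range(2):
                a,b,J=jac(q); e=np.r_[tp-a,(tq*b.inv()).as_rotvec()]
                act=np.ones(7)
                for _ in range(3):
                    Jw=J*W*act; dq=W*act*(Jw.T@np.linalg.solve(Jw@Jw.T+1e-6*np.eye(6),e))
                    bad=((q+dq<lo)|(q+dq>hi))&(act>0)
                    if not bad.any(): break
                    act[bad]=0
                q=np.clip(q+dq,lo,hi)
        a,b,_=jac(q); err=(np.linalg.norm(P-a)*1000,np.degrees((Q*b.inv()).magnitude()))
        p,T=P,Q
        if post: print(post,np.round(q,2),'err',np.round(err,1))
    return q,err
E
cat > t.py <<'E'
from sim import *
for i,x in enumerate(S): print(i,np.round(x[0],2),np.round(x[1],2))
go(S[0][0],[pose(90,65,[450,51.7,300])],post='to in65 (S1)')
go(S[1][0],[pose(90,0,[450,51.6,303]),pose(90,-16,[450,51.6,303])],post='to out (S2)')
go(S[4][0],[pose(30,0,[485,-54,310]),htool(73,0,[528,-231,200])],post='to A (S5)')
go(S[6][0] if len(S)>6 else S[5][0],[htool(73,25,[528,-231,200]),htool(150,0,[500,62,300])],post='to mid (S7)')
E
python3 t.py
```

```text
0 [-0.    0.37 -0.3   1.96  0.15  0.82  1.19] [0.45 0.05 0.33]
1 [-0.01  0.99 -0.27  1.31 -0.05  1.96  1.28] [0.45 0.05 0.3 ]
2 [-0.17  0.32 -0.13  2.24  0.38  0.33  0.94] [0.45 0.05 0.3 ]
3 [ 0.28  0.62 -1.24  2.55  1.69  1.14 -0.63] [0.45 0.04 0.28]
4 [ 0.28  0.62 -1.24  2.55  1.69  1.14 -0.63] [0.45 0.04 0.28]
5 [ 0.81  0.83 -0.86  1.75  0.77  0.94 -0.68] [ 0.53 -0.23  0.2 ]
6 [ 1.04  1.24 -0.94  1.72  0.76  0.69 -0.41] [ 0.53 -0.23  0.03]
7 [ 0.51  0.78 -1.32  1.84  0.81  1.2  -0.04] [0.5  0.06 0.3 ]
to in65 (S1) [-0.01  1.   -0.29  1.31 -0.04  1.96  1.26] err [0. 0.]
to out (S2) [-0.03  0.42 -0.26  2.01  0.16  0.74  1.19] err [0. 0.]
to out (S2) [-0.16  0.32 -0.13  2.23  0.34  0.34  1.  ] err [0. 0.]
to A (S5) [ 0.73  0.69 -1.24  1.89  0.73  1.12 -0.27] err [0. 0.]
to A (S5) [ 0.83  0.85 -0.91  1.74  0.8   0.97 -0.7 ] err [0. 0.]
to mid (S7) [ 1.1   1.01 -1.13  1.68  0.55  0.93 -0.38] err [0. 0.]
to mid (S7) [ 0.51  0.77 -1.32  1.85  0.81  1.2  -0.04] err [0. 0.]
```

```bash
cat > t.py <<'E'
from sim import *
from h import bay
q=S[7][0]
def route(q,az,rr,a1,a2,post=None,pre=[]):
    u=np.array([np.cos(np.radians(az)),np.sin(np.radians(az)),0]); C=rr*u+[0,0,48.5]
    g=C-10*u; g2=C+10*u; b=np.r_[bay(2),33]
    up=np.array([0,0,120])
    wp=pre+[htool(az+180,-a1,g+up),htool(az+180,-a1,g),htool(az+180,-a1,g,120),htool(az+180,0,g+[0,0,200]),htool(az+180,a2,g2,120),htool(az+180,a2,g2),htool(az+180,a2,g2+up),
      htool(168.5,a2-90,b+up),htool(168.5,a2-90,b),htool(168.5,a2-90,b,100),htool(150,0,[500,62,300])]
    return go(q,wp,post=post)
route(q,60,530,65,60,'a',[htool(215,0,[320,400,300])])
print()
route(q,35,530,65,60,'b')
E
python3 t.py
```

```text
a [-0.24  0.86 -1.46  1.82  0.89  1.33  0.25] err [0. 0.]
a [-0.68  1.02 -0.84  2.53  2.81  1.4  -0.92] err [85.1  8.2]
a [-1.33  0.96  0.17  2.53  3.05  1.4  -1.77] err [186.2   3.1]
a [-1.33  0.96  0.17  2.53  3.05  1.4  -1.77] err [221.5   3.1]
a [-0.52  0.77 -1.09  1.87  0.8   1.03  0.66] err [0. 0.]
a [-1.14  1.63 -0.29  0.39  0.06  2.08  1.31] err [143.8   5.6]
a [-1.18  1.46  0.23  0.87 -0.21  1.88  1.65] err [0. 0.]
a [-1.19  1.28  0.25  0.95 -0.18  1.98  1.67] err [0. 0.]
a [-1.02  0.69  0.59  2.16 -0.55  0.05  1.33] err [93.5  3.3]
a [-1.01  0.75  0.59  2.14 -0.55  0.05  1.33] err [180.6   5. ]
a [-1.02  0.72  0.59  2.14 -0.55  0.05  1.33] err [150.1   3.7]
a [-0.58  0.57  0.6   1.87 -0.42  0.83  1.28] err [0. 0.]

b [-0.14  0.47 -0.51  2.54  3.09  0.82 -1.43] err [189.3   9.6]
b [-0.14  0.47 -0.51  2.54  3.09  0.82 -1.43] err [303.4   9.6]
b [-0.14  0.47 -0.51  2.54  3.09  0.82 -1.43] err [281.6   9.6]
b [-0.25  0.65 -0.74  1.88  0.58  0.84  0.9 ] err [0. 0.]
b [-0.69  1.42  0.08  0.61 -0.11  2.09  1.53] err [47.3  4. ]
b [-0.7   1.44  0.07  0.87 -0.09  1.88  1.56] err [0. 0.]
b [-0.7   1.27  0.08  0.95 -0.09  1.98  1.57] err [0. 0.]
b [-0.9   0.69  0.49  2.1  -0.25  0.07  1.08] err [105.3   4.9]
b [-0.9   0.75  0.49  2.07 -0.25  0.07  1.08] err [186.    5.5]
b [-0.93  0.74  0.52  2.07 -0.25  0.07  1.08] err [170.1   4.3]
b [-0.46  0.52  0.4   1.87 -0.27  0.8   1.13] err [0. 0.]
```

```bash
cat > search.py <<'E'
from sim import *
from h import bay
import sys,multiprocessing as mp
q0=S[7][0]
def seq(C,phi,a1,a2,opt,tr,bk=2):
    """stand: tool x at phi, tilt -a1 (points to phi+180)"""
    u=np.array([np.cos(np.radians(phi)),np.sin(np.radians(phi)),0]); C=np.r_[C,48.5]
    g=C+10*u; g2=C-10*u; b=np.r_[bay(bk),33]; up=np.array([0,0,110])
    st=[htool(phi,-a1,g+up),htool(phi,-a1,g)]
    p2,t2,t3=(phi,a2,a2-90) if opt==0 else (phi+180,-a2,90-a2)
    st+=[htool(phi,-a1,g,100),htool(phi,-a1/2,g+[0,0,160]),htool(p2,t2,g2+[0,0,160],60),htool(p2,t2,g2,100),htool(p2,t2,g2),htool(p2,t2,g2+up)]
    st+=[htool(tr,t3,b+up),htool(tr,t3,b),htool(tr,t3,b,100)]
    return st
def run(q,wps,tol=3):
    for i,w in enumerate(wps):
        q,e=go(q,[w])
        if e[0]>tol or e[1]>2: return i,q
    return len(wps),q
def job(seed):
    rng=np.random.default_rng(seed); out=[]
    for _ in range(40):
        while 1:
            C=rng.uniform([200,-60],[620,600])
            t=R.from_euler('z',11.5,degrees=True).apply(np.r_[C-[458.5,247.5],0])
            if 400<np.hypot(*C)<720 and not(-130<t[0]<210 and abs(t[1])<260) and not(C[1]<80 and C[0]>330): break
        phi=rng.uniform(0,360); a2=rng.choice([45,55,65,75]); opt=rng.integers(2); tr=rng.choice([168.5,-11.5])
        k,q=run(q0,seq(C,phi,65,a2,opt,tr))
        out.append((k,C.round().tolist(),round(phi),int(a2),int(opt),float(tr),np.round(q,2).tolist()))
    return out
if __name__=='__main__':
    with mp.Pool() as p: o=sum(p.map(job,range(mp.cpu_count()*3)),[])
    o.sort(key=lambda x:-x[0]); print(mp.cpu_count(),len(o),np.bincount([x[0] for x in o]))
    for x in o[:14]: print(*x, 'rel',round(x[2]-np.degrees(np.arctan2(x[1][1],x[1][0]))))
E
time timeout 500 python3 search.py
```

```text
4 480 [163   1  82   1 156   6   3   0  21   0  10  37]
11 [257.0, 416.0] 189 55 0 168.5 [-0.93, 0.92, -0.06, 2.54, 2.26, 0.82, -1.95] rel 131
11 [284.0, 562.0] 131 65 0 -11.5 [-0.3, 0.93, -0.1, 1.62, -0.18, 0.97, -2.01] rel 68
11 [310.0, 435.0] 101 55 0 168.5 [-0.68, 0.94, -0.49, 2.54, 2.0, 1.08, -1.7] rel 46
11 [244.0, 358.0] 137 45 0 -11.5 [-0.13, 1.18, -0.33, 1.22, -0.08, 1.45, -2.1] rel 81
11 [213.0, 473.0] 283 55 1 168.5 [0.21, 1.34, -1.27, 1.41, 0.7, 1.51, 0.34] rel 217
11 [335.0, 298.0] 144 55 0 168.5 [-0.48, 1.03, -0.86, 2.54, 1.84, 1.35, -1.56] rel 102
11 [329.0, 279.0] 94 65 0 -11.5 [0.05, 1.04, -0.78, 1.61, 0.41, 1.08, -2.58] rel 54
11 [268.0, 415.0] 142 75 0 168.5 [-0.22, 0.82, -0.76, 2.28, 1.56, 0.74, -0.86] rel 85
11 [286.0, 429.0] 140 75 0 168.5 [-0.21, 0.82, -0.77, 2.28, 1.56, 0.74, -0.86] rel 84
11 [307.0, 258.0] 123 75 0 168.5 [-0.19, 0.83, -0.81, 2.28, 1.56, 0.78, -0.86] rel 83
11 [289.0, 415.0] 109 55 0 -11.5 [0.11, 1.19, -0.91, 1.42, 0.43, 1.33, -2.57] rel 54
11 [287.0, 411.0] 143 55 0 168.5 [-0.54, 1.0, -0.76, 2.54, 1.88, 1.26, -1.6] rel 88
11 [315.0, 406.0] 125 75 0 168.5 [-0.26, 0.8, -0.68, 2.28, 1.57, 0.67, -0.87] rel 73
11 [237.0, 366.0] 133 65 0 -11.5 [-0.31, 0.93, -0.06, 1.62, -0.21, 0.98, -1.98] rel 76
real	0m34.706s
user	2m1.300s
sys	0m0.147s
```

```bash
cat > t.py <<'E'
from search import *
mods={'B':(402,-176,56.7),'C':(345,-319,61.7)}
def marg(q): return np.min(np.r_[q-lo,hi-q])
for C in ((250,400),(245,420),(260,380)):
  for phi in (130,140):
    for order in (('B','C'),('C','B')):
      q=np.array(q0); log=[]
      k,q=run(q,seq(C,phi,65,65,0,-11.5,2)); log.append(k)
      for m,bk in zip(order,(3,4)):
        x,y,a=mods[m]; best=None
        for aa in (a,a+180):
          for tp in (25,):
            g=np.array([x,y,25.])
            w=[htool(-11.5,0,[460,200,250]),htool(30 if aa<180 else -60,0,[480,0,280]),htool(aa,tp,g+[0,0,120]),htool(aa,tp,g),htool(aa,tp,g+[0,0,200]),htool(phi,0,[460,60,300]),htool(phi,0,[330,300,300])]
            w+=seq(C,phi,65,65,0,-11.5,bk); k,qq=run(q,w)
            if best is None or k>best[0]: best=(k,qq,aa)
        log.append((m,best[0],best[2])); q=best[1]
      print(C,phi,order,log,np.round(q,2))
E
python3 t.py
```

```text
(250, 400) 130 ('B', 'C') [11, ('B', 18, 56.7), ('C', 18, 61.7)] [-0.53  1.06 -0.05  1.24 -0.27  1.18 -2.19]
(250, 400) 130 ('C', 'B') [11, ('C', 18, 61.7), ('B', 18, 56.7)] [-0.53  1.06 -0.07  1.24 -0.25  1.18 -2.2 ]
(250, 400) 140 ('B', 'C') [11, ('B', 18, 56.7), ('C', 18, 61.7)] [-0.52  1.06 -0.08  1.24 -0.24  1.18 -2.21]
(250, 400) 140 ('C', 'B') [11, ('C', 18, 61.7), ('B', 18, 56.7)] [-0.52  1.06 -0.08  1.24 -0.24  1.18 -2.21]
(245, 420) 130 ('B', 'C') [11, ('B', 18, 56.7), ('C', 18, 61.7)] [-0.52  1.06 -0.07  1.24 -0.25  1.18 -2.2 ]
(245, 420) 130 ('C', 'B') [11, ('C', 18, 61.7), ('B', 18, 56.7)] [-0.53  1.06 -0.06  1.24 -0.26  1.18 -2.19]
(245, 420) 140 ('B', 'C') [11, ('B', 18, 56.7), ('C', 18, 61.7)] [-0.52  1.06 -0.07  1.24 -0.25  1.18 -2.2 ]
(245, 420) 140 ('C', 'B') [11, ('C', 18, 61.7), ('B', 18, 56.7)] [-0.53  1.06 -0.07  1.24 -0.26  1.18 -2.2 ]
(260, 380) 130 ('B', 'C') [11, ('B', 18, 56.7), ('C', 18, 61.7)] [-0.54  1.06 -0.04  1.24 -0.28  1.18 -2.18]
(260, 380) 130 ('C', 'B') [11, ('C', 18, 61.7), ('B', 18, 56.7)] [-0.53  1.06 -0.05  1.24 -0.27  1.18 -2.19]
(260, 380) 140 ('B', 'C') [11, ('B', 18, 56.7), ('C', 18, 61.7)] [-0.52  1.06 -0.08  1.24 -0.24  1.18 -2.21]
(260, 380) 140 ('C', 'B') [11, ('C', 18, 61.7), ('B', 18, 56.7)] [-0.52  1.06 -0.09  1.24 -0.24  1.18 -2.21]
```

```bash
cat > stand.py <<'E'
from h import *
PHI=135;u=np.array([np.cos(np.radians(PHI)),np.sin(np.radians(PHI)),0]);C=np.array([250,400,48.])
g=C+10*u; g2=C-10*u; up=np.array([0,0,110])
E
python3 - <<'E'
from stand import *
sync()
plan([tool(PHI,0,[330,300,300])+(-1,0),tool(PHI,-65,g+up)+(-1,1)]);print('--')
plan([tool(PHI,-65,g)+(-1,2)],vl=30)
E
```

```text
[{"dp": [38, 17, 0], "twist": [0.0, 0.0, 0.04], "hand": -1}, {"dp": [76, 35, 0], "twist": [0.0, 0.0, 0.08], "hand": -1}, {"dp": [114, 52, 0], "twist": [0.0, 0.0, 0.11], "hand": -1}, {"dp": [152, 69, 0], "twist": [0.0, 0.0, 0.15], "hand": -1}, {"dp": [190, 86, 0], "twist": [0.0, 0.0, 0.19], "hand": -1}]
[{"dp": [40, 10, 0], "twist": [0.0, 0.0, 0.04], "hand": -1}, {"dp": [81, 20, 0], "twist": [0.0, 0.0, 0.07], "hand": -1}, {"dp": [98, 23, 18], "twist": [0.01, -0.14, 0.07], "hand": -1}, {"dp": [115, 26, 36], "twist": [0.01, -0.29, 0.07], "hand": -1}, {"dp": [133, 29, 54], "twist": [0.02, -0.43, 0.07], "hand": -1}]
[{"dp": [23, 2, 9], "twist": [0.0, -0.14, 0.0], "hand": -1}, {"dp": [46, 4, 18], "twist": [0.0, -0.28, 0.0], "hand": -1}, {"dp": [70, 6, 27], "twist": [0.0, -0.42, 0.0], "hand": -1}, {"dp": [93, 8, 36], "twist": [0.0, -0.56, 0.0], "hand": -1}, {"dp": [117, 9, 45], "twist": [0.0, -0.71, 0.0], "hand": -1}]
[{"dp": [0, 0, 1], "twist": [0.0, 0.0, 0.0], "hand": -1}]
--
[{"dp": [25, 0, 11], "twist": [0.0, 0.0, 0.0], "hand": -1}, {"dp": [50, 0, 23], "twist": [0.0, 0.0, 0.0], "hand": -1}, {"dp": [75, 1, 34], "twist": [0.0, 0.0, 0.0], "hand": -1}, {"dp": [100, 1, 46], "twist": [0.0, 0.0, 0.0], "hand": -1}, {"dp": [100, 1, 46], "twist": [0.0, 0.0, 0.0], "hand": -1}]
[{"dp": [0, 0, 0], "twist": [0.0, 0.0, 0.0], "hand": -1}]
```

step_arm(
  motion=[
    {"dp": [38,17,0],"twist": [0.0,0.0,0.04],"hand": -1},
    {"dp": [76,35,0],"twist": [0.0,0.0,0.08],"hand": -1},
    {"dp": [114,52,0],"twist": [0.0,0.0,0.11],"hand": -1},
    {"dp": [152,69,0],"twist": [0.0,0.0,0.15],"hand": -1},
    {"dp": [190,86,0],"twist": [0.0,0.0,0.19],"hand": -1},
  ],
)

```text
clock: 13.68
tool_pos: [0.3795, 0.2287, 0.3008]
eef_rot: [0.354, 0.935, -0.001, -0.001]
contact_force: [0.1, 0.7, -3.0]
opening: 0.635
finger_force: 35.0
```

step_arm(
  motion=[
    {"dp": [40,10,0],"twist": [0.0,0.0,0.04],"hand": -1},
    {"dp": [81,20,0],"twist": [0.0,0.0,0.07],"hand": -1},
    {"dp": [98,23,18],"twist": [0.01,-0.14,0.07],"hand": -1},
    {"dp": [115,26,36],"twist": [0.01,-0.29,0.07],"hand": -1},
    {"dp": [133,29,54],"twist": [0.02,-0.43,0.07],"hand": -1},
  ],
)

```text
clock: 14.3
tool_pos: [0.2994, 0.3384, 0.2472]
eef_rot: [0.377, 0.901, -0.085, 0.197]
contact_force: [0.2, -0.0, -3.3]
opening: 0.63
finger_force: 35.0
```

step_arm(
  motion=[
    {"dp": [23,2,9],"twist": [0.0,-0.14,0.0],"hand": -1},
    {"dp": [46,4,18],"twist": [0.0,-0.28,0.0],"hand": -1},
    {"dp": [70,6,27],"twist": [0.0,-0.42,0.0],"hand": -1},
    {"dp": [93,8,36],"twist": [0.0,-0.56,0.0],"hand": -1},
    {"dp": [117,9,45],"twist": [0.0,-0.71,0.0],"hand": -1},
  ],
)

```text
clock: 14.92
tool_pos: [0.2432, 0.4076, 0.1566]
eef_rot: [0.324, 0.777, -0.211, 0.497]
contact_force: [0.5, 0.8, -4.4]
opening: 0.634
finger_force: 35.0
```

step_arm(
  motion=[
    {"dp": [0,0,1],"twist": [0.0,0.0,0.0],"hand": -1},
  ],
)

```text
clock: 15.05
tool_pos: [0.2416, 0.4067, 0.1525]
eef_rot: [0.321, 0.779, -0.212, 0.496]
contact_force: [0.7, -0.6, -3.3]
opening: 0.636
finger_force: 35.0
```

```bash
python3 log.py; python3 - <<'E'
from stand import *
sync(); plan([tool(PHI,-65,g)+(-1,2)],vl=30)
snap('scene','held')
E
```

```text
[0.2416 0.4067 0.1525] [-0.303  0.29  -0.908  0.71   0.704 -0.012  0.636 -0.648 -0.419] [-1.253  1.151 -0.573  1.726  0.935  1.741 -1.63 ] 15.05
cmd err mm [  -0.3    2.3 -103.6] deg 0.59 open 0.6359614179610379 F [ 0.7 -0.6 -3.3] 34.9839829467237
[{"dp": [24, 1, 10], "twist": [0.0, 0.0, 0.0], "hand": -1}, {"dp": [47, 1, 21], "twist": [0.0, 0.0, 0.0], "hand": -1}, {"dp": [71, 2, 31], "twist": [-0.01, 0.0, 0.01], "hand": -1}, {"dp": [95, 3, 41], "twist": [-0.01, 0.0, 0.01], "hand": -1}, {"dp": [95, 3, 41], "twist": [-0.01, 0.0, 0.01], "hand": -1}]
[{"dp": [0, 0, 0], "twist": [0.0, 0.0, 0.0], "hand": -1}]
```

View pics/held.png

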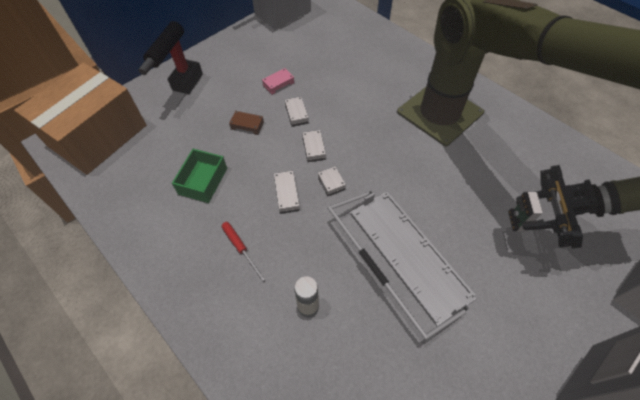

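step_arm(
  motion=[
    {"dp": [24,1,10],"twist": [0.0,0.0,0.0],"hand": -1},
    {"dp": [47,1,21],"twist": [0.0,0.0,0.0],"hand": -1},
    {"dp": [71,2,31],"twist": [-0.01,0.0,0.01],"hand": -1},
    {"dp": [95,3,41],"twist": [-0.01,0.0,0.01],"hand": -1},
    {"dp": [95,3,41],"twist": [-0.01,0.0,0.01],"hand": -1},
  ],
)

```text
clock: 15.72
tool_pos: [0.2454, 0.4089, 0.0545]
eef_rot: [0.326, 0.777, -0.204, 0.499]
contact_force: [0.6, -0.5, -2.6]
opening: 0.628
finger_force: 35.0
```

step_arm(
  motion=[
    {"dp": [0,0,0],"twist": [0.0,0.0,0.0],"hand": -1},
  ],
)

```text
clock: 15.85
tool_pos: [0.2448, 0.4099, 0.0558]
eef_rot: [0.326, 0.777, -0.203, 0.499]
contact_force: [0.3, 1.0, -3.2]
opening: 0.633
finger_force: 35.0
```

```bash
python3 log.py; python3 - <<'E'
from stand import *
s=snap('scene'); W=cloud(s)
# height profile of the held module region
m=(np.abs(W[...,0]-.25)<.06)&(np.abs(W[...,1]-.40)<.06)&(W[...,2]>.004)&(W[...,2]<.12)&(s['pixels'].min(2)>150)
print(m.sum(),np.round(np.nanpercentile(W[m],[0,5,50,95,100],axis=0)*1000))
E
```

```text
[0.2448 0.4099 0.0558] [-0.29   0.304 -0.908  0.709  0.705  0.009  0.642 -0.641 -0.42 ] [-1.27   1.312 -0.533  1.666  1.012  1.672 -1.704] 15.85
cmd err mm [-3.9 -0.1 -6.7] deg 0.5 open 0.6327861114856802 F [ 0.3  1.  -3.2] 34.98393123038113
121 [[230. 385.  96.]
 [234. 390.  98.]
 [251. 408. 101.]
 [268. 425. 104.]
 [273. 430. 106.]]
```

step_arm(
  motion=[
    {"dp": [3,0,1],"twist": [0,0,0],"hand": -1},
    {"dp": [5,0,2],"twist": [0,0,0],"hand": -1},
    {"dp": [5,0,2],"twist": [0,0,0],"hand": -1},
  ],
)

```text
clock: 16.27
tool_pos: [0.2439, 0.4101, 0.0496]
eef_rot: [0.325, 0.777, -0.204, 0.5]
contact_force: [-0.4, 1.3, 1.4]
opening: 0.629
finger_force: 35.0
```

```bash
python3 log.py
```

```text
[0.2439 0.4101 0.0496] [-0.29   0.301 -0.909  0.708  0.706  0.008  0.644 -0.641 -0.417] [-1.273  1.324 -0.53   1.66   1.016  1.671 -1.706] 16.275
cmd err mm [-3.  -0.4 -0.5] deg 0.42 open 0.6292552095917112 F [-0.4  1.3  1.4] 34.98522506095469
```

```bash
python3 - <<'E'
from stand import *
sync(); p,q=cmd(); gg=p+3*q.as_matrix()[:,2]; w=lambda b:(gg-(3+b)*q.as_matrix()[:,2],q)
plan([w(0)+(1,4),w(90)+(1,0),tool(PHI,-32,g+[0,0,160])+(1,0)])
E
```

```text
[{"dp": [0, 0, 0], "twist": [0.0, 0.0, 0.0], "hand": 1}, {"dp": [0, 0, 0], "twist": [0.0, 0.0, 0.0], "hand": 1}, {"dp": [0, 0, 0], "twist": [0.0, 0.0, 0.0], "hand": 1}, {"dp": [0, 0, 0], "twist": [0.0, 0.0, 0.0], "hand": 1}, {"dp": [0, 0, 0], "twist": [0.0, 0.0, 0.0], "hand": 1}]
[{"dp": [0, 0, -30], "twist": [0.0, 0.0, 0.0], "hand": 1}, {"dp": [0, 0, -60], "twist": [0.0, 0.0, 0.0], "hand": 1}, {"dp": [0, 0, -90], "twist": [0.0, 0.0, 0.0], "hand": 1}, {"dp": [-37, 0, -84], "twist": [0.0, 0.15, 0.0], "hand": 1}, {"dp": [-73, -1, -79], "twist": [0.0, 0.29, 0.0], "hand": 1}]
[{"dp": [-37, 0, -5], "twist": [0.0, 0.15, 0.0], "hand": 1}, {"dp": [-73, -1, -10], "twist": [0.01, 0.29, -0.01], "hand": 1}]
```

step_arm(
  motion=[
    {"dp": [0,0,0],"twist": [0.0,0.0,0.0],"hand": 1},
    {"dp": [0,0,0],"twist": [0.0,0.0,0.0],"hand": 1},
    {"dp": [0,0,0],"twist": [0.0,0.0,0.0],"hand": 1},
    {"dp": [0,0,0],"twist": [0.0,0.0,0.0],"hand": 1},
    {"dp": [0,0,0],"twist": [0.0,0.0,0.0],"hand": 1},
  ],
)

```text
clock: 16.9
tool_pos: [0.2437, 0.41, 0.0488]
eef_rot: [0.325, 0.777, -0.204, 0.499]
contact_force: [-0.3, -0.9, 1.1]
opening: 1.004
finger_force: 0.0
```

step_arm(
  motion=[
    {"dp": [0,0,-30],"twist": [0.0,0.0,0.0],"hand": 1},
    {"dp": [0,0,-60],"twist": [0.0,0.0,0.0],"hand": 1},
    {"dp": [0,0,-90],"twist": [0.0,0.0,0.0],"hand": 1},
    {"dp": [-37,0,-84],"twist": [0.0,0.15,0.0],"hand": 1},
    {"dp": [-73,-1,-79],"twist": [0.0,0.29,0.0],"hand": 1},
  ],
)

```text
clock: 17.52
tool_pos: [0.2127, 0.4382, 0.1482]
eef_rot: [0.35, 0.842, -0.154, 0.38]
contact_force: [0.9, 0.5, 0.3]
opening: 1.001
finger_force: 0.0
```

step_arm(
  motion=[
    {"dp": [-37,0,-5],"twist": [0.0,0.15,0.0],"hand": 1},
    {"dp": [-73,-1,-10],"twist": [0.01,0.29,-0.01],"hand": 1},
  ],
)

```text
clock: 17.77
tool_pos: [0.2415, 0.4076, 0.211]
eef_rot: [0.367, 0.889, -0.107, 0.252]
contact_force: [0.8, 0.9, -0.4]
opening: 0.997
finger_force: 0.0
```

```bash
python3 log.py; cat > seestand.py <<'E'
from stand import *
for c in ('scene','top'):
    s=snap(c); W=cloud(s)
    m=(np.abs(W[...,0]-.25)<.08)&(np.abs(W[...,1]-.40)<.08)&(W[...,2]>.085)&(W[...,2]<.102)
    if m.sum()>8: print(c,m.sum(),cv2.minAreaRect((W[m][:,:2]*1000).astype(np.float32)),np.median(W[m][:,2]))
E
python3 seestand.py; python3 - <<'E'
from stand import *
sync(); plan([tool(PHI,65,g2+[0,0,160],60)+(1,0),tool(PHI,65,g2,100)+(1,2)])
E
```

```text
[0.2415 0.4076 0.211 ] [-0.604  0.598 -0.527  0.707  0.708 -0.006  0.37  -0.376 -0.85 ] [-0.932  0.846 -0.845  1.899  0.923  1.371 -1.495] 17.775
cmd err mm [-0.4  0.7 -0.6] deg 0.3 open 0.9974287257464403 F [ 0.8  0.9 -0.4] 0.0
scene 293 ((254.55702209472656, 403.593017578125), (55.825897216796875, 33.62515640258789), 46.09888458251953) 0.0943359961414848
top 226 ((254.05421447753906, 401.2452697753906), (55.185829162597656, 31.25724220275879), 45.457454681396484) 0.09383655185532369
[{"dp": [-6, 0, 2], "twist": [0.0, 0.14, 0.0], "hand": 1}, {"dp": [-12, 0, 4], "twist": [0.0, 0.28, 0.0], "hand": 1}, {"dp": [-18, 0, 5], "twist": [0.0, 0.42, 0.0], "hand": 1}, {"dp": [-25, 0, 7], "twist": [0.0, 0.56, 0.0], "hand": 1}, {"dp": [-31, 0, 9], "twist": [0.0, 0.71, 0.0], "hand": 1}]
[{"dp": [-6, 0, -3], "twist": [0.0, 0.14, 0.0], "hand": 1}, {"dp": [-11, 0, -5], "twist": [0.0, 0.28, 0.0], "hand": 1}, {"dp": [-17, 0, -8], "twist": [0.0, 0.42, 0.0], "hand": 1}, {"dp": [-23, 0, -11], "twist": [0.0, 0.56, -0.01], "hand": 1}, {"dp": [-29, 0, -13], "twist": [0.0, 0.7, -0.01], "hand": 1}]
[{"dp": [-2, 0, -6], "twist": [0.0, 0.14, 0.0], "hand": 1}, {"dp": [-5, 0, -12], "twist": [0.0, 0.28, 0.0], "hand": 1}, {"dp": [-38, 0, 5], "twist": [0.0, 0.28, 0.0], "hand": 1}, {"dp": [-71, -1, 22], "twist": [0.0, 0.28, 0.0], "hand": 1}, {"dp": [-104, -1, 39], "twist": [0.0, 0.28, 0.0], "hand": 1}]
[{"dp": [-36, 0, 7], "twist": [0.0, 0.0, 0.0], "hand": 1}, {"dp": [-36, 0, 7], "twist": [0.0, 0.0, 0.0], "hand": 1}, {"dp": [-36, 0, 7], "twist": [0.0, 0.0, 0.0], "hand": 1}]
```

step_arm(
  motion=[
    {"dp": [-6,0,2],"twist": [0.0,0.14,0.0],"hand": 1},
    {"dp": [-12,0,4],"twist": [0.0,0.28,0.0],"hand": 1},
    {"dp": [-18,0,5],"twist": [0.0,0.42,0.0],"hand": 1},
    {"dp": [-25,0,7],"twist": [0.0,0.56,0.0],"hand": 1},
    {"dp": [-31,0,9],"twist": [0.0,0.71,0.0],"hand": 1},
  ],
)

```text
clock: 18.5
tool_pos: [0.2628, 0.3866, 0.2184]
eef_rot: [0.381, 0.921, 0.027, -0.073]
contact_force: [-0.7, -0.6, -1.0]
opening: 0.999
finger_force: 0.0
```

step_arm(
  motion=[
    {"dp": [-6,0,-3],"twist": [0.0,0.14,0.0],"hand": 1},
    {"dp": [-11,0,-5],"twist": [0.0,0.28,0.0],"hand": 1},
    {"dp": [-17,0,-8],"twist": [0.0,0.42,0.0],"hand": 1},
    {"dp": [-23,0,-11],"twist": [0.0,0.56,-0.01],"hand": 1},
    {"dp": [-29,0,-13],"twist": [0.0,0.7,-0.01],"hand": 1},
  ],
)

```text
clock: 19.12
tool_pos: [0.2849, 0.3647, 0.2264]
eef_rot: [0.345, 0.842, 0.156, -0.385]
contact_force: [-0.3, 0.2, 0.9]
opening: 0.999
finger_force: 0.0
```

step_arm(
  motion=[
    {"dp": [-2,0,-6],"twist": [0.0,0.14,0.0],"hand": 1},
    {"dp": [-5,0,-12],"twist": [0.0,0.28,0.0],"hand": 1},
    {"dp": [-38,0,5],"twist": [0.0,0.28,0.0],"hand": 1},
    {"dp": [-71,-1,22],"twist": [0.0,0.28,0.0],"hand": 1},
    {"dp": [-104,-1,39],"twist": [0.0,0.28,0.0],"hand": 1},
  ],
)

```text
clock: 19.75
tool_pos: [0.3114, 0.3364, 0.1207]
eef_rot: [0.32, 0.781, 0.201, -0.497]
contact_force: [0.7, -0.2, 1.0]
opening: 1.001
finger_force: 0.0
```

step_arm(
  motion=[
    {"dp": [-36,0,7],"twist": [0.0,0.0,0.0],"hand": 1},
    {"dp": [-36,0,7],"twist": [0.0,0.0,0.0],"hand": 1},
    {"dp": [-36,0,7],"twist": [0.0,0.0,0.0],"hand": 1},
  ],
)

```text
clock: 20.12
tool_pos: [0.3177, 0.3306, 0.0886]
eef_rot: [0.32, 0.781, 0.202, -0.497]
contact_force: [0.6, -0.2, 0.6]
opening: 1.001
finger_force: 0.0
```

```bash
python3 log.py; python3 - <<'E'
from stand import *
sync(); C=np.array([254,401.5,50]); g2=C-10*u
plan([tool(PHI,65,g2)+(1,2),tool(PHI,65,g2)+(-1,4)])
E
```

```text
[0.3177 0.3306 0.0886] [-0.302  0.298  0.906  0.7    0.714 -0.002 -0.647  0.634 -0.424] [ 0.31   1.605 -1.299  1.9    0.508  0.734 -0.12 ] 20.125
cmd err mm [ 5.2 -3.7  2.8] deg 0.6 open 1.000502581454837 F [ 0.6 -0.2  0.6] 0.0
[{"dp": [0, 2, 30], "twist": [0.0, 0.0, 0.0], "hand": 1}, {"dp": [1, 4, 60], "twist": [-0.01, 0.0, 0.0], "hand": 1}, {"dp": [1, 6, 90], "twist": [-0.01, 0.0, 0.0], "hand": 1}, {"dp": [1, 6, 90], "twist": [-0.01, 0.0, 0.0], "hand": 1}, {"dp": [1, 6, 90], "twist": [-0.01, 0.0, 0.0], "hand": 1}]
[{"dp": [0, 0, 0], "twist": [0.0, 0.0, 0.0], "hand": -1}, {"dp": [0, 0, 0], "twist": [0.0, 0.0, 0.0], "hand": -1}, {"dp": [0, 0, 0], "twist": [0.0, 0.0, 0.0], "hand": -1}, {"dp": [0, 0, 0], "twist": [0.0, 0.0, 0.0], "hand": -1}, {"dp": [0, 0, 0], "twist": [0.0, 0.0, 0.0], "hand": -1}]
```

step_arm(
  motion=[
    {"dp": [0,2,30],"twist": [0.0,0.0,0.0],"hand": 1},
    {"dp": [1,4,60],"twist": [-0.01,0.0,0.0],"hand": 1},
    {"dp": [1,6,90],"twist": [-0.01,0.0,0.0],"hand": 1},
    {"dp": [1,6,90],"twist": [-0.01,0.0,0.0],"hand": 1},
    {"dp": [1,6,90],"twist": [-0.01,0.0,0.0],"hand": 1},
  ],
)

```text
clock: 20.75
tool_pos: [0.2647, 0.3917, 0.0512]
eef_rot: [0.322, 0.78, 0.207, -0.494]
contact_force: [1.4, 0.4, 0.5]
opening: 0.999
finger_force: 0.0
```

step_arm(
  motion=[
    {"dp": [0,0,0],"twist": [0.0,0.0,0.0],"hand": -1},
    {"dp": [0,0,0],"twist": [0.0,0.0,0.0],"hand": -1},
    {"dp": [0,0,0],"twist": [0.0,0.0,0.0],"hand": -1},
    {"dp": [0,0,0],"twist": [0.0,0.0,0.0],"hand": -1},
    {"dp": [0,0,0],"twist": [0.0,0.0,0.0],"hand": -1},
  ],
  force=35,
)

```text
clock: 21.38
tool_pos: [0.2641, 0.3913, 0.0501]
eef_rot: [0.323, 0.78, 0.206, -0.495]
contact_force: [0.8, -1.7, 2.3]
opening: 0.631
finger_force: 35.0
```

```bash
python3 log.py; python3 seestand.py; cat > lay.py <<'E'
from stand import *
import sys
# usage: lay.py bay cx cy z(center) standing -> uses current tool as grip
k=int(sys.argv[1]); c=np.array([float(v) for v in sys.argv[2:5]])
sync(); p,q=cmd(); off=q.inv().apply(p-c)          # tcp relative to module centre, tool axes
Mt=R.from_matrix(np.array([[0,0,1],[0,1,0],[-1,0,0]]).T) # unused
_,Q=pose(TYAW-90,-25,[0,0,0])
b=np.r_[bay(k),23]
T=lambda h:(b+[0,0,h]+Q.apply(off),Q)
json.dump([T(0)[0].tolist(),Q.as_quat().tolist()],open('lay.json','w'))
print('off',np.round(off,1),'target tcp',np.round(T(0)[0],1))
plan([(p+[0,0,110],q,-1,0),T(110)+(-1,3)]);
E
python3 lay.py 2 254 401.5 47.5
```

```text
[0.2641 0.3913 0.0501] [-0.302  0.3    0.905  0.708  0.707  0.002 -0.639  0.641 -0.425] [ 0.167  1.644 -1.216  1.967  0.593  0.495 -0.191] 21.375
cmd err mm [-0.6  1.   1.2] deg 0.1 open 0.6309962524788272 F [ 0.8 -1.7  2.3] 35.00282406806946
scene 482 ((283.63580322265625, 381.5683288574219), (104.45508575439453, 108.68126678466797), 15.00001049041748) 0.0949038373327703
top 376 ((284.32562255859375, 380.5582580566406), (103.87355041503906, 107.50733947753906), 16.388675689697266) 0.09455081225728212
off [ -3.7  -0.1 -14.1] target tcp [452.3 204.   37.3]
[{"dp": [33, 0, -16], "twist": [0.0, 0.0, 0.0], "hand": -1}, {"dp": [66, 0, -31], "twist": [0.0, 0.0, 0.0], "hand": -1}, {"dp": [100, 0, -47], "twist": [0.0, 0.0, 0.0], "hand": -1}, {"dp": [93, 0, -59], "twist": [-0.05, -0.03, 0.13], "hand": -1}, {"dp": [86, 0, -72], "twist": [-0.1, -0.06, 0.26], "hand": -1}]
[{"dp": [-6, 3, -11], "twist": [-0.04, -0.03, 0.14], "hand": -1}, {"dp": [-13, 6, -23], "twist": [-0.09, -0.06, 0.27], "hand": -1}, {"dp": [-20, 9, -35], "twist": [-0.14, -0.09, 0.4], "hand": -1}, {"dp": [-27, 12, -47], "twist"
[... 381 characters left out ...]
, -47], "twist": [-0.24, -0.15, 0.67], "hand": -1}]
[{"dp": [2, 12, -6], "twist": [-0.05, -0.03, 0.13], "hand": -1}, {"dp": [4, 24, -13], "twist": [-0.1, -0.06, 0.26], "hand": -1}, {"dp": [6, 37, -19], "twist": [-0.15, -0.09, 0.39], "hand": -1}, {"dp": [8, 49, -26], "twist": [-0.2, -0.12, 0.53], "hand": -1}, {"dp": [10, 61, -32], "twist": [-0.24, -0.15, 0.66], "hand": -1}]
[{"dp": [9, 10, -5], "twist": [-0.05, -0.03, 0.13], "hand": -1}, {"dp": [18, 20, -10], "twist": [-0.1, -0.06, 0.26], "hand": -1}, {"dp": [18, 20, -10], "twist": [-0.1, -0.06, 0.26], "hand": -1}, {"dp": [18, 20, -10], "twist": [-0.1, -0.06, 0.26], "hand": -1}, {"dp": [18, 20, -10], "twist": [-0.1, -0.06, 0.26], "hand": -1}]
```

step_arm(
  motion=[
    {"dp": [33,0,-16],"twist": [0.0,0.0,0.0],"hand": -1},
    {"dp": [66,0,-31],"twist": [0.0,0.0,0.0],"hand": -1},
    {"dp": [100,0,-47],"twist": [0.0,0.0,0.0],"hand": -1},
    {"dp": [93,0,-59],"twist": [-0.05,-0.03,0.13],"hand": -1},
    {"dp": [86,0,-72],"twist": [-0.1,-0.06,0.26],"hand": -1},
  ],
)

```text
clock: 22.1
tool_pos: [0.2844, 0.3705, 0.1577]
eef_rot: [0.454, 0.734, 0.168, -0.476]
contact_force: [-0.9, 0.1, -2.1]
opening: 0.633
finger_force: 35.0
```

step_arm(
  motion=[
    {"dp": [-6,3,-11],"twist": [-0.04,-0.03,0.14],"hand": -1},
    {"dp": [-13,6,-23],"twist": [-0.09,-0.06,0.27],"hand": -1},
    {"dp": [-20,9,-35],"twist": [-0.14,-0.09,0.4],"hand": -1},
    {"dp": [-27,12,-47],"twist": [-0.19,-0.12,0.53],"hand": -1},
    {"dp": [-34,15,-59],"twist": [-0.23,-0.15,0.66],"hand": -1},
  ],
)

```text
clock: 22.72
tool_pos: [0.3335, 0.3209, 0.1549]
eef_rot: [0.728, 0.557, 0.053, -0.396]
contact_force: [0.6, -0.2, -3.6]
opening: 0.628
finger_force: 35.0
```

step_arm(
  motion=[
    {"dp": [-4,9,-9],"twist": [-0.05,-0.03,0.14],"hand": -1},
    {"dp": [-8,19,-18],"twist": [-0.1,-0.06,0.27],"hand": -1},
    {"dp": [-13,28,-28],"twist": [-0.15,-0.09,0.4],"hand": -1},
    {"dp": [-17,38,-37],"twist": [-0.2,-0.12,0.53],"hand": -1},
    {"dp": [-21,47,-47],"twist": [-0.24,-0.15,0.67],"hand": -1},
  ],
)

```text
clock: 23.35
tool_pos: [0.3828, 0.2724, 0.152]
eef_rot: [0.913, 0.305, -0.068, -0.261]
contact_force: [0.8, 0.3, -3.6]
opening: 0.628
finger_force: 35.0
```

step_arm(
  motion=[
    {"dp": [2,12,-6],"twist": [-0.05,-0.03,0.13],"hand": -1},
    {"dp": [4,24,-13],"twist": [-0.1,-0.06,0.26],"hand": -1},
    {"dp": [6,37,-19],"twist": [-0.15,-0.09,0.39],"hand": -1},
    {"dp": [8,49,-26],"twist": [-0.2,-0.12,0.53],"hand": -1},
    {"dp": [10,61,-32],"twist": [-0.24,-0.15,0.66],"hand": -1},
  ],
)

```text
clock: 23.98
tool_pos: [0.4319, 0.2239, 0.148]
eef_rot: [0.979, 0.018, -0.179, -0.093]
contact_force: [-0.7, -0.1, -3.6]
opening: 0.63
finger_force: 35.0
```

step_arm(
  motion=[
    {"dp": [9,10,-5],"twist": [-0.05,-0.03,0.13],"hand": -1},
    {"dp": [18,20,-10],"twist": [-0.1,-0.06,0.26],"hand": -1},
    {"dp": [18,20,-10],"twist": [-0.1,-0.06,0.26],"hand": -1},
    {"dp": [18,20,-10],"twist": [-0.1,-0.06,0.26],"hand": -1},
    {"dp": [18,20,-10],"twist": [-0.1,-0.06,0.26],"hand": -1},
  ],
)

```text
clock: 24.6
tool_pos: [0.4517, 0.2038, 0.1473]
eef_rot: [0.971, -0.095, -0.218, -0.021]
contact_force: [0.4, -0.3, -3.5]
opening: 0.628
finger_force: 35.0
```

```bash
python3 log.py; cat > down.py <<'E'
from h import *
sync(); P,Q=json.load(open('lay.json')); P=np.array(P);Q=R.from_quat(Q)
plan([(P+[0,0,30],Q,-1,1),(P+[0,0,1],Q,-1,2)],vl=30)
E
python3 down.py; python3 - <<'E'
from h import *
snap('scene','lay1')
E
```

```text
[0.4517 0.2038 0.1473] [ 0.887 -0.175 -0.427 -0.194 -0.981  0.    -0.419  0.082 -0.904] [-0.325  0.854 -0.09   1.737 -0.214  0.935 -2.002] 24.6
cmd err mm [ 0.9 -0.2  0.1] deg 0.1 open 0.6282274237666532 F [ 0.4 -0.3 -3.5] 34.9932861328125
[{"dp": [12, 0, 24], "twist": [0.0, 0.0, 0.0], "hand": -1}, {"dp": [23, 0, 48], "twist": [0.0, 0.0, 0.0], "hand": -1}, {"dp": [35, 0, 72], "twist": [0.0, 0.0, 0.01], "hand": -1}, {"dp": [35, 0, 72], "twist": [0.0, 0.0, 0.01], "hand": -1}, {"dp": [47, 0, 98], "twist": [0.0, 0.0, 0.01], "hand": -1}]
[{"dp": [0, 0, 0], "twist": [0.0, 0.0, 0.0], "hand": -1}, {"dp": [0, 0, 0], "twist": [0.0, 0.0, 0.0], "hand": -1}]
```

View pics/lay1.png

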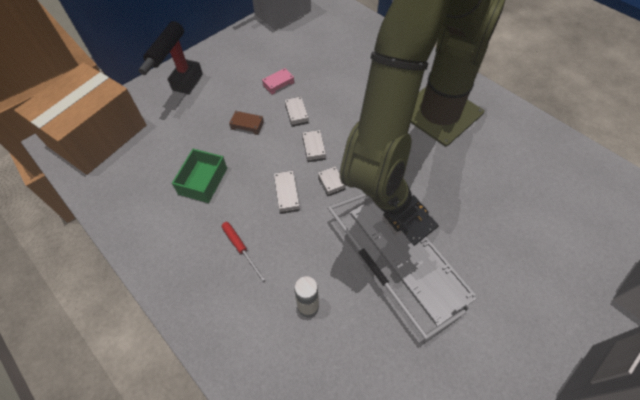

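step_arm(
  motion=[
    {"dp": [12,0,24],"twist": [0.0,0.0,0.0],"hand": -1},
    {"dp": [23,0,48],"twist": [0.0,0.0,0.0],"hand": -1},
    {"dp": [35,0,72],"twist": [0.0,0.0,0.01],"hand": -1},
    {"dp": [35,0,72],"twist": [0.0,0.0,0.01],"hand": -1},
    {"dp": [46,0,94],"twist": [0.0,0.0,0.01],"hand": -1},
  ],
)

```text
clock: 25.28
tool_pos: [0.4555, 0.204, 0.0443]
eef_rot: [0.971, -0.1, -0.216, -0.021]
contact_force: [0.6, 0.1, -3.8]
opening: 0.632
finger_force: 35.0
```

step_arm(
  motion=[
    {"dp": [0,0,0],"twist": [0.0,0.0,0.0],"hand": -1},
    {"dp": [0,0,0],"twist": [0.0,0.0,0.0],"hand": -1},
  ],
)

```text
clock: 25.52
tool_pos: [0.4545, 0.2035, 0.0439]
eef_rot: [0.971, -0.1, -0.217, -0.02]
contact_force: [0.2, 0.3, -2.9]
opening: 0.634
finger_force: 35.0
```

```bash
python3 log.py; python3 - <<'E'
import json;print(json.load(open('lay.json'))[0])
E
```

```text
[0.4545 0.2035 0.0439] [ 0.886 -0.186 -0.425 -0.204 -0.979  0.005 -0.417  0.082 -0.905] [-0.318  1.022 -0.098  1.743 -0.22   0.763 -1.974] 25.525
cmd err mm [-2.1  0.1 -5.2] deg 0.12 open 0.6342794022921734 F [ 0.2  0.3 -2.9] 34.993420243263245
[452.26666143285485, 203.96675118988634, 37.3322820795502]
```

step_arm(
  motion=[
    {"dp": [1,0,3],"twist": [0,0,0],"hand": -1},
    {"dp": [1,0,6],"twist": [0,0,0],"hand": -1},
    {"dp": [1,0,6],"twist": [0,0,0],"hand": -1},
  ],
)

```text
clock: 25.9
tool_pos: [0.4539, 0.2036, 0.0391]
eef_rot: [0.971, -0.101, -0.216, -0.02]
contact_force: [3.9, -1.5, 13.4]
opening: 0.632
finger_force: 35.0
```

```bash
python3 log.py
```

```text
[0.4539 0.2036 0.0391] [ 0.886 -0.187 -0.424 -0.204 -0.979  0.004 -0.416  0.083 -0.906] [-0.319  1.029 -0.099  1.745 -0.221  0.752 -1.972] 25.9
cmd err mm [-1.5  0.  -0.5] deg 0.2 open 0.6323153441335738 F [ 3.9 -1.5 13.4] 35.00980317592621
```

Contact with the floor. Open moderately, retreat along the tool axis.

step_arm(
  motion=[
    {"dp": [0,0,0],"twist": [0,0,0],"hand": 0.5},
    {"dp": [0,0,0],"twist": [0,0,0],"hand": 0.5},
    {"dp": [0,0,0],"twist": [0,0,0],"hand": 0.5},
    {"dp": [0,0,-20],"twist": [0,0,0],"hand": 0.5},
    {"dp": [0,0,-50],"twist": [0,0,0],"hand": 0.5},
  ],
)

```text
clock: 26.52
tool_pos: [0.4724, 0.1994, 0.0819]
eef_rot: [0.97, -0.1, -0.219, -0.019]
contact_force: [1.2, 0.8, -0.1]
opening: 0.747
finger_force: 0.0
```

```bash
python3 log.py; cat > nextpick.py <<'E'
from h import *
# mid waypoints towards picking region, from tray
sync(); p,q=cmd()
plan([tool(TYAW,0,[470,190,250])+(1,0),tool(30,0,[480,0,280])+(1,1)])
E
python3 nextpick.py
```

```text
[0.4724 0.1994 0.0819] [ 0.884 -0.186 -0.429 -0.203 -0.979  0.007 -0.421  0.081 -0.903] [-0.31   0.974 -0.085  1.69  -0.21   0.87  -1.981] 26.525
cmd err mm [-20.1   4.2 -43.2] deg 0.17 open 0.746995900357868 F [ 1.2  0.8 -0.1] 0.0
[{"dp": [-18, 3, -39], "twist": [0.0, 0.11, 0.0], "hand": 1}, {"dp": [-37, 5, -77], "twist": [0.0, 0.22, 0.0], "hand": 1}, {"dp": [-55, 8, -116], "twist": [0.0, 0.33, 0.0], "hand": 1}, {"dp": [-74, 11, -154], "twist": [0.01, 0.44, -0.01], "hand": 1}, {"dp": [-67, 48, -164], "twist": [-0.03, 0.44, -0.15], "hand": 1}]
[{"dp": [3, 38, -6], "twist": [0.0, 0.0, -0.14], "hand": 1}, {"dp": [7, 75, -12], "twist": [0.0, 0.0, -0.29], "hand": 1}, {"dp": [11, 113, -18], "twist": [0.0, 0.0, -0.43], "hand": 1}, {"dp": [15, 151, -23], "twist": [0.0, 0.0, -0.58], "hand": 1}, {"dp": [15, 151, -23], "twist": [0.0, 0.0, -0.58], "hand": 1}]
```

step_arm(
  motion=[
    {"dp": [-18,3,-39],"twist": [0.0,0.11,0.0],"hand": 0.5},
    {"dp": [-37,5,-77],"twist": [0.0,0.22,0.0],"hand": 1},
    {"dp": [-55,8,-116],"twist": [0.0,0.33,0.0],"hand": 1},
    {"dp": [-74,11,-154],"twist": [0.01,0.44,-0.01],"hand": 1},
    {"dp": [-67,48,-164],"twist": [-0.03,0.44,-0.15],"hand": 1},
  ],
)

```text
clock: 27.15
tool_pos: [0.4716, 0.1563, 0.2619]
eef_rot: [1.0, -0.02, 0.002, -0.001]
contact_force: [0.8, -0.9, -0.6]
opening: 0.999
finger_force: 0.0
```

step_arm(
  motion=[
    {"dp": [3,38,-6],"twist": [0.0,0.0,-0.14],"hand": 1},
    {"dp": [7,75,-12],"twist": [0.0,0.0,-0.29],"hand": 1},
    {"dp": [11,113,-18],"twist": [0.0,0.0,-0.43],"hand": 1},
    {"dp": [15,151,-23],"twist": [0.0,0.0,-0.58],"hand": 1},
    {"dp": [15,151,-23],"twist": [0.0,0.0,-0.58],"hand": 1},
  ],
)

```text
clock: 27.78
tool_pos: [0.4795, -0.0037, 0.2826]
eef_rot: [0.966, 0.257, -0.001, 0.002]
contact_force: [-0.3, 0.8, 0.6]
opening: 1.001
finger_force: 0.0
```

```bash
python3 log.py; cat > traycheck.py <<'E'
from h import *
import sys
nm=sys.argv[1] if len(sys.argv)>1 else None
for c in ('top','scene'):
    s=snap(c,c+nm if nm and c==('scene') else None); W=cloud(s); print(c)
    for b in blocks(s,W):
        if 200<b[0][0]<650 and -430<b[0][1]<100 and b[1][0]<130: print(*b)
    t=R.from_euler('z',-TYAW,degrees=True).apply(np.c_[W.reshape(-1,3)[:,:2]*1000-TRAY,W.reshape(-1,3)[:,2]*1000]).reshape(W.shape)
    for k in range(1,5):
        y=t[...,1]-88*(k-2.5); m=(abs(t[...,0])<75)&(abs(y)<43)&(t[...,2]>27)&(t[...,2]<60)
        if m.sum()<60: continue
        P=np.c_[t[...,0][m],y[m]]; A=np.c_[P,np.ones(len(P))]; co=np.linalg.lstsq(A,t[...,2][m],rcond=None)[0]
        print('bay',k,m.sum(),[np.round(v,1) for v in cv2.minAreaRect(P.astype(np.float32))],'z',np.round(np.median(t[...,2][m]),1),'slope',np.round(co[:2],3),'rgb',np.median(s['pixels'][m],0))
E
python3 traycheck.py _bay1; python3 -c "
import cv2
a=cv2.imread('pics/scene_bay1.png')[170:350,310:490]; cv2.imwrite('pics/c2.png',cv2.resize(a,None,fx=3.3,fy=3.3,interpolation=2))"
```

```text
[ 0.4795 -0.0037  0.2826] [ 0.868  0.497 -0.002  0.497 -0.868  0.003 -0.    -0.004 -1.   ] [ 0.01   0.47  -0.151  1.965  0.11   0.715 -1.259] 27.775
cmd err mm [ 0.1  3.8 -0.1] deg 0.44 open 1.0011795816053866 F [-0.3  0.8  0.6] 0.0
top
[ 569 -112] [111.  56.] 56.7 29.3 [228 226 229] [355 199] 391
[ 491 -395] [95. 56.] -59.2 29.4 [130  83  60] [447 224] 567
[ 402 -176] [95. 56.] 56.7 29.5 [228 226 229] [377 253] 571
[ 345 -319] [96. 56.] 61.6 29.6 [229 227 229] [425 272] 595
bay 2 483 [array([-5.2,  9.2]), array([94.7, 56.2]), np.float64(4.6)] z 33.4 slope [-0.004  0.021] rgb [ 86. 131. 106.]
scene
[ 358 -328] [102.  39.] 46.1 29.3 [175 166 165] [290 109] 180
[ 490 -394] [96. 62.] -59.6 29.3 [103  69  53] [246 119] 458
[ 401 -175] [99. 56.] 56.6 29.4 [189 180 178] [313 143] 420
[454 -44] [73. 57.] 70.7 29.6 [125 119 118] [331 178] 437
[ 571 -108] [123.  56.] 56.5 29.8 [196 187 185] [286 189] 738
bay 2 672 [array([-5.1, 10.3]), array([96.1, 57.1]), np.float64(4.4)] z 33.5 slope [0.011 0.012] rgb [ 80. 102.  85.]
```

View pics/c2.png

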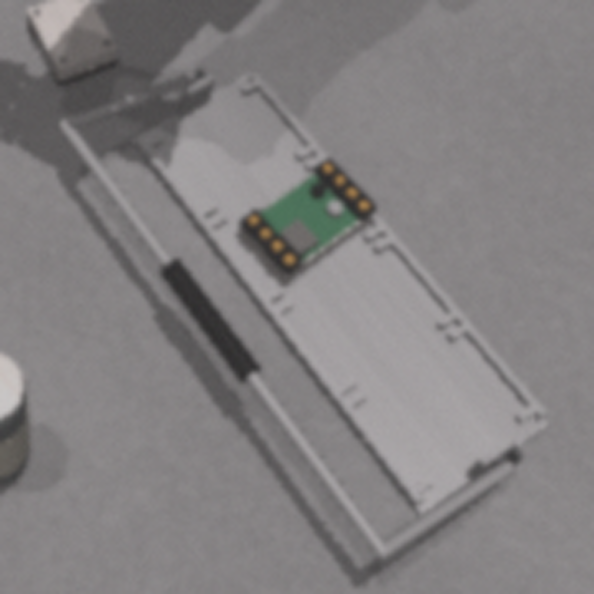

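```bash
python3 - <<'E'
from h import *
for c in ('top','scene'):
    s=snap(c); W=cloud(s).reshape(-1,3); t=R.from_euler('z',-TYAW,degrees=True).apply(np.c_[W[:,:2]*1000-TRAY,W[:,2]*1000])
    m=(abs(t[:,0])<75)&(abs(t[:,1])<200)&(t[:,2]>3)&(t[:,2]<60)
    t=t[m]
    h=(t[:,2]>18)&(t[:,2]<26)
    print(c,'stub y',np.round(np.sort(t[h&(abs(t[:,0])>40)][:,1])).astype(int).tolist())
    f=(t[:,2]<26)
    # edges of the base: x at several y, y ends
    for y0 in (-150,-110,110,150):
        k=f&(abs(t[:,1]-y0)<12); print(y0,np.round([t[k][:,0].min(),t[k][:,0].max()],1),end=' ')
    for x0 in (-40,0,40):
        k=f&(abs(t[:,0]-x0)<10); print('x',x0,np.round([t[k][:,1].min(),t[k][:,1].max()],1),end=' ')
    print()
    p=t[(t[:,2]>38)&(abs(t[:,1])>165)]; print('posts',[(np.round(p[p[:,1]*sg>0].mean(0),1),(p[:,1]*sg>0).sum()) for sg in(-1,1) if (p[:,1]*sg>0).any()])
E
```

```text
top stub y [-140, -123, -118, -113, -102, -94, -91, -90, -89, -85, -78, -78, -77, -77, -76, -75, -72, -66, -65, -65, -62, -57, -52, -50, -49, -49, -49, -47, -43, -35, -31, -29, -24, -21, -12, -9, -2, -2, -1, 7, 9, 10, 10, 10, 13, 13, 15, 19, 21, 22, 25, 30, 32, 36, 36, 40, 42, 48, 49, 62, 62, 68, 71, 79, 79, 85, 85, 86, 88, 88, 88, 89, 97, 98, 99, 101, 101, 102, 104, 109, 114, 114, 119, 121, 123, 131, 134, 135, 140, 144, 150, 154, 165, 173, 177, 178, 178, 180, 183]
-150 [-72.5  -1.4] -110 [-71.5  42.1] 110 [-65.4  74.3] 150 [-71.7  71.9] x -40 [-151.8  199. ] x 0 [-142.7  188.4] x 40 [-108.8  199. ] 
posts [(array([ 19.1, 194. ,  46.4]), np.int64(74))]
scene stub y [-163, -162, -161, -160, -159, -153, -148, -145, -144, -140, -139, -134, -127, -124, -114, -114, -111, -109, -105, -98, -91, -89, -88, -87, -87, -73, -73, -62, -57, -55, -53, -51, -50, -48, -48, -46, -41, -39, -36, -35, -32, -30, -28, -27, -26, -24, -24, -24, -23, -22, -21, -16, -15, -13, -12, -11, -9, -9, -9, -8, -8, -7, -3, 0, 0, 5, 5, 6, 11, 12, 13, 13, 15, 15, 16, 23, 26, 29, 30, 34, 43, 43, 45, 50, 55, 56, 59, 65, 68, 75, 86, 88, 88, 88, 89, 89, 90, 92, 92, 97, 99, 99, 100, 100, 101, 102, 102, 103, 105, 108, 110, 111, 114, 117, 120, 121, 123, 124, 124, 125, 126, 128, 130, 132, 132, 134, 140, 144, 146, 147, 155, 155, 156, 156, 165, 170, 170, 172, 174, 177, 177, 179, 185]
-150 [-61.2  73.8] -110 [-61.7  74.7] 110 [-74.5  64.5] 150 [-62.3  73.1] x -40 [-197.7  193.9] x 0 [-174.2  196.3] x 40 [-197.2  191.7] 
posts [(array([  20.9, -181.9,   46.8]), np.int64(116)), (array([ 15.1, 193.9,  46.2]), np.int64(99))]
```

```bash
cat > ortho.py <<'E'
from h import *
import sys
def ortho(s,img,z,sc=2,X=(-80,160),Y=(-210,210)):
    xs=np.arange(X[0],X[1],1/sc); ys=np.arange(Y[0],Y[1],1/sc); gx,gy=np.meshgrid(xs,ys,indexing='ij')
    P=R.from_euler('z',TYAW,degrees=True).apply(np.c_[gx.ravel(),gy.ravel(),0*gx.ravel()])+np.r_[TRAY,z]
    c=R.from_quat(s['orientation']).inv().apply(P/1000-s['xyz'])
    u=(s['fx']*c[:,0]/c[:,2]+s['cx']).reshape(gx.shape).astype(np.float32); v=(s['fy']*c[:,1]/c[:,2]+s['cy']).reshape(gx.shape).astype(np.float32)
    return cv2.remap(img,u,v,cv2.INTER_CUBIC)
if __name__=='__main__':
    out=[]
    for c in('top','scene'):
        s=snap(c); o=ortho(s,cv2.imread(f'pics/{c}0.png'),8,sc=1.9)
        o=cv2.normalize(o,None,0,255,cv2.NORM_MINMAX)
        f=lambda x,y:(int((y+210)*1.9),int((x+80)*1.9))
        for k in(-2,-1,0,1,2): cv2.line(o,f(-75,88*k),f(-66,88*k),(0,0,255),1); cv2.line(o,f(66,88*k),f(75,88*k),(0,0,255),1)
        for y in(-185,185): cv2.line(o,f(-70,y),f(70,y),(255,0,0),1)
        for x in(-62.5,62.5): cv2.line(o,f(x,-200),f(x,-190),(0,255,0),1);cv2.line(o,f(x,200),f(x,190),(0,255,0),1)
        out.append(o[:290])
    cv2.imwrite('pics/ortho.png',np.vstack(out))
E
python3 ortho.py
```

```text
(no output)
```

View pics/ortho.png

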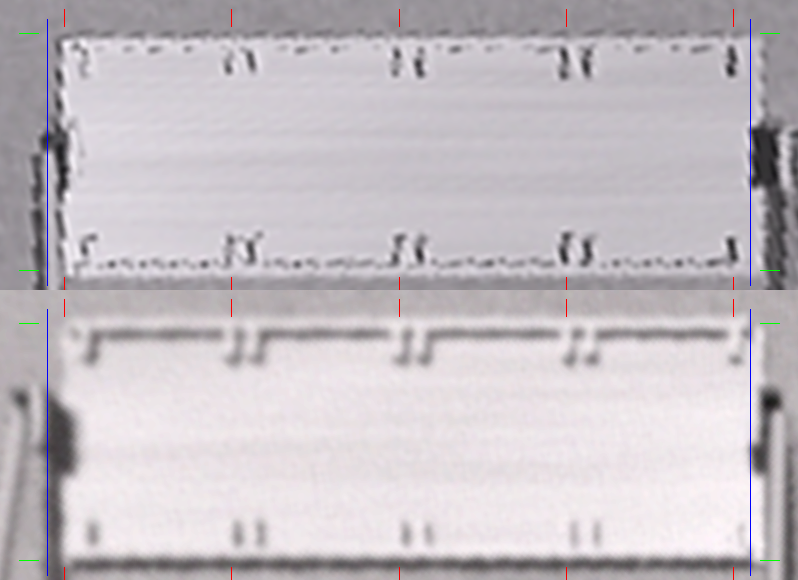

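```bash
sed -i 's/^TRAY=.*/TRAY=np.array([461.9,254.0]); TYAW=-11.5/' h.py; python3 - <<'E'
from h import *
sync(); g=np.array([402,-176,25])
plan([tool(56.7,25,g,70)+(1,2)])
E
```

```text
[{"dp": [-26, 18, 27], "twist": [0.01, 0.06, -0.06], "hand": 1}, {"dp": [-53, 36, 55], "twist": [0.03, 0.12, -0.13], "hand": 1}, {"dp": [-79, 55, 82], "twist": [0.04, 0.18, -0.19], "hand": 1}, {"dp": [-105, 73, 110], "twist": [0.06, 0.25, -0.26], "hand": 1}, {"dp": [-131, 91, 137], "twist": [0.07, 0.31, -0.32], "hand": 1}]
[{"dp": [-38, 9, 16], "twist": [0.02, 0.06, -0.07], "hand": 1}, {"dp": [-76, 19, 32], "twist": [0.03, 0.12, -0.13], "hand": 1}, {"dp": [-76, 19, 32], "twist": [0.03, 0.12, -0.13], "hand": 1}, {"dp": [-76, 19, 32], "twist": [0.03, 0.12, -0.13], "hand": 1}]
```

step_arm(
  motion=[
    {"dp": [-26,18,27],"twist": [0.01,0.06,-0.06],"hand": 1},
    {"dp": [-53,36,55],"twist": [0.03,0.12,-0.13],"hand": 1},
    {"dp": [-79,55,82],"twist": [0.04,0.18,-0.19],"hand": 1},
    {"dp": [-105,73,110],"twist": [0.06,0.25,-0.26],"hand": 1},
    {"dp": [-131,91,137],"twist": [0.07,0.31,-0.32],"hand": 1},
  ],
)

```text
clock: 28.7
tool_pos: [0.4126, -0.1449, 0.1453]
eef_rot: [0.899, 0.408, 0.14, -0.073]
contact_force: [-0.4, -0.7, -0.3]
opening: 1.0
finger_force: 0.0
```

step_arm(
  motion=[
    {"dp": [-38,9,16],"twist": [0.02,0.06,-0.07],"hand": 1},
    {"dp": [-76,19,32],"twist": [0.03,0.12,-0.13],"hand": 1},
    {"dp": [-76,19,32],"twist": [0.03,0.12,-0.13],"hand": 1},
    {"dp": [-76,19,32],"twist": [0.03,0.12,-0.13],"hand": 1},
  ],
)

```text
clock: 29.2
tool_pos: [0.3856, -0.2026, 0.092]
eef_rot: [0.86, 0.462, 0.191, -0.101]
contact_force: [0.2, -0.5, 0.1]
opening: 0.999
finger_force: 0.0
```

```bash
python3 log.py; python3 - <<'E'
from stand import *
sync(); g0=np.array([402,-176,25])
plan([tool(56.7,25,g0)+(1,2),tool(56.7,25,g0)+(-1,5)]); print('-- lift')
plan([tool(56.7,25,g0+[0,0,180])+(-1,0),tool(PHI,0,[460,60,300])+(-1,0),tool(PHI,0,[330,300,300])+(-1,0),tool(PHI,-65,g+up)+(-1,2)])
E
```

```text
[ 0.3856 -0.2026  0.092 ] [ 0.5    0.756  0.422  0.833 -0.553  0.002  0.235  0.351 -0.906] [ 1.046  0.928 -0.618  2.229  0.413  0.116 -0.358] 29.2
cmd err mm [-0.5  0.4 -0.5] deg 0.1 open 0.9986671472702353 F [ 0.2 -0.5  0.1] 0.0
[{"dp": [0, -1, 35], "twist": [0.0, 0.0, 0.0], "hand": 1}, {"dp": [0, -1, 71], "twist": [0.0, 0.0, 0.0], "hand": 1}, {"dp": [0, -1, 71], "twist": [0.0, 0.0, 0.0], "hand": 1}, {"dp": [0, -1, 71], "twist": [0.0, 0.0, 0.0], "hand": 1}, {"dp": [0, -1, 71], "twist": [0.0, 0.0, 0.0], "hand": -1}]
[{"dp": [0, 0, 0], "twist": [0.0, 0.0, 0.0], "hand": -1}, {"dp": [0, 0, 0], "twist": [0.0, 0.0, 0.0], "hand": -1}, {"dp": [0, 0, 0], "twist": [0.0, 0.0, 0.0], "hand": -1}, {"dp": [0, 0, 0], "twist": [0.0, 0.0, 0.0], "hand": -1}, {"dp": [0, 0, 0], "twist": [0.0, 0.0, 0.0], "hand": -1}]
-- lift
[{"dp": [15, 0, -33], "twist": [0.0, 0.0, 0.0], "hand": -1}, {"dp": [30, 0, -65], "twist": [0.0, 0.0, 0.0], "hand": -1}, {"dp": [46, 0, -98], "twist": [0.0, 0.0, 0.0], "hand": -1}, {"dp": [61, 0, -131], "twist": [0.0, 0.0, 0.0], "hand": -1}, {"dp": [76, 0, -163], "twist": [0.0, 0.0, 
[... 1001 characters left out ...]
": [0.0, 0.0, 0.0], "hand": -1}, {"dp": [74, 22, 0], "twist": [0.0, 0.0, 0.0], "hand": -1}, {"dp": [92, 24, 18], "twist": [0.0, -0.14, 0.0], "hand": -1}, {"dp": [109, 26, 36], "twist": [0.0, -0.28, 0.0], "hand": -1}, {"dp": [127, 27, 54], "twist": [0.0, -0.43, 0.0], "hand": -1}]
[{"dp": [23, 2, 9], "twist": [0.0, -0.14, 0.0], "hand": -1}, {"dp": [47, 4, 18], "twist": [0.0, -0.28, 0.0], "hand": -1}, {"dp": [70, 6, 27], "twist": [0.0, -0.42, 0.0], "hand": -1}, {"dp": [93, 7, 36], "twist": [0.0, -0.56, 0.0], "hand": -1}, {"dp": [117, 9, 45], "twist": [0.0, -0.71, 0.0], "hand": -1}]
[{"dp": [0, 0, 1], "twist": [0.0, 0.0, 0.0], "hand": -1}, {"dp": [0, 0, 1], "twist": [0.0, 0.0, 0.0], "hand": -1}]
```

step_arm(
  motion=[
    {"dp": [0,-1,35],"twist": [0.0,0.0,0.0],"hand": 1},
    {"dp": [0,-1,71],"twist": [0.0,0.0,0.0],"hand": 1},
    {"dp": [0,-1,71],"twist": [0.0,0.0,0.0],"hand": 1},
    {"dp": [0,-1,71],"twist": [0.0,0.0,0.0],"hand": 1},
  ],
)

```text
clock: 29.7
tool_pos: [0.389, -0.1734, 0.0344]
eef_rot: [0.856, 0.471, 0.178, -0.118]
contact_force: [-1.2, -0.5, -0.3]
opening: 1.001
finger_force: 0.0
```

```bash
python3 log.py
```

```text
[ 0.389  -0.1734  0.0344] [ 0.493  0.764  0.416  0.848 -0.529 -0.033  0.194  0.369 -0.909] [ 1.05   1.101 -0.739  2.236  1.521  0.219 -1.458] 29.7
cmd err mm [-147.7  582.   124.8] deg 113.69 open 1.0006638204042502 F [-1.2 -0.5 -0.3] 0.0
```

```bash
python3 - <<'E'
from stand import *
sync(); g0=np.array([402,-176,25])
plan([tool(56.7,25,g0)+(1,2)],vl=8)
from sim import *
import json
q=json.loads(open('samples.jsonl').readlines()[-1])[0]
go(q,[htool(56.7,25,g0),htool(56.7,25,g0+[0,0,180]),htool(PHI,0,[460,60,300]),htool(PHI,0,[330,300,300]),htool(PHI,-65,g+up),htool(PHI,-65,g)],post='x')
E
```

```text
[{"dp": [0, 6, 4], "twist": [-0.02, 0.0, 0.0], "hand": 1}, {"dp": [1, 13, 7], "twist": [-0.04, 0.01, 0.01], "hand": 1}, {"dp": [1, 13, 7], "twist": [-0.04, 0.01, 0.01], "hand": 1}, {"dp": [1, 13, 7], "twist": [-0.04, 0.01, 0.01], "hand": 1}]Traceback (most recent call last):
  File "<stdin>", line 7, in <module>
ValueError: operands could not be broadcast together with shapes (7,) (3,)
```

step_arm(
  motion=[
    {"dp": [0,6,4],"twist": [-0.02,0.0,0.0],"hand": 1},
    {"dp": [1,13,7],"twist": [-0.04,0.01,0.01],"hand": 1},
    {"dp": [1,13,7],"twist": [-0.04,0.01,0.01],"hand": 1},
    {"dp": [1,13,7],"twist": [-0.04,0.01,0.01],"hand": 1},
  ],
)

```text
clock: 30.2
tool_pos: [0.4007, -0.178, 0.0276]
eef_rot: [0.86, 0.461, 0.191, -0.105]
contact_force: [0.2, 0.1, -0.2]
opening: 0.999
finger_force: 0.0
```

```bash
python3 log.py; cat > simroute.py <<'E'
from sim import *
from stand import *
q=r.get_state()['q']; g0=np.array([402,-176,25])
go(q,[htool(56.7,25,g0),htool(56.7,25,g0+[0,0,180]),htool(PHI,0,[460,60,300]),htool(PHI,0,[330,300,300]),htool(PHI,-65,g+up),htool(PHI,-65,g)],post='x')
E
python3 simroute.py
```

```text
[ 0.4007 -0.178   0.0276] [ 0.501  0.754  0.425  0.833 -0.553 -0.003  0.232  0.356 -0.905] [ 1.079  1.139 -0.79   2.231  1.702  0.266 -1.635] 30.2
cmd err mm [1.2 1.  0.4] deg 0.18 open 0.9987833172393085 F [ 0.2  0.1 -0.2] 0.0
x [ 1.06  1.13 -0.78  2.23  1.67  0.25 -1.61] err [0. 0.]
x [ 1.29  0.88 -1.23  2.19  0.8   0.57 -0.98] err [0. 0.]
x [ 0.57  0.77 -1.44  1.96  0.83  1.21 -0.41] err [0. 0.]
x [-0.05  0.69 -1.36  2.01  0.77  1.1  -0.97] err [0. 0.]
x [-1.19  1.17 -0.67  1.73  1.    1.82 -1.67] err [0. 0.]
x [-1.21  1.36 -0.62  1.65  1.09  1.75 -1.73] err [0. 0.]
```

Reached; the continued route checks out. Grip and carry.

step_arm(
  motion=[
    {"dp": [0,0,0],"twist": [0,0,0],"hand": -1},
    {"dp": [0,0,0],"twist": [0,0,0],"hand": -1},
    {"dp": [0,0,0],"twist": [0,0,0],"hand": -1},
    {"dp": [0,0,0],"twist": [0,0,0],"hand": -1},
    {"dp": [0,0,0],"twist": [0,0,0],"hand": -1},
  ],
  force=35,
)

```text
clock: 30.82
tool_pos: [0.3998, -0.1787, 0.0269]
eef_rot: [0.861, 0.46, 0.191, -0.105]
contact_force: [-0.8, 0.3, 2.0]
opening: 0.627
finger_force: 35.0
```

step_arm(
  motion=[
    {"dp": [15,0,-33],"twist": [0.0,0.0,0.0],"hand": -1},
    {"dp": [30,0,-65],"twist": [0.0,0.0,0.0],"hand": -1},
    {"dp": [46,0,-98],"twist": [0.0,0.0,0.0],"hand": -1},
    {"dp": [61,0,-131],"twist": [0.0,0.0,0.0],"hand": -1},
    {"dp": [76,0,-163],"twist": [0.0,0.0,0.0],"hand": -1},
  ],
)

```text
clock: 31.45
tool_pos: [0.3996, -0.1802, 0.2075]
eef_rot: [0.861, 0.46, 0.191, -0.105]
contact_force: [0.9, 0.1, -3.4]
opening: 0.634
finger_force: 35.0
```

step_arm(
  motion=[
    {"dp": [25,-8,1],"twist": [0.03,-0.04,-0.14],"hand": -1},
    {"dp": [50,-16,2],"twist": [0.06,-0.07,-0.27],"hand": -1},
    {"dp": [75,-24,3],"twist": [0.09,-0.11,-0.41],"hand": -1},
    {"dp": [100,-33,4],"twist": [0.12,-0.15,-0.54],"hand": -1},
    {"dp": [124,-41,5],"twist": [0.15,-0.18,-0.68],"hand": -1},
  ],
)

```text
clock: 32.08
tool_pos: [0.4296, -0.0617, 0.2551]
eef_rot: [0.66, 0.742, 0.103, -0.057]
contact_force: [0.6, -0.2, -2.8]
opening: 0.631
finger_force: 35.0
```

step_arm(
  motion=[
    {"dp": [24,10,-4],"twist": [0.03,-0.04,-0.13],"hand": -1},
    {"dp": [49,19,-7],"twist": [0.06,-0.07,-0.26],"hand": -1},
    {"dp": [73,28,-11],"twist": [0.09,-0.11,-0.4],"hand": -1},
    {"dp": [97,37,-15],"twist": [0.12,-0.15,-0.53],"hand": -1},
    {"dp": [122,46,-18],"twist": [0.15,-0.18,-0.67],"hand": -1},
  ],
)

```text
clock: 32.7
tool_pos: [0.46, 0.0568, 0.3033]
eef_rot: [0.381, 0.925, 0.003, -0.002]
contact_force: [0.6, -0.6, -2.4]
opening: 0.629
finger_force: 35.0
```

```bash
python3 log.py; python3 - <<'E'
from stand import *
sync(); plan([tool(PHI,0,[330,300,300])+(-1,0),tool(PHI,-65,g+up)+(-1,2)])
E
```

```text
[0.46   0.0568 0.3033] [-0.71   0.704  0.007  0.704  0.71   0.003 -0.002  0.007 -1.   ] [ 0.564  0.761 -1.4    1.947  0.817  1.181 -0.365] 32.7
cmd err mm [ -58.1 -233.8 -275.3] deg 81.84 open 0.6291395368905034 F [ 0.6 -0.6 -2.4] 34.98978316783905
[{"dp": [38, 12, 0], "twist": [0.0, 0.0, 0.0], "hand": -1}, {"dp": [75, 23, 1], "twist": [0.0, 0.0, 0.0], "hand": -1}, {"dp": [113, 35, 1], "twist": [0.0, 0.0, 0.0], "hand": -1}, {"dp": [151, 46, 1], "twist": [0.0, 0.0, 0.0], "hand": -1}, {"dp": [188, 58, 2], "twist": [0.0, 0.0, 0.0], "hand": -1}]
[{"dp": [38, 12, 0], "twist": [0.0, -0.01, 0.0], "hand": -1}, {"dp": [76, 23, 0], "twist": [0.0, -0.01, 0.0], "hand": -1}, {"dp": [93, 25, 18], "twist": [0.0, -0.15, 0.0], "hand": -1}, {"dp": [110, 27, 37], "twist": [0.0, -0.29, 0.0], "hand": -1}, {"dp": [128, 28, 55], "twist": [0.0, -0.43, 0.0], "hand": -1}]
[{"dp": [23, 2, 9], "twist": [0.0, -0.14, 0.0], "hand": -1}, {"dp": [46, 4, 18], "twist": [0.01, -0.29, 0.0], "hand": -1}, {"dp": [70, 6, 27], "twist": [0.01, -0.43, 0.0], "hand": -1}, {"dp": [93, 8, 37], "twist": [0.01, -0.57, 0.0], "hand": -1}, {"dp": [116, 9, 46], "twist": [0.01, -0.71, 0.0], "hand": -1}]
[{"dp": [0, 0, 0], "twist": [0.0, 0.0, 0.0], "hand": -1}, {"dp": [0, 0, 0], "twist": [0.0, 0.0, 0.0], "hand": -1}]
```

step_arm(
  motion=[
    {"dp": [38,12,0],"twist": [0.0,0.0,0.0],"hand": -1},
    {"dp": [75,23,1],"twist": [0.0,0.0,0.0],"hand": -1},
    {"dp": [113,35,1],"twist": [0.0,0.0,0.0],"hand": -1},
    {"dp": [151,46,1],"twist": [0.0,0.0,0.0],"hand": -1},
    {"dp": [188,58,2],"twist": [0.0,0.0,0.0],"hand": -1},
  ],
)

```text
clock: 33.33
tool_pos: [0.3675, 0.2309, 0.3028]
eef_rot: [0.383, 0.924, 0.003, -0.003]
contact_force: [0.2, 0.5, -2.8]
opening: 0.627
finger_force: 35.0
```

step_arm(
  motion=[
    {"dp": [38,12,0],"twist": [0.0,-0.01,0.0],"hand": -1},
    {"dp": [76,23,0],"twist": [0.0,-0.01,0.0],"hand": -1},
    {"dp": [93,25,18],"twist": [0.0,-0.15,0.0],"hand": -1},
    {"dp": [110,27,37],"twist": [0.0,-0.29,0.0],"hand": -1},
    {"dp": [128,28,55],"twist": [0.0,-0.43,0.0],"hand": -1},
  ],
)

```text
clock: 33.95
tool_pos: [0.2974, 0.3416, 0.249]
eef_rot: [0.375, 0.903, -0.078, 0.197]
contact_force: [-0.4, 0.1, -3.9]
opening: 0.631
finger_force: 35.0
```

step_arm(
  motion=[
    {"dp": [23,2,9],"twist": [0.0,-0.14,0.0],"hand": -1},
    {"dp": [46,4,18],"twist": [0.01,-0.29,0.0],"hand": -1},
    {"dp": [70,6,27],"twist": [0.01,-0.43,0.0],"hand": -1},
    {"dp": [93,8,37],"twist": [0.01,-0.57,0.0],"hand": -1},
    {"dp": [116,9,46],"twist": [0.01,-0.71,0.0],"hand": -1},
  ],
)

```text
clock: 34.58
tool_pos: [0.2417, 0.4105, 0.1585]
eef_rot: [0.325, 0.778, -0.208, 0.495]
contact_force: [0.7, 0.4, -3.0]
opening: 0.631
finger_force: 35.0
```

step_arm(
  motion=[
    {"dp": [0,0,0],"twist": [0.0,0.0,0.0],"hand": -1},
    {"dp": [0,0,0],"twist": [0.0,0.0,0.0],"hand": -1},
  ],
)

```text
clock: 34.83
tool_pos: [0.2433, 0.4092, 0.1604]
eef_rot: [0.326, 0.779, -0.207, 0.494]
contact_force: [0.5, -0.0, -2.4]
opening: 0.631
finger_force: 35.0
```

```bash
python3 log.py; python3 - <<'E'
from stand import *
sync(); plan([tool(PHI,-65,g+[0,0,3])+(-1,3)],vl=35)
E
```

```text
[0.2433 0.4092 0.1604] [-0.3    0.303 -0.905  0.712  0.702 -0.001  0.634 -0.645 -0.426] [-1.216  1.153 -0.64   1.723  0.955  1.792 -1.656] 34.825
cmd err mm [-2.4 -0.7 -1.3] deg 0.35 open 0.6313540597283417 F [ 0.5 -0.  -2.4] 34.99245903454721
[{"dp": [25, 0, 11], "twist": [0.0, 0.0, 0.0], "hand": -1}, {"dp": [49, -1, 22], "twist": [0.0, 0.0, 0.0], "hand": -1}, {"dp": [74, -1, 34], "twist": [-0.01, 0.0, 0.0], "hand": -1}, {"dp": [98, -2, 45], "twist": [-0.01, 0.0, 0.0], "hand": -1}, {"dp": [98, -2, 45], "twist": [-0.01, 0.0, 0.0], "hand": -1}]
[{"dp": [0, 0, 0], "twist": [0.0, 0.0, 0.0], "hand": -1}, {"dp": [0, 0, 0], "twist": [0.0, 0.0, 0.0], "hand": -1}]
```

step_arm(
  motion=[
    {"dp": [25,0,11],"twist": [0.0,0.0,0.0],"hand": -1},
    {"dp": [49,-1,22],"twist": [0.0,0.0,0.0],"hand": -1},
    {"dp": [74,-1,34],"twist": [-0.01,0.0,0.0],"hand": -1},
    {"dp": [98,-2,45],"twist": [-0.01,0.0,0.0],"hand": -1},
    {"dp": [98,-2,45],"twist": [-0.01,0.0,0.0],"hand": -1},
  ],
)

```text
clock: 35.45
tool_pos: [0.242, 0.4079, 0.0529]
eef_rot: [0.324, 0.78, -0.204, 0.496]
contact_force: [-0.4, -0.4, -2.7]
opening: 0.631
finger_force: 35.0
```

step_arm(
  motion=[
    {"dp": [0,0,0],"twist": [0.0,0.0,0.0],"hand": -1},
    {"dp": [0,0,0],"twist": [0.0,0.0,0.0],"hand": -1},
  ],
)

```text
clock: 35.7
tool_pos: [0.2411, 0.4091, 0.0536]
eef_rot: [0.324, 0.78, -0.203, 0.496]
contact_force: [0.3, 0.4, -3.3]
opening: 0.63
finger_force: 35.0
```

step_arm(
  motion=[
    {"dp": [2,0,1],"twist": [0,0,0],"hand": -1},
    {"dp": [4,0,2],"twist": [0,0,0],"hand": -1},
    {"dp": [4,0,2],"twist": [0,0,0],"hand": -1},
  ],
)

```text
clock: 36.08
tool_pos: [0.2408, 0.4088, 0.0494]
eef_rot: [0.323, 0.779, -0.204, 0.498]
contact_force: [-1.4, 1.9, 7.3]
opening: 0.631
finger_force: 35.0
```

```bash
python3 log.py; cat > release.py <<'E'
from stand import *
sync(); p,q=cmd(); z=q.as_matrix()[:,2]
plan([(p-90*z,q,1,0),tool(PHI,-32,g+[0,0,160])+(1,0)]); print('--'); plan([tool(PHI,65,g2+[0,0,160],60)+(1,0),tool(PHI,65,g2,100)+(1,2)])
E
python3 release.py
```

```text
[0.2408 0.4088 0.0494] [-0.297  0.3   -0.907  0.705  0.709  0.004  0.644 -0.638 -0.422] [-1.244  1.338 -0.595  1.667  1.041  1.716 -1.735] 36.075
cmd err mm [ 0.3 -0.4  3.2] deg 0.27 open 0.6306890790247296 F [-1.4  1.9  7.3] 34.9884479586035
[{"dp": [0, 0, -45], "twist": [0.0, 0.0, 0.0], "hand": 1}, {"dp": [0, 0, -90], "twist": [0.0, 0.0, 0.0], "hand": 1}, {"dp": [-37, 0, -84], "twist": [0.0, 0.14, 0.0], "hand": 1}, {"dp": [-73, 0, -78], "twist": [0.0, 0.29, 0.0], "hand": 1}, {"dp": [-110, 1, -73], "twist": [0.0, 0.43, 0.0], "hand": 1}]
[{"dp": [-36, 0, -10], "twist": [0.0, 0.15, 0.0], "hand": 1}]
--
[{"dp": [-7, 0, 2], "twist": [0.0, 0.14, 0.0], "hand": 1}, {"dp": [-13, 0, 4], "twist": [0.0, 0.28, 0.0], "hand": 1}, {"dp": [-20, 0, 5], "twist": [0.0, 0.42, 0.0], "hand": 1}, {"dp": [-26, 0, 7], "twist": [0.0, 0.56, 0.0], "hand": 1}, {"dp": [-33, 0, 9], "twist": [0.0, 0.7, 0.0], "hand": 1}]
[{"dp": [-6, 0, -3], "twist": [0.0, 0.14, 0.0], "hand": 1}, {"dp": [-12, 0, -6], "twist": [0.0, 0.29, 0.0], "hand": 1}, {"dp": [-19, 0, -9], "twist": [0.0, 0.43, 0.0], "hand": 1}, {"dp": [-25, 0, -12], "twist": [0.0, 0.57, 0.0], "hand": 1}, {"dp": [-31, 0, -15], "twist": [0.0, 0.71, 0.0], "hand": 1}]
[{"dp": [-3, 0, -6], "twist": [0.0, 0.14, 0.0], "hand": 1}, {"dp": [-6, 0, -12], "twist": [0.0, 0.28, 0.0], "hand": 1}, {"dp": [-39, 0, 4], "twist": [0.0, 0.28, 0.0], "hand": 1}, {"dp": [-72, -1, 21], "twist": [0.0, 0.28, 0.0], "hand": 1}, {"dp": [-105, -1, 38], "twist": [0.0, 0.28, 0.0], "hand": 1}]
[{"dp": [-36, 0, 7], "twist": [0.0, 0.0, 0.0], "hand": 1}, {"dp": [-36, 0, 7], "twist": [0.0, 0.0, 0.0], "hand": 1}, {"dp": [-36, 0, 7], "twist": [0.0, 0.0, 0.0], "hand": 1}]
```

step_arm(
  motion=[
    {"dp": [0,0,0],"twist": [0,0,0],"hand": 1},
    {"dp": [0,0,0],"twist": [0,0,0],"hand": 1},
    {"dp": [0,0,0],"twist": [0,0,0],"hand": 1},
    {"dp": [0,0,0],"twist": [0,0,0],"hand": 1},
    {"dp": [0,0,0],"twist": [0,0,0],"hand": 1},
  ],
)

```text
clock: 36.7
tool_pos: [0.2407, 0.4085, 0.0476]
eef_rot: [0.323, 0.78, -0.204, 0.496]
contact_force: [0.2, 0.8, 0.6]
opening: 1.0
finger_force: 0.0
```

step_arm(
  motion=[
    {"dp": [0,0,-30],"twist": [0.0,0.0,0.0],"hand": 1},
    {"dp": [0,0,-60],"twist": [0.0,0.0,0.0],"hand": 1},
    {"dp": [0,0,-90],"twist": [0.0,0.0,0.0],"hand": 1},
    {"dp": [-37,0,-84],"twist": [0.0,0.15,0.0],"hand": 1},
    {"dp": [-73,0,-78],"twist": [0.0,0.29,0.0],"hand": 1},
  ],
)

```text
clock: 37.33
tool_pos: [0.2116, 0.4366, 0.1469]
eef_rot: [0.348, 0.844, -0.154, 0.377]
contact_force: [0.8, 1.5, 1.3]
opening: 1.003
finger_force: 0.0
```

step_arm(
  motion=[
    {"dp": [-37,0,-5],"twist": [0.0,0.15,0.0],"hand": 1},
    {"dp": [-73,0,-10],"twist": [0.0,0.29,0.0],"hand": 1},
  ],
)

```text
clock: 37.58
tool_pos: [0.242, 0.4067, 0.2093]
eef_rot: [0.368, 0.89, -0.102, 0.251]
contact_force: [1.3, 0.8, 0.5]
opening: 0.997
finger_force: 0.0
```

step_arm(
  motion=[
    {"dp": [-7,0,2],"twist": [0.0,0.14,0.0],"hand": 1},
    {"dp": [-13,0,4],"twist": [0.0,0.28,0.0],"hand": 1},
    {"dp": [-20,0,5],"twist": [0.0,0.42,0.0],"hand": 1},
    {"dp": [-26,0,7],"twist": [0.0,0.56,0.0],"hand": 1},
    {"dp": [-33,0,9],"twist": [0.0,0.7,0.0],"hand": 1},
  ],
)

```text
clock: 38.2
tool_pos: [0.2651, 0.3836, 0.2182]
eef_rot: [0.381, 0.922, 0.031, -0.069]
contact_force: [0.9, 0.4, -0.2]
opening: 1.001
finger_force: 0.0
```

step_arm(
  motion=[
    {"dp": [-6,0,-3],"twist": [0.0,0.14,0.0],"hand": 1},
    {"dp": [-12,0,-6],"twist": [0.0,0.29,0.0],"hand": 1},
    {"dp": [-19,0,-9],"twist": [0.0,0.43,0.0],"hand": 1},
    {"dp": [-25,0,-12],"twist": [0.0,0.57,0.0],"hand": 1},
    {"dp": [-31,0,-15],"twist": [0.0,0.71,0.0],"hand": 1},
  ],
)

```text
clock: 38.83
tool_pos: [0.2886, 0.3601, 0.2279]
eef_rot: [0.347, 0.84, 0.161, -0.385]
contact_force: [0.6, 0.7, -0.8]
opening: 1.003
finger_force: 0.0
```

step_arm(
  motion=[
    {"dp": [-3,0,-6],"twist": [0.0,0.14,0.0],"hand": 1},
    {"dp": [-6,0,-12],"twist": [0.0,0.28,0.0],"hand": 1},
    {"dp": [-39,0,4],"twist": [0.0,0.28,0.0],"hand": 1},
    {"dp": [-72,-1,21],"twist": [0.0,0.28,0.0],"hand": 1},
    {"dp": [-105,-1,38],"twist": [0.0,0.28,0.0],"hand": 1},
  ],
)

```text
clock: 39.45
tool_pos: [0.316, 0.3315, 0.122]
eef_rot: [0.321, 0.779, 0.206, -0.497]
contact_force: [1.0, 0.7, 0.4]
opening: 1.0
finger_force: 0.0
```

step_arm(
  motion=[
    {"dp": [-36,0,7],"twist": [0.0,0.0,0.0],"hand": 1},
    {"dp": [-36,0,7],"twist": [0.0,0.0,0.0],"hand": 1},
    {"dp": [-36,0,7],"twist": [0.0,0.0,0.0],"hand": 1},
  ],
)

```text
clock: 39.83
tool_pos: [0.3219, 0.3264, 0.0896]
eef_rot: [0.32, 0.779, 0.207, -0.498]
contact_force: [0.2, 1.2, 0.5]
opening: 1.007
finger_force: 0.0
```

```bash
python3 log.py; sed -i 's/<.08)&(np.abs(W\[...,1\]-.40)<.08)/<.035)\&(np.abs(W[...,1]-.40)<.035)/' seestand.py; python3 seestand.py
```

```text
[0.3219 0.3264 0.0896] [-0.299  0.293  0.908  0.705  0.709  0.004 -0.642  0.642 -0.419] [ 0.323  1.608 -1.301  1.897  0.501  0.741 -0.107] 39.825
cmd err mm [1.  0.6 1.6] deg 0.22 open 1.0067715890138733 F [0.2 1.2 0.5] 0.0
scene 285 ((251.57138061523438, 401.57867431640625), (57.041046142578125, 32.39463806152344), 45.661521911621094) 0.09433568037444484
top 231 ((251.2844696044922, 400.1340637207031), (57.000152587890625, 31.8157901763916), 47.34646224975586) 0.0940142319769941
```

```bash
python3 - <<'E'
from stand import *
sync(); C=np.array([251.3,400.5,50]); g2=C-10*u
plan([tool(PHI,65,g2)+(1,2)])
E
```

```text
[{"dp": [1, 1, 33], "twist": [0.0, 0.0, 0.0], "hand": 1}, {"dp": [2, 2, 65], "twist": [0.0, 0.0, 0.0], "hand": 1}, {"dp": [3, 3, 98], "twist": [0.0, 0.0, 0.01], "hand": 1}, {"dp": [3, 3, 98], "twist": [0.0, 0.0, 0.01], "hand": 1}, {"dp": [3, 3, 98], "twist": [0.0, 0.0, 0.01], "hand": 1}]
```

step_arm(
  motion=[
    {"dp": [1,1,33],"twist": [0.0,0.0,0.0],"hand": 1},
    {"dp": [2,2,65],"twist": [0.0,0.0,0.0],"hand": 1},
    {"dp": [3,3,98],"twist": [0.0,0.0,0.01],"hand": 1},
    {"dp": [3,3,98],"twist": [0.0,0.0,0.01],"hand": 1},
    {"dp": [3,3,98],"twist": [0.0,0.0,0.01],"hand": 1},
  ],
)

```text
clock: 40.55
tool_pos: [0.2611, 0.3919, 0.0505]
eef_rot: [0.325, 0.778, 0.205, -0.498]
contact_force: [0.0, -0.7, 0.8]
opening: 1.001
finger_force: 0.0
```

step_arm(
  motion=[
    {"dp": [0,0,0],"twist": [0.0,0.0,0.0],"hand": -1},
    {"dp": [0,0,0],"twist": [0.0,0.0,0.0],"hand": -1},
    {"dp": [0,0,0],"twist": [0.0,0.0,0.0],"hand": -1},
    {"dp": [0,0,0],"twist": [0.0,0.0,0.0],"hand": -1},
    {"dp": [0,0,0],"twist": [0.0,0.0,0.0],"hand": -1},
  ],
  force=35,
)

```text
clock: 41.18
tool_pos: [0.2601, 0.3916, 0.0497]
eef_rot: [0.325, 0.777, 0.204, -0.499]
contact_force: [0.4, -3.0, 1.0]
opening: 0.632
finger_force: 35.0
```

```bash
python3 log.py; python3 lay.py 3 251.3 400.5 47.5
```

```text
[0.2601 0.3916 0.0497] [-0.292  0.301  0.908  0.708  0.706 -0.007 -0.643  0.641 -0.419] [ 0.165  1.648 -1.212  1.972  0.586  0.489 -0.191] 41.175
cmd err mm [0.1 0.7 1.7] deg 0.15 open 0.631933619364278 F [ 0.4 -3.   1. ] 34.989763498306274
off [ -3.2  -0.1 -12.4] target tcp [472.9 296.7  35.6]
[{"dp": [33, 0, -15], "twist": [0.0, 0.0, 0.0], "hand": -1}, {"dp": [67, 0, -31], "twist": [0.0, 0.0, 0.0], "hand": -1}, {"dp": [100, -1, -46], "twist": [0.0, 0.0, 0.0], "hand": -1}, {"dp": [94, 4, -56], "twist": [-0.05, -0.03, 0.13], "hand": -1}, {"dp": [89, 8, -66], "twist": [-0.1, -0.06, 0.26], "hand": -1}]
[{"dp": [-5, 7, -10], "twist": [-0.04, -0.03, 0.14], "hand": -1}, {"dp": [-9, 14, -19], "twist": [-0.09, -0.06, 0.27], "hand": -1}, {"dp": [-14, 20, -28], "twist": [-0.14, -0.09, 0.4], "hand": -1}, {"dp": [-18, 27, -37], "twist": [-0.19, -0.12, 0.53], "hand": -1}, {"dp": [-23, 34, -46], "twist": [-0.24, -0.15, 0.66], "hand": -1}]
[{"dp": [0, 10, -7], "twist": [-0.05, -0.03, 0.13], "hand": -1}, {"dp": [0, 20, -14], "twist": [-0.1, -0.06, 0.27], "hand": -1}, {"dp": [0, 31, -21], "twist": [-0.14, -0.09, 0.4], "hand": -1}, {"dp": [0, 41, -27], "twist": [-0.19, -0.12, 0.53], "hand": -1}, {"dp": [0, 51, -34], "twist": [-0.24, -0.15, 0.66], "hand": -1}]
[{"dp": [6, 10, -5], "twist": [-0.05, -0.03, 0.13], "hand": -1}, {"dp": [12, 19, -10], "twist": [-0.1, -0.06, 0.26], "hand": -1}, {"dp": [18, 29, -14], "twist": [-0.15, -0.09, 0.4], "hand": -1}, {"dp": [24, 39, -19], "twist": [-0.19, -0.12, 0.53], "hand": -1}, {"dp": [30, 48, -24], "twist": [-0.24, -0.15, 0.66], "hand": -1}]
[{"dp": [11, 5, -4], "twist": [-0.05, -0.03, 0.13], "hand": -1}, {"dp": [21, 10, -8], "twist": [-0.1, -0.06, 0.26], "hand": -1}, {"dp": [21, 10, -8], "twist": [-0.1, -0.06, 0.26], "hand": -1}, {"dp": [21, 10, -8], "twist": [-0.1, -0.06, 0.26], "hand": -1}, {"dp": [21, 10, -8], "twist": [-0.1, -0.06, 0.26], "hand": -1}]
```

step_arm(
  motion=[
    {"dp": [33,0,-15],"twist": [0.0,0.0,0.0],"hand": -1},
    {"dp": [67,0,-31],"twist": [0.0,0.0,0.0],"hand": -1},
    {"dp": [100,-1,-46],"twist": [0.0,0.0,0.0],"hand": -1},
    {"dp": [94,4,-56],"twist": [-0.05,-0.03,0.13],"hand": -1},
    {"dp": [89,8,-66],"twist": [-0.1,-0.06,0.26],"hand": -1},
  ],
)

```text
clock: 41.8
tool_pos: [0.283, 0.3816, 0.1575]
eef_rot: [0.456, 0.731, 0.166, -0.48]
contact_force: [0.1, 0.4, -1.5]
opening: 0.632
finger_force: 35.0
```

step_arm(
  motion=[
    {"dp": [-5,7,-10],"twist": [-0.04,-0.03,0.14],"hand": -1},
    {"dp": [-9,14,-19],"twist": [-0.09,-0.06,0.27],"hand": -1},
    {"dp": [-14,20,-28],"twist": [-0.14,-0.09,0.4],"hand": -1},
    {"dp": [-18,27,-37],"twist": [-0.19,-0.12,0.53],"hand": -1},
    {"dp": [-23,34,-46],"twist": [-0.24,-0.15,0.66],"hand": -1},
  ],
)

```text
clock: 42.42
tool_pos: [0.3391, 0.3566, 0.1536]
eef_rot: [0.731, 0.553, 0.053, -0.396]
contact_force: [-0.8, -0.5, -2.9]
opening: 0.633
finger_force: 35.0
```

step_arm(
  motion=[
    {"dp": [0,10,-7],"twist": [-0.05,-0.03,0.13],"hand": -1},
    {"dp": [0,20,-14],"twist": [-0.1,-0.06,0.27],"hand": -1},
    {"dp": [0,31,-21],"twist": [-0.14,-0.09,0.4],"hand": -1},
    {"dp": [0,41,-27],"twist": [-0.19,-0.12,0.53],"hand": -1},
    {"dp": [0,51,-34],"twist": [-0.24,-0.15,0.66],"hand": -1},
  ],
)

```text
clock: 43.05
tool_pos: [0.3944, 0.3315, 0.1504]
eef_rot: [0.913, 0.305, -0.067, -0.261]
contact_force: [-0.1, 0.9, -2.8]
opening: 0.629
finger_force: 35.0
```

step_arm(
  motion=[
    {"dp": [6,10,-5],"twist": [-0.05,-0.03,0.13],"hand": -1},
    {"dp": [12,19,-10],"twist": [-0.1,-0.06,0.26],"hand": -1},
    {"dp": [18,29,-14],"twist": [-0.15,-0.09,0.4],"hand": -1},
    {"dp": [24,39,-19],"twist": [-0.19,-0.12,0.53],"hand": -1},
    {"dp": [30,48,-24],"twist": [-0.24,-0.15,0.66],"hand": -1},
  ],
)

```text
clock: 43.68
tool_pos: [0.4504, 0.3067, 0.147]
eef_rot: [0.979, 0.018, -0.179, -0.093]
contact_force: [0.2, -0.4, -2.3]
opening: 0.633
finger_force: 35.0
```

step_arm(
  motion=[
    {"dp": [11,5,-4],"twist": [-0.05,-0.03,0.13],"hand": -1},
    {"dp": [21,10,-8],"twist": [-0.1,-0.06,0.26],"hand": -1},
    {"dp": [21,10,-8],"twist": [-0.1,-0.06,0.26],"hand": -1},
    {"dp": [21,10,-8],"twist": [-0.1,-0.06,0.26],"hand": -1},
    {"dp": [21,10,-8],"twist": [-0.1,-0.06,0.26],"hand": -1},
  ],
)

```text
clock: 44.3
tool_pos: [0.4722, 0.297, 0.1457]
eef_rot: [0.971, -0.095, -0.217, -0.021]
contact_force: [-0.1, 0.7, -3.0]
opening: 0.628
finger_force: 35.0
```

```bash
python3 log.py; cat > down.py <<'E'
from h import *
import sys
sync(); P,Q=json.load(open('lay.json')); P=np.array(P);Q=R.from_quat(Q)
for h in map(float,sys.argv[1:]): plan([(P+[0,0,h],Q,-1,2)],vl=35)
E
python3 down.py 12; python3 traycheck.py
```

```text
[0.4722 0.297  0.1457] [ 0.888 -0.176 -0.426 -0.195 -0.981 -0.    -0.418  0.083 -0.905] [-0.455  0.909 -0.079  1.568 -0.258  1.022 -2.106] 44.3
cmd err mm [ 0.7  0.1 -0. ] deg 0.07 open 0.6276726730762535 F [-0.1  0.7 -3. ] 34.98839020729065
[{"dp": [14, 0, 29], "twist": [0.0, 0.0, 0.0], "hand": -1}, {"dp": [28, 0, 59], "twist": [0.0, 0.0, 0.0], "hand": -1}, {"dp": [42, 0, 88], "twist": [0.0, 0.0, 0.0], "hand": -1}, {"dp": [42, 0, 88], "twist": [0.0, 0.0, 0.0], "hand": -1}, {"dp": [42, 0, 88], "twist": [0.0, 0.0, 0.0], "hand": -1}]
top
[ 572 -109] [120.  56.] 56.4 29.7 [233 231 234] [354 199] 688
[ 491 -395] [95. 56.] -59.2 29.7 [136  87  63] [447 224] 570
[454 -46] [70. 56.] 70.5 29.3 [233 231 233] [334 237] 413
[ 345 -319] [95. 56.] 61.3 29.0 [233 231 234] [425 272] 600
bay 2 465 [array([-7.3,  2.2]), array([94.3, 57.7]), np.float64(4.3)] z 33.7 slope [-0.007  0.017] rgb [56. 78. 65.]
scene
[ 344 -318] [103.  57.] 60.6 29.0 [192 183 181] [296 108] 413
[ 489 -394] [96. 61.] -59.3 29.0 [105  71  55] [246 119] 464
[453 -45] [73. 57.] 70.8 29.3 [193 184 182] [331 178] 441
[ 571 -109] [123.  56.] 56.5 29.7 [200 191 188] [286 189] 735
bay 2 282 [array([20.4,  5. ]), array([40.9, 57.6]), np.float64(5.3)] z 35.3 slope [0.158 0.019] rgb [56. 59. 51.]
```

step_arm(
  motion=[
    {"dp": [14,0,29],"twist": [0.0,0.0,0.0],"hand": -1},
    {"dp": [28,0,59],"twist": [0.0,0.0,0.0],"hand": -1},
    {"dp": [42,0,88],"twist": [0.0,0.0,0.0],"hand": -1},
    {"dp": [42,0,88],"twist": [0.0,0.0,0.0],"hand": -1},
    {"dp": [42,0,88],"twist": [0.0,0.0,0.0],"hand": -1},
  ],
)

```text
clock: 45.02
tool_pos: [0.4742, 0.2974, 0.0492]
eef_rot: [0.971, -0.096, -0.216, -0.022]
contact_force: [-0.3, 0.2, -2.1]
opening: 0.629
finger_force: 35.0
```

```bash
python3 log.py;python3 down.py 1
```

```text
[0.4742 0.2974 0.0492] [ 0.888 -0.177 -0.424 -0.196 -0.981 -0.001 -0.416  0.084 -0.906] [-0.448  1.053 -0.09   1.576 -0.263  0.872 -2.068] 45.025
cmd err mm [-1.4 -0.5 -1. ] deg 0.12 open 0.6285085520376383 F [-0.3  0.2 -2.1] 34.988508224487305
[{"dp": [4, 1, 12], "twist": [0.0, 0.0, 0.0], "hand": -1}, {"dp": [4, 1, 12], "twist": [0.0, 0.0, 0.0], "hand": -1}, {"dp": [4, 1, 12], "twist": [0.0, 0.0, 0.0], "hand": -1}]
```

step_arm(
  motion=[
    {"dp": [2,0,5],"twist": [0.0,0.0,0.0],"hand": -1},
    {"dp": [5,0,10],"twist": [0.0,0.0,0.0],"hand": -1},
    {"dp": [5,0,11],"twist": [0.0,0.0,0.0],"hand": -1},
  ],
)

```text
clock: 45.4
tool_pos: [0.4744, 0.2974, 0.0373]
eef_rot: [0.971, -0.096, -0.216, -0.022]
contact_force: [2.6, -1.9, 9.6]
opening: 0.629
finger_force: 35.0
```

Seated with contact. Open, retreat.

step_arm(
  motion=[
    {"dp": [0,0,0],"twist": [0,0,0],"hand": 0.5},
    {"dp": [0,0,0],"twist": [0,0,0],"hand": 0.5},
    {"dp": [0,0,0],"twist": [0,0,0],"hand": 0.5},
    {"dp": [0,0,-20],"twist": [0,0,0],"hand": 0.5},
    {"dp": [0,0,-50],"twist": [0,0,0],"hand": 0.5},
  ],
)

```text
clock: 46.02
tool_pos: [0.4934, 0.2928, 0.0811]
eef_rot: [0.971, -0.096, -0.218, -0.02]
contact_force: [0.8, -0.7, 0.5]
opening: 0.746
finger_force: 0.0
```

```bash
python3 - <<'E'
from sim import *
from h import *
qs=r.get_state()['q']; g0=np.array([345,-319,25.])
from stand import PHI,g,up
for tp in (25,15,5):
  for mid in ([480,0,280],[520,-150,250]):
    pick=[htool(TYAW,0,[470,190,250]),htool(30,0,[480,0,280])]+([htool(45,0,[500,-200,250])] if mid[1] else [])+[htool(61.5,tp,g0,70),htool(61.5,tp,g0)]
    print(tp,mid); go(qs,pick+[htool(61.5,tp,g0+[0,0,200]),htool(PHI,0,[460,60,300]),htool(PHI,0,[330,300,300]),htool(PHI,tp-90,g+up),htool(PHI,tp-90,g)],post='')
sync(); plan([tool(TYAW,0,[470,190,250])+(1,0),tool(30,0,[480,0,280])+(1,1)])
E
```

```text
25 [480, 0, 280]
25 [520, -150, 250]
15 [480, 0, 280]
15 [520, -150, 250]
5 [480, 0, 280]
5 [520, -150, 250]
[{"dp": [-15, 21, -31], "twist": [0.0, 0.09, 0.0], "hand": 1}, {"dp": [-30, 42, -62], "twist": [0.0, 0.18, 0.0], "hand": 1}, {"dp": [-46, 63, -92], "twist": [0.0, 0.26, 0.0], "hand": 1}, {"dp": [-61, 85, -123], "twist": [0.0, 0.35, 0.0], "hand": 1}, {"dp": [-76, 106, -154], "twist": [0.0, 0.44, 0.0], "hand": 1}]
[{"dp": [9, 37, -6], "twist": [0.0, 0.0, -0.14], "hand": 1}, {"dp": [19, 74, -12], "twist": [0.0, 0.0, -0.29], "hand": 1}, {"dp": [28, 110, -18], "twist": [0.0, 0.0, -0.43], "hand": 1}, {"dp": [37, 147, -24], "twist": [0.0, 0.0, -0.57], "hand": 1}, {"dp": [47, 184, -30], "twist": [0.0, 0.0, -0.72], "hand": 1}]
[{"dp": [0, 0, 0], "twist": [0.0, 0.0, 0.0], "hand": 1}]
```

step_arm(
  motion=[
    {"dp": [-15,10,-35],"twist": [0.0,0.09,0.0],"hand": 0.5},
    {"dp": [-30,40,-64],"twist": [0.0,0.18,0.0],"hand": 1},
    {"dp": [-46,63,-92],"twist": [0.0,0.26,0.0],"hand": 1},
    {"dp": [-61,85,-123],"twist": [0.0,0.35,0.0],"hand": 1},
    {"dp": [-76,106,-154],"twist": [0.0,0.44,0.0],"hand": 1},
  ],
)

```text
clock: 46.65
tool_pos: [0.47, 0.189, 0.2543]
eef_rot: [0.995, -0.098, 0.002, 0.0]
contact_force: [0.3, -0.4, 1.0]
opening: 0.999
finger_force: 0.0
```

step_arm(
  motion=[
    {"dp": [9,37,-6],"twist": [0.0,0.0,-0.14],"hand": 1},
    {"dp": [19,74,-12],"twist": [0.0,0.0,-0.29],"hand": 1},
    {"dp": [28,110,-18],"twist": [0.0,0.0,-0.43],"hand": 1},
    {"dp": [37,147,-24],"twist": [0.0,0.0,-0.57],"hand": 1},
    {"dp": [47,184,-30],"twist": [0.0,0.0,-0.72],"hand": 1},
  ],
)

```text
clock: 47.28
tool_pos: [0.4801, -0.001, 0.2835]
eef_rot: [0.965, 0.261, 0.0, 0.001]
contact_force: [-0.1, -0.3, 1.0]
opening: 1.001
finger_force: 0.0
```

```bash
python3 log.py; python3 traycheck.py | grep -v -- '-395\|-394'; cat > t.py <<'E'
from sim import *
from h import *
qs=r.get_state()['q']; g0=np.array([345,-319,25.])
from stand import PHI,g,up
for tp in (25,10,0):
  for via in (0,1):
    print(tp,via); go(qs,([htool(45,0,[500,-200,250])] if via else [])+[htool(61.5,tp,g0,70),htool(61.5,tp,g0),htool(61.5,tp,g0+[0,0,200]),htool(PHI,0,[460,60,300]),htool(PHI,0,[330,300,300]),htool(PHI,tp-90,g+up),htool(PHI,tp-90,g)],post='.')
E
python3 t.py
```

```text
[ 0.4801 -0.001   0.2835] [ 0.864  0.504  0.     0.504 -0.864  0.001  0.001 -0.001 -1.   ] [ 1.000e-03  4.690e-01 -1.430e-01  1.963e+00  1.000e-01  7.150e-01
 -1.245e+00] 47.275
cmd err mm [ 0.1  1.1 -0.1] deg 0.3 open 1.0012538072621076 F [-0.1 -0.3  1. ] 0.0
top
[ 571 -109] [118.  57.] 56.8 29.7 [228 226 229] [354 199] 423
[ 345 -320] [96. 56.] 61.4 29.5 [229 227 230] [425 272] 598
bay 2 455 [array([-7.3,  2.3]), array([94.4, 56.2]), np.float64(4.0)] z 33.2 slope [0.002 0.022] rgb [ 85. 130. 104.]
bay 3 473 [array([3.2, 1.1]), array([94.7, 57.6]), np.float64(1.2)] z 33.4 slope [0.001 0.027] rgb [ 85. 127. 103.]
scene
[453 -46] [76. 57.] 70.5 29.5 [123 117 116] [331 178] 434
[ 571 -108] [123.  56.] 56.5 29.6 [197 188 186] [286 189] 737
bay 2 669 [array([-7.2,  3.3]), array([97.1, 56.9]), np.float64(3.8)] z 33.7 slope [0.008 0.012] rgb [ 79. 101.  83.]
bay 3 776 [array([3.3, 1.8]), array([57.2, 96.8]), np.float64(89.8)] z 33.7 slope [0.012 0.009] rgb [ 79. 106.  88.]
25 0
. [ 1.36  0.99 -0.71  1.97  0.36  0.52  0.04] err [0. 0.]
. [ 1.26  1.09 -0.62  2.01  0.41  0.36 -0.01] err [0. 0
[... 1819 characters left out ...]

. [ 0.32  0.52 -0.85  1.97  0.5   0.88 -0.  ] err [0. 0.]
. [-0.29  0.48 -0.83  2.02  0.48  0.84 -0.6 ] err [0. 0.]
. [-1.48  1.32 -0.19  1.58  0.88  1.87 -1.51] err [0. 0.]
. [-1.48  1.51 -0.18  1.43  0.9   1.83 -1.54] err [0. 0.]
0 1
. [ 0.44  0.6  -0.23  1.83  0.19  0.74 -0.68] err [0. 0.]
. [ 0.75  0.8  -0.15  2.14  0.5   0.23 -0.34] err [0. 0.]
. [ 0.67  0.95 -0.03  2.15  0.54  0.05 -0.37] err [0. 0.]
. [ 0.89  0.56 -0.37  2.05  0.36  0.58 -0.22] err [0. 0.]
. [ 0.29  0.5  -0.79  1.97  0.47  0.86  0.04] err [0. 0.]
. [-0.31  0.47 -0.78  2.02  0.45  0.83 -0.57] err [0. 0.]
. [-1.5   1.31 -0.15  1.58  0.87  1.84 -1.5 ] err [0. 0.]
. [-1.5   1.51 -0.15  1.43  0.88  1.81 -1.53] err [0. 0.]
```

```bash
python3 - <<'E'
from h import *
sync(); g0=np.array([345,-319.5,25])
plan([tool(61.5,25,g0,70)+(1,2)])
E
```

```text
[{"dp": [-30, 22, 19], "twist": [0.01, 0.04, -0.05], "hand": 1}, {"dp": [-60, 44, 39], "twist": [0.02, 0.09, -0.11], "hand": 1}, {"dp": [-90, 67, 58], "twist": [0.04, 0.13, -0.16], "hand": 1}, {"dp": [-120, 89, 77], "twist": [0.05, 0.17, -0.22], "hand": 1}, {"dp": [-150, 111, 97], "twist": [0.06, 0.21, -0.27], "hand": 1}]
[{"dp": [-38, 14, 11], "twist": [0.01, 0.05, -0.06], "hand": 1}, {"dp": [-76, 28, 22], "twist": [0.03, 0.09, -0.11], "hand": 1}, {"dp": [-114, 42, 33], "twist": [0.04, 0.13, -0.17], "hand": 1}, {"dp": [-152, 56, 44], "twist": [0.05, 0.17, -0.22], "hand": 1}, {"dp": [-190, 69, 55], "twist": [0.06, 0.22, -0.28], "hand": 1}]
[{"dp": [0, 0, 0], "twist": [0.0, 0.0, 0.0], "hand": 1}, {"dp": [0, 0, 0], "twist": [0.0, 0.0, 0.0], "hand": 1}]
```

step_arm(
  motion=[
    {"dp": [-30,22,19],"twist": [0.01,0.04,-0.05],"hand": 1},
    {"dp": [-60,44,39],"twist": [0.02,0.09,-0.11],"hand": 1},
    {"dp": [-90,67,58],"twist": [0.04,0.13,-0.16],"hand": 1},
    {"dp": [-120,89,77],"twist": [0.05,0.17,-0.22],"hand": 1},
    {"dp": [-150,111,97],"twist": [0.06,0.21,-0.27],"hand": 1},
  ],
)

```text
clock: 48.0
tool_pos: [0.4061, -0.1712, 0.186]
eef_rot: [0.916, 0.385, 0.094, -0.056]
contact_force: [0.8, -0.2, 0.3]
opening: 1.001
finger_force: 0.0
```

step_arm(
  motion=[
    {"dp": [-38,14,11],"twist": [0.01,0.05,-0.06],"hand": 1},
    {"dp": [-76,28,22],"twist": [0.03,0.09,-0.11],"hand": 1},
    {"dp": [-114,42,33],"twist": [0.04,0.13,-0.17],"hand": 1},
    {"dp": [-152,56,44],"twist": [0.05,0.17,-0.22],"hand": 1},
    {"dp": [-190,69,55],"twist": [0.06,0.22,-0.28],"hand": 1},
  ],
)

```text
clock: 48.62
tool_pos: [0.3322, -0.3422, 0.0894]
eef_rot: [0.836, 0.503, 0.189, -0.111]
contact_force: [0.8, 0.3, 0.1]
opening: 1.002
finger_force: 0.0
```

step_arm(
  motion=[
    {"dp": [0,0,0],"twist": [0.0,0.0,0.0],"hand": 1},
    {"dp": [0,0,0],"twist": [0.0,0.0,0.0],"hand": 1},
  ],
)

```text
clock: 48.88
tool_pos: [0.3327, -0.3405, 0.0903]
eef_rot: [0.836, 0.503, 0.189, -0.111]
contact_force: [-0.1, 0.7, -0.1]
opening: 0.996
finger_force: 0.0
```

```bash
python3 log.py; python3 - <<'E'
from h import *
sync(); g0=np.array([345,-319.5,25])
plan([tool(61.5,25,g0)+(1,3)])
for b in blocks(snap('scene')): 
  if b[0][1]<-250 and b[1][0]<120: print(*b)
E
```

```text
[ 0.3327 -0.3405  0.0903] [ 0.423  0.799  0.428  0.883 -0.47   0.004  0.204  0.376 -0.904] [ 1.361  0.995 -0.718  1.967  0.356  0.52   0.049] 48.875
cmd err mm [-2.9 -6.   1. ] deg 0.44 open 0.9959959132648196 F [-0.1  0.7 -0.1] 0.0
[{"dp": [-3, 0, 33], "twist": [0.0, 0.0, 0.0], "hand": 1}, {"dp": [-6, 1, 66], "twist": [0.0, -0.01, 0.01], "hand": 1}, {"dp": [-6, 1, 66], "twist": [0.0, -0.01, 0.01], "hand": 1}, {"dp": [-6, 1, 66], "twist": [0.0, -0.01, 0.01], "hand": 1}, {"dp": [-6, 1, 66], "twist": [0.0, -0.01, 0.01], "hand": 1}]
[ 344 -318] [100.  56.] 61.3 29.4 [166 159 156] [296 108] 413
[ 491 -394] [98. 58.] -59.9 29.2 [98 66 50] [245 119] 454
```

step_arm(
  motion=[
    {"dp": [-3,0,33],"twist": [0.0,0.0,0.0],"hand": 1},
    {"dp": [-6,1,66],"twist": [0.0,-0.01,0.01],"hand": 1},
    {"dp": [-6,1,66],"twist": [0.0,-0.01,0.01],"hand": 1},
    {"dp": [-6,1,66],"twist": [0.0,-0.01,0.01],"hand": 1},
    {"dp": [-6,1,66],"twist": [0.0,-0.01,0.01],"hand": 1},
  ],
)

```text
clock: 49.55
tool_pos: [0.3442, -0.3229, 0.0289]
eef_rot: [0.84, 0.499, 0.184, -0.108]
contact_force: [-0.6, 0.8, -0.2]
opening: 1.001
finger_force: 0.0
```

step_arm(
  motion=[
    {"dp": [0,0,0],"twist": [0,0,0],"hand": -1},
    {"dp": [0,0,0],"twist": [0,0,0],"hand": -1},
    {"dp": [0,0,0],"twist": [0,0,0],"hand": -1},
    {"dp": [0,0,0],"twist": [0,0,0],"hand": -1},
    {"dp": [0,0,0],"twist": [0,0,0],"hand": -1},
  ],
  force=35,
)

```text
clock: 50.18
tool_pos: [0.3434, -0.322, 0.0278]
eef_rot: [0.84, 0.499, 0.183, -0.11]
contact_force: [-1.8, -0.7, 2.1]
opening: 0.633
finger_force: 35.0
```

```bash
python3 log.py; python3 - <<'E'
from stand import *
sync(); p,q=cmd()
plan([(p+[0,0,190],q,-1,0),tool(PHI,0,[460,60,300])+(-1,0),tool(PHI,0,[330,300,300])+(-1,0),tool(PHI,-65,g+up)+(-1,2)])
E
```

```text
[ 0.3434 -0.322   0.0278] [ 0.435  0.798  0.418  0.878 -0.478 -0.001  0.199  0.367 -0.909] [ 1.267  1.083 -0.617  2.     0.411  0.36  -0.003] 50.175
cmd err mm [1.2 1.1 0.3] deg 0.07 open 0.632508489891194 F [-1.8 -0.7  2.1] 34.99751195311546
[{"dp": [16, 0, -35], "twist": [0.0, 0.0, 0.0], "hand": -1}, {"dp": [32, 0, -69], "twist": [0.0, 0.0, 0.0], "hand": -1}, {"dp": [48, 0, -104], "twist": [0.0, 0.0, 0.0], "hand": -1}, {"dp": [63, 0, -138], "twist": [0.0, 0.0, 0.0], "hand": -1}, {"dp": [79, 0, -173], "twist": [0.0, 0.0, 0.0], "hand": -1}]
[{"dp": [39, -8, 9], "twist": [0.03, -0.04, -0.13], "hand": -1}, {"dp": [79, -16, 18], "twist": [0.06, -0.07, -0.25], "hand": -1}, {"dp": [118, -24, 26], "twist": [0.08, -0.11, -0.38], "hand": -1}, {"dp": [157, -32, 35], "twist": [0.11, -0.15, -0.51], "hand": -1}, {"dp": [196, -40, 43], "twist": [0.14, -0.19, -0.63], "hand": -1}]
[{"dp": [37, 17, 1], "twist": [0.02, -0.03, -0.13], "hand": -1}, {"dp": [74, 35, 1], "twist": [0.05, -0.07, -0.25], "hand": -1}, {"dp": [111, 52, 2], "twist": [0.08, -0.11, -0.38], "hand": -1}, {"dp": [148, 70, 2], "twist
[... 429 characters left out ...]
": [0.0, 0.0, 0.0], "hand": -1}, {"dp": [74, 22, 0], "twist": [0.0, 0.0, 0.0], "hand": -1}, {"dp": [92, 24, 18], "twist": [0.0, -0.14, 0.0], "hand": -1}, {"dp": [109, 25, 36], "twist": [0.0, -0.29, 0.0], "hand": -1}, {"dp": [127, 27, 54], "twist": [0.0, -0.43, 0.0], "hand": -1}]
[{"dp": [23, 2, 9], "twist": [0.0, -0.14, 0.0], "hand": -1}, {"dp": [47, 3, 18], "twist": [0.0, -0.28, 0.0], "hand": -1}, {"dp": [70, 5, 28], "twist": [0.0, -0.42, 0.0], "hand": -1}, {"dp": [93, 7, 37], "twist": [0.0, -0.56, 0.0], "hand": -1}, {"dp": [117, 8, 46], "twist": [0.0, -0.71, 0.0], "hand": -1}]
[{"dp": [0, 0, 0], "twist": [0.0, 0.0, 0.0], "hand": -1}, {"dp": [0, 0, 0], "twist": [0.0, 0.0, 0.0], "hand": -1}]
```

step_arm(
  motion=[
    {"dp": [16,0,-35],"twist": [0.0,0.0,0.0],"hand": -1},
    {"dp": [32,0,-69],"twist": [0.0,0.0,0.0],"hand": -1},
    {"dp": [48,0,-104],"twist": [0.0,0.0,0.0],"hand": -1},
    {"dp": [63,0,-138],"twist": [0.0,0.0,0.0],"hand": -1},
    {"dp": [79,0,-173],"twist": [0.0,0.0,0.0],"hand": -1},
  ],
)

```text
clock: 50.8
tool_pos: [0.3432, -0.3226, 0.2187]
eef_rot: [0.84, 0.499, 0.184, -0.109]
contact_force: [0.8, -0.6, -1.7]
opening: 0.629
finger_force: 35.0
```

step_arm(
  motion=[
    {"dp": [39,-8,9],"twist": [0.03,-0.04,-0.13],"hand": -1},
    {"dp": [79,-16,18],"twist": [0.06,-0.07,-0.25],"hand": -1},
    {"dp": [118,-24,26],"twist": [0.08,-0.11,-0.38],"hand": -1},
    {"dp": [157,-32,35],"twist": [0.11,-0.15,-0.51],"hand": -1},
    {"dp": [196,-40,43],"twist": [0.14,-0.19,-0.63],"hand": -1},
  ],
)

```text
clock: 51.42
tool_pos: [0.4022, -0.1301, 0.2607]
eef_rot: [0.647, 0.755, 0.094, -0.057]
contact_force: [0.8, -0.5, -2.4]
opening: 0.631
finger_force: 35.0
```

step_arm(
  motion=[
    {"dp": [37,17,1],"twist": [0.02,-0.03,-0.13],"hand": -1},
    {"dp": [74,35,1],"twist": [0.05,-0.07,-0.25],"hand": -1},
    {"dp": [111,52,2],"twist": [0.08,-0.11,-0.38],"hand": -1},
    {"dp": [148,70,2],"twist": [0.11,-0.15,-0.51],"hand": -1},
    {"dp": [185,87,2],"twist": [0.13,-0.18,-0.63],"hand": -1},
  ],
)

```text
clock: 52.05
tool_pos: [0.4599, 0.0617, 0.3034]
eef_rot: [0.382, 0.924, 0.001, 0.001]
contact_force: [0.8, 0.7, -2.8]
opening: 0.631
finger_force: 35.0
```

```bash
python3 log.py; python3 - <<'E'
from stand import *
sync(); plan([tool(PHI,0,[330,300,300])+(-1,0),tool(PHI,-65,g+up)+(-1,2)])
E
```

```text
[0.4599 0.0617 0.3034] [-0.708  0.706  0.     0.706  0.708  0.003  0.002  0.002 -1.   ] [ 0.384  0.558 -0.967  1.955  0.574  0.929 -0.085] 52.05
cmd err mm [-219.2  347.  -144.5] deg 65.21 open 0.6308526501879457 F [ 0.8  0.7 -2.8] 34.99554667621851
[{"dp": [37, 11, 0], "twist": [0.0, 0.0, 0.0], "hand": -1}, {"dp": [74, 22, 0], "twist": [0.0, 0.0, 0.0], "hand": -1}, {"dp": [112, 33, 0], "twist": [0.0, 0.0, 0.0], "hand": -1}, {"dp": [149, 44, 0], "twist": [0.0, 0.0, 0.0], "hand": -1}, {"dp": [186, 55, 0], "twist": [0.0, 0.0, 0.0], "hand": -1}]
[{"dp": [37, 11, 1], "twist": [0.0, 0.0, 0.0], "hand": -1}, {"dp": [74, 22, 1], "twist": [0.0, 0.0, 0.0], "hand": -1}, {"dp": [92, 24, 19], "twist": [0.0, -0.14, 0.0], "hand": -1}, {"dp": [109, 26, 37], "twist": [0.0, -0.28, 0.0], "hand": -1}, {"dp": [127, 27, 55], "twist": [0.0, -0.43, 0.0], "hand": -1}]
[{"dp": [23, 2, 9], "twist": [0.0, -0.14, 0.0], "hand": -1}, {"dp": [46, 4, 18], "twist": [0.0, -0.28, 0.0], "hand": -1}, {"dp": [70, 6, 27], "twist": [0.0, -0.42, 0.0], "hand": -1}, {"dp": [93, 7, 36], "twist": [0.0, -0.56, 0.0], "hand": -1}, {"dp": [117, 9, 45], "twist": [0.0, -0.7, 0.0], "hand": -1}]
[{"dp": [0, 0, 0], "twist": [0.0, 0.0, 0.0], "hand": -1}, {"dp": [0, 0, 0], "twist": [0.0, 0.0, 0.0], "hand": -1}]
```

step_arm(
  motion=[
    {"dp": [37,11,0],"twist": [0.0,0.0,0.0],"hand": -1},
    {"dp": [74,22,0],"twist": [0.0,0.0,0.0],"hand": -1},
    {"dp": [112,33,0],"twist": [0.0,0.0,0.0],"hand": -1},
    {"dp": [149,44,0],"twist": [0.0,0.0,0.0],"hand": -1},
    {"dp": [186,55,0],"twist": [0.0,0.0,0.0],"hand": -1},
  ],
)

```text
clock: 52.68
tool_pos: [0.3667, 0.2317, 0.3034]
eef_rot: [0.384, 0.923, 0.002, -0.0]
contact_force: [0.8, 1.0, -2.0]
opening: 0.632
finger_force: 35.0
```

step_arm(
  motion=[
    {"dp": [37,11,1],"twist": [0.0,0.0,0.0],"hand": -1},
    {"dp": [74,22,1],"twist": [0.0,0.0,0.0],"hand": -1},
    {"dp": [92,24,19],"twist": [0.0,-0.14,0.0],"hand": -1},
    {"dp": [109,26,37],"twist": [0.0,-0.28,0.0],"hand": -1},
    {"dp": [127,27,55],"twist": [0.0,-0.43,0.0],"hand": -1},
  ],
)

```text
clock: 53.3
tool_pos: [0.2972, 0.3408, 0.2486]
eef_rot: [0.376, 0.901, -0.08, 0.199]
contact_force: [0.8, -0.7, -2.4]
opening: 0.636
finger_force: 35.0
```

step_arm(
  motion=[
    {"dp": [23,2,9],"twist": [0.0,-0.14,0.0],"hand": -1},
    {"dp": [46,4,18],"twist": [0.0,-0.28,0.0],"hand": -1},
    {"dp": [70,6,27],"twist": [0.0,-0.42,0.0],"hand": -1},
    {"dp": [93,7,36],"twist": [0.0,-0.56,0.0],"hand": -1},
    {"dp": [117,9,45],"twist": [0.0,-0.7,0.0],"hand": -1},
  ],
)

```text
clock: 53.92
tool_pos: [0.2409, 0.4101, 0.1579]
eef_rot: [0.325, 0.78, -0.204, 0.495]
contact_force: [0.6, 0.6, -3.6]
opening: 0.629
finger_force: 35.0
```

step_arm(
  motion=[
    {"dp": [0,0,0],"twist": [0.0,0.0,0.0],"hand": -1},
    {"dp": [0,0,0],"twist": [0.0,0.0,0.0],"hand": -1},
  ],
)

```text
clock: 54.18
tool_pos: [0.2428, 0.4085, 0.16]
eef_rot: [0.326, 0.78, -0.204, 0.494]
contact_force: [-0.5, -0.4, -1.4]
opening: 0.634
finger_force: 35.0
```

```bash
python3 log.py; python3 - <<'E'
from stand import *
sync(); plan([tool(PHI,-65,g+[0,0,4])+(-1,3)],vl=35)
E
```

```text
[0.2428 0.4085 0.16  ] [-0.299  0.307 -0.903  0.71   0.705  0.004  0.638 -0.64  -0.429] [-1.348  1.095 -0.391  1.737  0.874  1.608 -1.547] 54.175
cmd err mm [-2.2  0.7 -1. ] deg 0.34 open 0.6335803582047174 F [-0.5 -0.4 -1.4] 34.99794571660459
[{"dp": [24, 0, 11], "twist": [0.0, 0.0, 0.0], "hand": -1}, {"dp": [49, -1, 22], "twist": [0.0, 0.0, 0.0], "hand": -1}, {"dp": [73, -1, 33], "twist": [0.0, -0.01, 0.0], "hand": -1}, {"dp": [97, -1, 44], "twist": [0.0, -0.01, -0.01], "hand": -1}, {"dp": [97, -1, 44], "twist": [0.0, -0.01, -0.01], "hand": -1}]
[{"dp": [0, 0, 0], "twist": [0.0, 0.0, 0.0], "hand": -1}, {"dp": [0, 0, 0], "twist": [0.0, 0.0, 0.0], "hand": -1}]
```

step_arm(
  motion=[
    {"dp": [24,0,11],"twist": [0.0,0.0,0.0],"hand": -1},
    {"dp": [49,-1,22],"twist": [0.0,0.0,0.0],"hand": -1},
    {"dp": [73,-1,33],"twist": [0.0,-0.01,0.0],"hand": -1},
    {"dp": [97,-1,44],"twist": [0.0,-0.01,-0.01],"hand": -1},
    {"dp": [97,-1,44],"twist": [0.0,-0.01,-0.01],"hand": -1},
  ],
)

```text
clock: 54.8
tool_pos: [0.242, 0.4091, 0.054]
eef_rot: [0.322, 0.779, -0.208, 0.497]
contact_force: [0.2, -0.5, -1.0]
opening: 0.633
finger_force: 35.0
```

step_arm(
  motion=[
    {"dp": [0,0,0],"twist": [0.0,0.0,0.0],"hand": -1},
    {"dp": [0,0,0],"twist": [0.0,0.0,0.0],"hand": -1},
  ],
)

```text
clock: 55.05
tool_pos: [0.241, 0.4101, 0.0545]
eef_rot: [0.321, 0.779, -0.207, 0.497]
contact_force: [-0.3, 0.6, -2.3]
opening: 0.631
finger_force: 35.0
```

step_arm(
  motion=[
    {"dp": [2,0,1],"twist": [0,0,0],"hand": -1},
    {"dp": [4,0,2],"twist": [0,0,0],"hand": -1},
    {"dp": [4,0,2],"twist": [0,0,0],"hand": -1},
  ],
)

```text
clock: 55.42
tool_pos: [0.2407, 0.4096, 0.0489]
eef_rot: [0.32, 0.779, -0.208, 0.498]
contact_force: [-0.9, 1.1, 1.1]
opening: 0.633
finger_force: 35.0
```

```bash
python3 log.py; python3 release.py
```

```text
[0.2407 0.4096 0.0489] [-0.299  0.291 -0.909  0.706  0.708 -0.005  0.642 -0.643 -0.417] [-1.368  1.291 -0.361  1.665  0.932  1.537 -1.62 ] 55.425
cmd err mm [ 0.4 -0.1  4.6] deg 0.15 open 0.6327669268544419 F [-0.9  1.1  1.1] 35.00216863118112
[{"dp": [0, 0, -45], "twist": [0.0, 0.0, 0.0], "hand": 1}, {"dp": [0, 0, -90], "twist": [0.0, 0.0, 0.0], "hand": 1}, {"dp": [-37, 0, -84], "twist": [0.0, 0.15, 0.0], "hand": 1}, {"dp": [-74, -1, -78], "twist": [0.0, 0.29, 0.0], "hand": 1}, {"dp": [-111, -1, -72], "twist": [0.0, 0.44, 0.0], "hand": 1}]
[{"dp": [-36, 0, -10], "twist": [0.0, 0.14, 0.0], "hand": 1}]
--
[{"dp": [-7, 0, 2], "twist": [0.0, 0.14, 0.0], "hand": 1}, {"dp": [-13, 0, 4], "twist": [0.0, 0.28, 0.0], "hand": 1}, {"dp": [-20, 0, 5], "twist": [0.0, 0.42, 0.0], "hand": 1}, {"dp": [-26, 0, 7], "twist": [0.0, 0.56, 0.0], "hand": 1}, {"dp": [-33, 0, 9], "twist": [0.0, 0.71, 0.0], "hand": 1}]
[{"dp": [-6, 0, -3], "twist": [0.0, 0.14, 0.0], "hand": 1}, {"dp": [-12, 0, -6], "twist": [0.0, 0.28, 0.0], "hand": 1}, {"dp": [-18, 0, -9], "twist": [0.0, 0.42, 0.0], "hand": 1}, {"dp": [-25, 0, -12], "twist": [0.0, 0.56, 0.0], "hand": 1}, {"dp": [-31, 0, -15], "twist": [0.0, 0.7, 0.0], "hand": 1}]
[{"dp": [-3, 0, -6], "twist": [0.0, 0.14, 0.0], "hand": 1}, {"dp": [-6, 0, -12], "twist": [0.0, 0.28, 0.0], "hand": 1}, {"dp": [-38, 0, 5], "twist": [0.0, 0.28, 0.0], "hand": 1}, {"dp": [-71, 0, 21], "twist": [0.0, 0.28, 0.0], "hand": 1}, {"dp": [-104, 0, 38], "twist": [0.0, 0.28, 0.0], "hand": 1}]
[{"dp": [-36, 0, 7], "twist": [0.0, 0.0, 0.0], "hand": 1}, {"dp": [-36, 0, 7], "twist": [0.0, 0.0, 0.0], "hand": 1}, {"dp": [-36, 0, 7], "twist": [0.0, 0.0, 0.0], "hand": 1}]
```

step_arm(
  motion=[
    {"dp": [0,0,0],"twist": [0,0,0],"hand": 1},
    {"dp": [0,0,0],"twist": [0,0,0],"hand": 1},
    {"dp": [0,0,0],"twist": [0,0,0],"hand": 1},
    {"dp": [0,0,0],"twist": [0,0,0],"hand": 1},
    {"dp": [0,0,0],"twist": [0,0,0],"hand": 1},
  ],
)

```text
clock: 56.05
tool_pos: [0.2407, 0.4095, 0.0484]
eef_rot: [0.32, 0.779, -0.208, 0.497]
contact_force: [-0.5, 0.1, -0.6]
opening: 1.0
finger_force: 0.0
```

step_arm(
  motion=[
    {"dp": [0,0,-30],"twist": [0.0,0.0,0.0],"hand": 1},
    {"dp": [0,0,-60],"twist": [0.0,0.0,0.0],"hand": 1},
    {"dp": [0,0,-90],"twist": [0.0,0.0,0.0],"hand": 1},
    {"dp": [-37,0,-84],"twist": [0.0,0.15,0.0],"hand": 1},
    {"dp": [-74,0,-78],"twist": [0.0,0.29,0.0],"hand": 1},
  ],
)

```text
clock: 56.68
tool_pos: [0.2121, 0.4384, 0.1481]
eef_rot: [0.347, 0.844, -0.159, 0.378]
contact_force: [-0.1, 0.8, 0.4]
opening: 1.002
finger_force: 0.0
```

step_arm(
  motion=[
    {"dp": [-37,0,-5],"twist": [0.0,0.15,0.0],"hand": 1},
    {"dp": [-73,0,-10],"twist": [0.0,0.29,0.0],"hand": 1},
  ],
)

```text
clock: 56.92
tool_pos: [0.2424, 0.4091, 0.2111]
eef_rot: [0.367, 0.889, -0.106, 0.252]
contact_force: [0.8, 0.9, -0.9]
opening: 1.003
finger_force: 0.0
```

step_arm(
  motion=[
    {"dp": [-7,0,2],"twist": [0.0,0.14,0.0],"hand": 1},
    {"dp": [-13,0,4],"twist": [0.0,0.28,0.0],"hand": 1},
    {"dp": [-20,0,5],"twist": [0.0,0.42,0.0],"hand": 1},
    {"dp": [-26,0,7],"twist": [0.0,0.56,0.0],"hand": 1},
    {"dp": [-33,0,9],"twist": [0.0,0.71,0.0],"hand": 1},
  ],
)

```text
clock: 57.55
tool_pos: [0.2653, 0.3863, 0.2202]
eef_rot: [0.381, 0.921, 0.028, -0.072]
contact_force: [0.5, -0.0, -1.1]
opening: 0.995
finger_force: 0.0
```

step_arm(
  motion=[
    {"dp": [-6,0,-3],"twist": [0.0,0.14,0.0],"hand": 1},
    {"dp": [-12,0,-6],"twist": [0.0,0.28,0.0],"hand": 1},
    {"dp": [-18,0,-9],"twist": [0.0,0.42,0.0],"hand": 1},
    {"dp": [-25,0,-12],"twist": [0.0,0.56,0.0],"hand": 1},
    {"dp": [-31,0,-15],"twist": [0.0,0.7,0.0],"hand": 1},
  ],
)

```text
clock: 58.18
tool_pos: [0.2893, 0.3625, 0.2298]
eef_rot: [0.349, 0.84, 0.156, -0.384]
contact_force: [0.1, -0.2, -1.0]
opening: 0.998
finger_force: 0.0
```

```bash
python3 log.py; python3 seestand.py; python3 traycheck.py | grep bay; python3 - <<'E'
from stand import *
sync(); plan([tool(PHI,65,g2+[0,0,160],60)+(1,0),tool(PHI,65,g2,100)+(1,2)])
E
```

```text
[0.2893 0.3625 0.2298] [-0.462  0.467  0.754  0.707  0.707 -0.005 -0.536  0.531 -0.657] [ 0.179  1.167 -1.38   2.037  0.48   0.63  -0.47 ] 58.175
cmd err mm [  33.6  -35.9 -137.7] deg 15.78 open 0.9980163334037284 F [ 0.1 -0.2 -1. ] 0.0
scene 171 ((259.72772216796875, 409.0750427246094), (36.093650817871094, 31.52865219116211), 44.52886962890625) 0.09420177223094961
top 195 ((251.5831756591797, 400.0372009277344), (55.44985580444336, 32.071510314941406), 43.254310607910156) 0.09384118773220984
bay 2 274 [array([-17.9,   1.6]), array([73.7, 57.5]), np.float64(2.1)] z 31.7 slope [-0.139 -0.001] rgb [50. 71. 57.]
bay 2 678 [array([-7. ,  3.7]), array([95.8, 56.4]), np.float64(3.5)] z 33.3 slope [0.002 0.007] rgb [59. 68. 59.]
bay 3 782 [array([2.7, 2.2]), array([57. , 97.7]), np.float64(89.9)] z 33.2 slope [0.009 0.015] rgb [ 80. 106.  85.]
[{"dp": [-3, -1, -7], "twist": [0.0, 0.14, 0.0], "hand": 1}, {"dp": [-5, -1, -14], "twist": [0.0, 0.28, -0.01], "hand": 1}, {"dp": [-38, -1, 3], "twist": [0.0, 0.28, -0.01], "hand": 1}, {"dp": [-71, -1, 20], "twist": [0.0, 0.28, -0.01], "hand": 1}, {"dp": [-104, 0, 36], "twist": [0.0, 0.28, -0.01], "hand": 1}]
[{"dp": [-36, 0, 8], "twist": [0.0, 0.0, 0.0], "hand": 1}, {"dp": [-36, 0, 8], "twist": [0.0, 0.0, 0.0], "hand": 1}, {"dp": [-36, 0, 8], "twist": [0.0, 0.0, 0.0], "hand": 1}]
```

step_arm(
  motion=[
    {"dp": [-3,-1,-7],"twist": [0.0,0.14,0.0],"hand": 1},
    {"dp": [-5,-1,-14],"twist": [0.0,0.28,-0.01],"hand": 1},
    {"dp": [-38,-1,3],"twist": [0.0,0.28,-0.01],"hand": 1},
    {"dp": [-71,-1,20],"twist": [0.0,0.28,-0.01],"hand": 1},
    {"dp": [-104,0,36],"twist": [0.0,0.28,-0.01],"hand": 1},
  ],
)

```text
clock: 59.0
tool_pos: [0.3174, 0.3343, 0.128]
eef_rot: [0.318, 0.784, 0.204, -0.493]
contact_force: [-0.0, 0.4, 0.1]
opening: 1.002
finger_force: 0.0
```

step_arm(
  motion=[
    {"dp": [-36,0,8],"twist": [0.0,0.0,0.0],"hand": 1},
    {"dp": [-36,0,8],"twist": [0.0,0.0,0.0],"hand": 1},
    {"dp": [-36,0,8],"twist": [0.0,0.0,0.0],"hand": 1},
  ],
)

```text
clock: 59.38
tool_pos: [0.3231, 0.329, 0.0943]
eef_rot: [0.318, 0.783, 0.205, -0.494]
contact_force: [-1.0, -0.0, 0.4]
opening: 1.003
finger_force: 0.0
```

```bash
python3 log.py; python3 - <<'E'
from stand import *
sync(); C=np.array([251.5,400,50]); g2=C-10*u
plan([tool(PHI,65,g2)+(1,2)])
E
```

```text
[0.3231 0.329  0.0943] [-0.309  0.296  0.904  0.701  0.713  0.006 -0.643  0.635 -0.427] [ 0.311  1.585 -1.292  1.894  0.479  0.736 -0.093] 59.375
cmd err mm [-0.1 -1.3 -2.6] deg 0.29 open 1.0026031828989075 F [-1.  -0.   0.4] 0.0
[{"dp": [0, 0, 33], "twist": [0.0, 0.0, 0.0], "hand": 1}, {"dp": [-1, 0, 65], "twist": [0.0, 0.0, 0.01], "hand": 1}, {"dp": [-1, 0, 98], "twist": [-0.01, 0.01, 0.01], "hand": 1}, {"dp": [-1, 0, 98], "twist": [-0.01, 0.01, 0.01], "hand": 1}, {"dp": [-1, 0, 98], "twist": [-0.01, 0.01, 0.01], "hand": 1}]
```

step_arm(
  motion=[
    {"dp": [0,0,33],"twist": [0.0,0.0,0.0],"hand": 1},
    {"dp": [-1,0,65],"twist": [0.0,0.0,0.01],"hand": 1},
    {"dp": [-1,0,98],"twist": [-0.01,0.01,0.01],"hand": 1},
    {"dp": [-1,0,98],"twist": [-0.01,0.01,0.01],"hand": 1},
    {"dp": [-1,0,98],"twist": [-0.01,0.01,0.01],"hand": 1},
  ],
)

```text
clock: 60.0
tool_pos: [0.2614, 0.3904, 0.0507]
eef_rot: [0.325, 0.777, 0.208, -0.498]
contact_force: [0.0, -0.4, 0.4]
opening: 1.001
finger_force: 0.0
```

step_arm(
  motion=[
    {"dp": [0,0,0],"twist": [0.0,0.0,0.0],"hand": -1},
    {"dp": [0,0,0],"twist": [0.0,0.0,0.0],"hand": -1},
    {"dp": [0,0,0],"twist": [0.0,0.0,0.0],"hand": -1},
    {"dp": [0,0,0],"twist": [0.0,0.0,0.0],"hand": -1},
    {"dp": [0,0,0],"twist": [0.0,0.0,0.0],"hand": -1},
  ],
  force=35,
)

```text
clock: 60.62
tool_pos: [0.2606, 0.39, 0.0493]
eef_rot: [0.325, 0.776, 0.208, -0.499]
contact_force: [1.0, -2.1, 1.8]
opening: 0.633
finger_force: 35.0
```

```bash
python3 log.py; python3 lay.py 4 251.5 400 47.5; python3 - <<'E'
from sim import *
from h import *
P,Q=json.load(open('lay.json')); P=np.array(P);Q=R.from_quat(Q)
st=r.get_state(); p=np.array(st['tool_pos'])*1000; q=R.from_quat(st['eef_rot'])
go(st['q'],[(p+[0,0,110],q),(P+[0,0,110],Q),(P,Q)],post='.')
E
```

```text
[0.2606 0.39   0.0493] [-0.291  0.298  0.909  0.712  0.702 -0.002 -0.639  0.647 -0.417] [ 0.168  1.644 -1.2    1.976  0.565  0.475 -0.164] 60.625
cmd err mm [-0.2  1.   2.2] deg 0.25 open 0.6330483649543958 F [ 1.  -2.1  1.8] 34.99921381473541
off [ -4.   -0.6 -13.1] target tcp [490.2 383.5  36.6]
[{"dp": [33, 0, -15], "twist": [0.0, 0.0, 0.0], "hand": -1}, {"dp": [67, 0, -31], "twist": [0.0, 0.0, 0.0], "hand": -1}, {"dp": [100, 0, -46], "twist": [0.0, 0.0, 0.0], "hand": -1}, {"dp": [96, 8, -53], "twist": [-0.05, -0.03, 0.13], "hand": -1}, {"dp": [92, 17, -61], "twist": [-0.1, -0.06, 0.26], "hand": -1}]
[{"dp": [-3, 10, -7], "twist": [-0.05, -0.03, 0.13], "hand": -1}, {"dp": [-5, 20, -13], "twist": [-0.09, -0.06, 0.27], "hand": -1}, {"dp": [-7, 29, -20], "twist": [-0.14, -0.09, 0.4], "hand": -1}, {"dp": [-10, 39, -26], "twist": [-0.19, -0.12, 0.53], "hand": -1}, {"dp": [-12, 49, -33], "twist": [-0.24, -0.15, 0.66], "hand": -1}]
[{"dp": [4, 11, -4], "twist": [-0.05, -0.03, 0.13], "hand": -1}, {"dp": [8, 21, -8], "twist": [-0.1, -0.06, 0.26], "hand": -1}, {"dp": [12, 32, -12], "twist":
[... 281 characters left out ...]
 "hand": -1}, {"dp": [29, 21, -9], "twist": [-0.15, -0.09, 0.39], "hand": -1}, {"dp": [39, 28, -12], "twist": [-0.2, -0.12, 0.53], "hand": -1}, {"dp": [48, 35, -15], "twist": [-0.25, -0.15, 0.66], "hand": -1}]
[{"dp": [11, 0, -4], "twist": [-0.05, -0.03, 0.13], "hand": -1}, {"dp": [23, 1, -7], "twist": [-0.1, -0.06, 0.26], "hand": -1}, {"dp": [23, 1, -7], "twist": [-0.1, -0.06, 0.26], "hand": -1}, {"dp": [23, 1, -7], "twist": [-0.1, -0.06, 0.26], "hand": -1}, {"dp": [23, 1, -7], "twist": [-0.1, -0.06, 0.26], "hand": -1}]
. [ 0.17  1.46 -1.33  2.08  0.45  0.47 -0.28] err [0. 0.]
. [-0.57  1.   -0.06  1.34 -0.29  1.13 -2.22] err [0. 0.]
. [-0.57  1.15 -0.07  1.35 -0.29  0.98 -2.18] err [0. 0.]
```

step_arm(
  motion=[
    {"dp": [0,0,0],"twist": [0,0,0],"hand": 0.7},
    {"dp": [0,0,0],"twist": [0,0,0],"hand": 0.7},
    {"dp": [0,0,0],"twist": [0,0,0],"hand": 0.7},
    {"dp": [12,0,-5],"twist": [0,0,0],"hand": 0.7},
    {"dp": [23,0,-11],"twist": [0,0,0],"hand": 0.7},
  ],
)

```text
clock: 61.25
tool_pos: [0.2607, 0.3899, 0.0759]
eef_rot: [0.325, 0.776, 0.208, -0.499]
contact_force: [0.3, 0.3, 1.0]
opening: 0.853
finger_force: 0.0
```

step_arm(
  motion=[
    {"dp": [0,0,0],"twist": [0,0,0],"hand": 0.7},
    {"dp": [0,0,0],"twist": [0,0,0],"hand": -1},
    {"dp": [0,0,0],"twist": [0,0,0],"hand": -1},
    {"dp": [0,0,0],"twist": [0,0,0],"hand": -1},
    {"dp": [0,0,0],"twist": [0,0,0],"hand": -1},
  ],
  force=45,
)

```text
clock: 61.88
tool_pos: [0.2609, 0.3897, 0.0743]
eef_rot: [0.325, 0.776, 0.207, -0.499]
contact_force: [-0.2, 0.1, -1.4]
opening: 0.63
finger_force: 45.0
```

```bash
python3 log.py; python3 seestand.py; python3 lay.py 4 251.5 400 47.5; python3 - <<'E'
from sim import *
from h import *
P,Q=json.load(open('lay.json')); P=np.array(P);Q=R.from_quat(Q)
st=r.get_state(); p=np.array(st['tool_pos'])*1000; q=R.from_quat(st['eef_rot'])
go(st['q'],[(p+[0,0,110],q),(P+[0,0,110],Q),(P,Q)],post='.')
E
```

```text
[0.2609 0.3897 0.0743] [-0.291  0.298  0.909  0.712  0.702 -0.002 -0.639  0.646 -0.417] [ 0.17   1.604 -1.225  1.998  0.543  0.475 -0.188] 61.875
cmd err mm [229.3  -6.4  71.7] deg 156.27 open 0.6303150142116702 F [-0.2  0.1 -1.4] 44.99262347817421
scene 302 ((248.68936157226562, 396.900146484375), (71.02014923095703, 37.71379089355469), 53.27276611328125) 0.09437857413289247
top 233 ((253.46890258789062, 400.9819030761719), (58.82209014892578, 32.181983947753906), 47.11522674560547) 0.09423435212244935
off [ 18.6  -0.7 -23.8] target tcp [514.7 378.6  36.7]
[{"dp": [33, 0, -15], "twist": [0.0, 0.0, 0.0], "hand": -1}, {"dp": [67, 0, -31], "twist": [0.0, 0.0, 0.0], "hand": -1}, {"dp": [100, 0, -46], "twist": [0.0, 0.0, 0.0], "hand": -1}, {"dp": [94, 9, -54], "twist": [-0.05, -0.03, 0.13], "hand": -1}, {"dp": [88, 18, -62], "twist": [-0.1, -0.06, 0.26], "hand": -1}]
[{"dp": [-3, 11, -7], "twist": [-0.05, -0.03, 0.13], "hand": -1}, {"dp": [-7, 22, -14], "twist": [-0.09, -0.06, 0.27], "hand": -1}, {"dp": [-11, 33, -20], "twist": [-0.14, -0.09, 0.4], "hand": -1}, {"dp": [-14, 44, -27], "tw
[... 546 characters left out ...]
, "hand": -1}, {"dp": [31, 25, -7], "twist": [-0.15, -0.09, 0.39], "hand": -1}, {"dp": [41, 33, -9], "twist": [-0.2, -0.12, 0.53], "hand": -1}, {"dp": [52, 42, -12], "twist": [-0.25, -0.15, 0.66], "hand": -1}]
[{"dp": [13, 1, -3], "twist": [-0.05, -0.03, 0.13], "hand": -1}, {"dp": [26, 2, -6], "twist": [-0.1, -0.06, 0.26], "hand": -1}, {"dp": [26, 2, -6], "twist": [-0.1, -0.06, 0.26], "hand": -1}, {"dp": [26, 2, -6], "twist": [-0.1, -0.06, 0.26], "hand": -1}, {"dp": [26, 2, -6], "twist": [-0.1, -0.06, 0.26], "hand": -1}]
. [ 0.18  1.42 -1.37  2.08  0.42  0.49 -0.3 ] err [0. 0.]
. [-0.54  1.02 -0.08  1.26 -0.25  1.19 -2.23] err [0. 0.]
. [-0.54  1.17 -0.09  1.27 -0.25  1.04 -2.19] err [0. 0.]
```

step_arm(
  motion=[
    {"dp": [33,0,-15],"twist": [0.0,0.0,0.0],"hand": -1},
    {"dp": [67,0,-31],"twist": [0.0,0.0,0.0],"hand": -1},
    {"dp": [100,0,-46],"twist": [0.0,0.0,0.0],"hand": -1},
    {"dp": [94,9,-54],"twist": [-0.05,-0.03,0.13],"hand": -1},
    {"dp": [88,18,-62],"twist": [-0.1,-0.06,0.26],"hand": -1},
  ],
)

```text
clock: 62.6
tool_pos: [0.2878, 0.3881, 0.1801]
eef_rot: [0.455, 0.73, 0.169, -0.481]
contact_force: [-1.0, -0.1, -2.4]
opening: 0.626
finger_force: 45.0
```

step_arm(
  motion=[
    {"dp": [-3,11,-7],"twist": [-0.05,-0.03,0.13],"hand": -1},
    {"dp": [-7,22,-14],"twist": [-0.09,-0.06,0.27],"hand": -1},
    {"dp": [-11,33,-20],"twist": [-0.14,-0.09,0.4],"hand": -1},
    {"dp": [-14,44,-27],"twist": [-0.19,-0.12,0.53],"hand": -1},
    {"dp": [-18,55,-34],"twist": [-0.24,-0.15,0.66],"hand": -1},
  ],
)

```text
clock: 63.22
tool_pos: [0.354, 0.3848, 0.1706]
eef_rot: [0.731, 0.552, 0.055, -0.397]
contact_force: [-0.0, 0.3, -2.3]
opening: 0.627
finger_force: 45.0
```

step_arm(
  motion=[
    {"dp": [4,13,-4],"twist": [-0.05,-0.03,0.13],"hand": -1},
    {"dp": [7,25,-8],"twist": [-0.1,-0.06,0.26],"hand": -1},
    {"dp": [11,38,-11],"twist": [-0.15,-0.09,0.4],"hand": -1},
    {"dp": [15,50,-15],"twist": [-0.2,-0.12,0.53],"hand": -1},
    {"dp": [18,63,-19],"twist": [-0.24,-0.15,0.66],"hand": -1},
  ],
)

```text
clock: 63.85
tool_pos: [0.4207, 0.3823, 0.1605]
eef_rot: [0.913, 0.304, -0.066, -0.264]
contact_force: [1.3, 0.3, -2.7]
opening: 0.632
finger_force: 45.0
```

step_arm(
  motion=[
    {"dp": [10,8,-2],"twist": [-0.05,-0.03,0.13],"hand": -1},
    {"dp": [21,16,-5],"twist": [-0.1,-0.06,0.26],"hand": -1},
    {"dp": [31,25,-7],"twist": [-0.15,-0.09,0.39],"hand": -1},
    {"dp": [41,33,-9],"twist": [-0.2,-0.12,0.53],"hand": -1},
    {"dp": [52,42,-12],"twist": [-0.25,-0.15,0.66],"hand": -1},
  ],
)

```text
clock: 64.47
tool_pos: [0.4877, 0.3798, 0.1507]
eef_rot: [0.98, 0.017, -0.177, -0.091]
contact_force: [0.8, -0.0, -1.4]
opening: 0.631
finger_force: 45.0
```

step_arm(
  motion=[
    {"dp": [13,1,-3],"twist": [-0.05,-0.03,0.13],"hand": -1},
    {"dp": [26,2,-6],"twist": [-0.1,-0.06,0.26],"hand": -1},
    {"dp": [26,2,-6],"twist": [-0.1,-0.06,0.26],"hand": -1},
    {"dp": [26,2,-6],"twist": [-0.1,-0.06,0.26],"hand": -1},
    {"dp": [26,2,-6],"twist": [-0.1,-0.06,0.26],"hand": -1},
  ],
)

```text
clock: 65.1
tool_pos: [0.5142, 0.378, 0.1476]
eef_rot: [0.972, -0.097, -0.215, -0.02]
contact_force: [-0.6, 0.1, -2.4]
opening: 0.624
finger_force: 45.0
```

```bash
python3 - <<'E'
from h import *
P,Q=json.load(open('lay.json')); a=np.radians(TYAW+90); P=np.array(P)-3*np.r_[np.cos(a),np.sin(a),0]
json.dump([P.tolist(),Q],open('lay.json','w')); print(P)
E
python3 log.py; python3 down.py 30
```

```text
[514.13882166 375.70532899  36.7110099 ]
[0.5142 0.378  0.1476] [ 0.889 -0.18  -0.421 -0.198 -0.98   0.003 -0.413  0.081 -0.907] [-0.539  0.995 -0.062  1.303 -0.268  1.176 -2.207] 65.1
cmd err mm [ 0.8  0.3 -0.6] deg 0.09 open 0.6239793257814964 F [-0.6  0.1 -2.4] 44.993788332212716
[{"dp": [11, 1, 24], "twist": [0.0, 0.0, 0.0], "hand": -1}, {"dp": [23, 1, 49], "twist": [0.0, 0.0, 0.0], "hand": -1}, {"dp": [34, 2, 73], "twist": [0.0, 0.0, 0.0], "hand": -1}, {"dp": [34, 2, 73], "twist": [0.0, 0.0, 0.0], "hand": -1}, {"dp": [34, 2, 73], "twist": [0.0, 0.0, 0.0], "hand": -1}]
```

step_arm(
  motion=[
    {"dp": [11,1,24],"twist": [0.0,0.0,0.0],"hand": -1},
    {"dp": [23,1,49],"twist": [0.0,0.0,0.0],"hand": -1},
    {"dp": [34,2,73],"twist": [0.0,0.0,0.0],"hand": -1},
    {"dp": [34,2,73],"twist": [0.0,0.0,0.0],"hand": -1},
    {"dp": [34,2,73],"twist": [0.0,0.0,0.0],"hand": -1},
  ],
)

```text
clock: 65.72
tool_pos: [0.5152, 0.3764, 0.068]
eef_rot: [0.972, -0.098, -0.214, -0.02]
contact_force: [-0.3, 0.1, -2.2]
opening: 0.631
finger_force: 45.0
```

```bash
python3 log.py; python3 down.py 12; python3 - <<'E'
from h import *
s=snap('scene'); a=s['pixels'][190:350,340:520,::-1]; cv2.imwrite('pics/c4.png',cv2.resize(a,None,fx=3.5,fy=3.5,interpolation=2))
E
```

```text
[0.5152 0.3764 0.068 ] [ 0.889 -0.181 -0.42  -0.198 -0.98   0.002 -0.412  0.082 -0.908] [-0.533  1.098 -0.07   1.32  -0.27   1.058 -2.173] 65.725
cmd err mm [-1.3 -0.6 -1. ] deg 0.12 open 0.6309254121807718 F [-0.3  0.1 -2.2] 44.99371207784861
[{"dp": [7, 1, 18], "twist": [0.0, 0.0, 0.0], "hand": -1}, {"dp": [7, 1, 18], "twist": [0.0, 0.0, 0.0], "hand": -1}, {"dp": [7, 1, 18], "twist": [0.0, 0.0, 0.0], "hand": -1}]
```

View pics/c4.png

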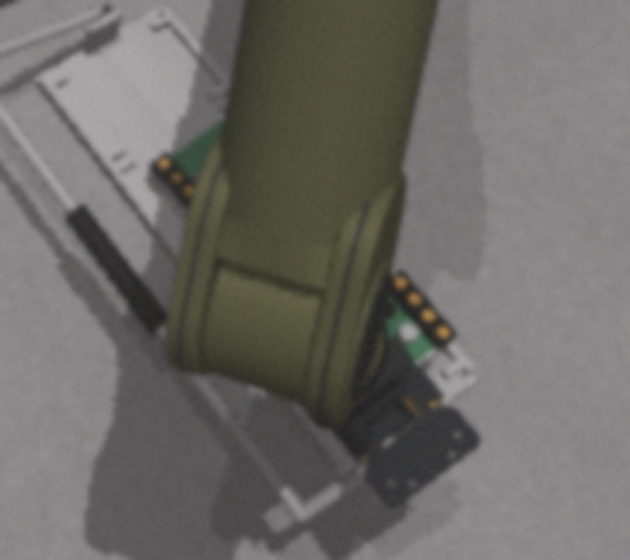

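step_arm(
  motion=[
    {"dp": [4,0,9],"twist": [0.0,0.0,0.0],"hand": -1},
    {"dp": [7,1,17],"twist": [0.0,0.0,0.0],"hand": -1},
    {"dp": [7,1,18],"twist": [0.0,0.0,0.0],"hand": -1},
  ],
)

```text
clock: 66.15
tool_pos: [0.5127, 0.3748, 0.0466]
eef_rot: [0.972, -0.098, -0.215, -0.019]
contact_force: [-0.1, 0.0, -1.4]
opening: 0.628
finger_force: 45.0
```

step_arm(
  motion=[
    {"dp": [2,0,4],"twist": [0.0,0.0,0.0],"hand": -1},
    {"dp": [2,0,5],"twist": [0.0,0.0,0.0],"hand": -1},
  ],
)

```text
clock: 66.4
tool_pos: [0.513, 0.3753, 0.0419]
eef_rot: [0.972, -0.098, -0.214, -0.02]
contact_force: [-0.3, -0.7, -2.8]
opening: 0.628
finger_force: 45.0
```

step_arm(
  motion=[
    {"dp": [1,0,3],"twist": [0.0,0.0,0.0],"hand": -1},
    {"dp": [2,0,4],"twist": [0.0,0.0,0.0],"hand": -1},
    {"dp": [2,0,4],"twist": [0.0,0.0,0.0],"hand": -1},
  ],
)

```text
clock: 66.78
tool_pos: [0.5129, 0.3756, 0.0389]
eef_rot: [0.972, -0.098, -0.215, -0.02]
contact_force: [-0.9, -0.7, 4.6]
opening: 0.628
finger_force: 45.0
```

step_arm(
  motion=[
    {"dp": [0,0,2],"twist": [0.0,0.0,0.0],"hand": -1},
    {"dp": [0,0,2],"twist": [0.0,0.0,0.0],"hand": 0.38},
    {"dp": [0,0,2],"twist": [0.0,0.0,0.0],"hand": 0.38},
    {"dp": [0,0,2],"twist": [0.0,0.0,0.0],"hand": 0.38},
    {"dp": [0,0,2],"twist": [0.0,0.0,0.0],"hand": 0.38},
  ],
)

```text
clock: 67.4
tool_pos: [0.5122, 0.3755, 0.0357]
eef_rot: [0.972, -0.098, -0.214, -0.02]
contact_force: [0.1, 0.1, 0.1]
opening: 0.692
finger_force: 0.1
```

step_arm(
  motion=[
    {"dp": [0,0,-12],"twist": [0,0,0],"hand": 0.38},
    {"dp": [0,0,-30],"twist": [0,0,0],"hand": 0.38},
    {"dp": [0,0,-60],"twist": [0,0,0],"hand": 0.38},
    {"dp": [0,0,-90],"twist": [0,0,0],"hand": 0.38},
  ],
)

```text
clock: 67.9
tool_pos: [0.5503, 0.368, 0.1191]
eef_rot: [0.972, -0.098, -0.214, -0.02]
contact_force: [-0.2, -0.5, -0.2]
opening: 0.69
finger_force: 0.0
```

```bash
python3 log.py; python3 traycheck.py |grep -v '395\|394'
```

```text
[0.5503 0.368  0.1191] [ 0.889 -0.181 -0.42  -0.198 -0.98   0.003 -0.412  0.08  -0.908] [-0.509  1.068 -0.053  1.205 -0.255  1.209 -2.181] 67.9
cmd err mm [-36.5   7.6 -70.3] deg 0.08 open 0.6898363819355625 F [-0.2 -0.5 -0.2] 0.0
top
[ 572 -109] [120.  57.] 56.4 29.7 [233 231 234] [354 199] 681
[454 -46] [70. 56.] 70.0 29.5 [233 231 234] [334 237] 413
bay 2 469 [array([-7.1,  2.3]), array([94.8, 56.1]), np.float64(4.5)] z 33.2 slope [0.004 0.02 ] rgb [57. 81. 66.]
bay 3 363 [array([3.8, 0.6]), array([93.6, 56.1]), np.float64(1.0)] z 32.7 slope [0.045 0.007] rgb [70. 86. 66.]
scene
[453 -45] [74. 56.] 69.8 29.5 [193 184 182] [331 178] 434
[ 571 -109] [125.  56.] 56.6 29.6 [199 190 187] [286 189] 738
bay 4 367 [array([-24.7,  -2.4]), array([55.9, 45.6]), np.float64(88.6)] z 34.5 slope [-0.268 -0.007] rgb [73. 88. 68.]
```

```bash
python3 - <<'E'
from sim import *
from h import *
sync(); H=lambda th,dz=0:tool(78.5,0,[*(TRAY+130*np.cos(th)*np.array([np.cos(np.radians(TYAW)),np.sin(np.radians(TYAW))])),36+130*np.sin(th)+dz])
w=[tool(20,0,[520,250,280]),tool(78.5,0,[500,0,300]),H(0,150),H(0)]+[H(t) for t in np.radians([20,40,60,80,90])]+[H(np.pi/2,100)]
go(r.get_state()['q'],w,post='.')
plan([w[0]+(1,0),w[1]+(1,1)])
print([np.round(H(t)[0],1).tolist() for t in (0,np.pi/2)])
E
```

```text
. [-0.49  0.61 -0.06  1.67  0.04  0.86 -1.79] err [0. 0.]
. [ 0.16  0.49 -0.39  1.87  0.24  0.82 -0.55] err [0. 0.]
. [-0.28  0.81 -0.3   1.58  0.31  0.8  -0.91] err [0. 0.]
. [-0.32  1.02 -0.22  1.63  0.39  0.53 -0.97] err [0. 0.]
. [-0.32  0.95 -0.25  1.65  0.37  0.59 -0.97] err [0. 0.]
. [-0.33  0.87 -0.26  1.71  0.35  0.61 -0.98] err [0. 0.]
. [-0.36  0.8  -0.26  1.79  0.33  0.6  -1.02] err [0. 0.]
. [-0.4   0.74 -0.26  1.88  0.33  0.56 -1.07] err [0. 0.]
. [-0.44  0.72 -0.25  1.94  0.32  0.53 -1.11] err [0. 0.]
. [-0.39  0.57 -0.32  1.84  0.24  0.77 -1.04] err [0. 0.]
[{"dp": [-15, 25, -29], "twist": [-0.02, 0.08, -0.11], "hand": 1}, {"dp": [-30, 49, -57], "twist": [-0.05, 0.17, -0.22], "hand": 1}, {"dp": [-45, 74, -86], "twist": [-0.07, 0.25, -0.33], "hand": 1}, {"dp": [-60, 98, -115], "twist": [-0.09, 0.33, -0.43], "hand": 1}, {"dp": [-75, 123, -144], "twist": [-0.12, 0.42, -0.54], "hand": 1}]
[{"dp": [-15, 32, -3], "twist": [0.0, 0.0, -0.15], "hand": 1}, {"dp": [-30, 65, -5], "twist": [0.0, 0.0, -0.29], "hand": 1}, {"dp": [-44, 97, -8], "twist": [0.0, 0.0, -0.44], "hand": 1}, {"dp": [-59, 130, -11], "twist": [0.0, 0.0, -0.59], "hand": 1}, {"dp": [-74, 163, -14], "twist": [0.0, 0.0, -0.73], "hand": 1}]
[{"dp": [-33, 14, -3], "twist": [0.0, 0.0, -0.15], "hand": 1}, {"dp": [-65, 28, -6], "twist": [0.0, 0.0, -0.29], "hand": 1}, {"dp": [-65, 28, -6], "twist": [0.0, 0.0, -0.29], "hand": 1}]
[[589.3, 228.1, 39.0], [461.9, 254.0, 169.0]]
```

step_arm(
  motion=[
    {"dp": [-15,25,-29],"twist": [-0.02,0.08,-0.11],"hand": 0.38},
    {"dp": [-30,49,-57],"twist": [-0.05,0.17,-0.22],"hand": 0.38},
    {"dp": [-45,74,-86],"twist": [-0.07,0.25,-0.33],"hand": 0.38},
    {"dp": [-60,98,-115],"twist": [-0.09,0.33,-0.43],"hand": 0.38},
    {"dp": [-75,123,-144],"twist": [-0.12,0.42,-0.54],"hand": 0.38},
  ],
)

```text
clock: 68.62
tool_pos: [0.5172, 0.249, 0.2809]
eef_rot: [0.984, 0.176, -0.001, 0.002]
contact_force: [-0.1, -0.7, 0.7]
opening: 0.687
finger_force: 0.0
```

step_arm(
  motion=[
    {"dp": [-15,32,-3],"twist": [0.0,0.0,-0.15],"hand": 0.38},
    {"dp": [-30,65,-5],"twist": [0.0,0.0,-0.29],"hand": 0.38},
    {"dp": [-44,97,-8],"twist": [0.0,0.0,-0.44],"hand": 0.38},
    {"dp": [-59,130,-11],"twist": [0.0,0.0,-0.59],"hand": 0.38},
    {"dp": [-74,163,-14],"twist": [0.0,0.0,-0.73],"hand": 0.38},
  ],
)

```text
clock: 69.25
tool_pos: [0.5034, 0.0702, 0.2948]
eef_rot: [0.857, 0.516, -0.003, 0.001]
contact_force: [-0.3, -0.2, 0.1]
opening: 0.689
finger_force: 0.0
```

step_arm(
  motion=[
    {"dp": [-33,14,-3],"twist": [0.0,0.0,-0.15],"hand": 0.38},
    {"dp": [-65,28,-6],"twist": [0.0,0.0,-0.29],"hand": 0.38},
    {"dp": [-65,28,-6],"twist": [0.0,0.0,-0.29],"hand": 0.38},
  ],
)

```text
clock: 69.62
tool_pos: [0.4974, -0.0026, 0.301]
eef_rot: [0.776, 0.63, -0.004, 0.001]
contact_force: [-0.2, 0.2, 0.1]
opening: 0.689
finger_force: 0.0
```

```bash
python3 log.py; python3 traycheck.py _t3; python3 - <<'E'
from h import *
from ortho import ortho
for c in('scene','top'):
    s=snap(c); W=cloud(s).reshape(-1,3); t=R.from_euler('z',-TYAW,degrees=True).apply(np.c_[W[:,:2]*1000-TRAY,W[:,2]*1000])
    m=(t[:,0]>85)&(t[:,0]<170)&(abs(t[:,1])<60)&(t[:,2]>25)&(t[:,2]<70); P=t[m]
    print(c,m.sum(),np.round(np.percentile(P,[5,50,95],axis=0),1) if m.any() else '')
s=snap('scene'); a=s['pixels'][160:350,310:500,::-1]; cv2.imwrite('pics/c5.png',cv2.resize(a,None,fx=3.1,fy=3.1,interpolation=2))
E
```

```text
[ 0.4974 -0.0026  0.301 ] [ 0.205  0.979 -0.007  0.979 -0.205 -0.003 -0.005 -0.006 -1.   ] [ 0.164  0.487 -0.389  1.88   0.25   0.828 -0.563] 69.625
cmd err mm [2.4 3.2 2.5] deg 0.63 open 0.6893967720489086 F [-0.2  0.2  0.1] 0.0
top
[ 572 -109] [119.  57.] 56.4 29.7 [229 227 229] [354 199] 650
[ 491 -395] [96. 56.] -59.0 29.7 [131  84  60] [448 224] 571
bay 2 479 [array([-7.4,  2.4]), array([94.4, 56.4]), np.float64(3.5)] z 33.1 slope [0.009 0.02 ] rgb [ 87. 133. 107.]
bay 3 447 [array([2.8, 1.2]), array([94.8, 57.9]), np.float64(0.1)] z 33.8 slope [0.004 0.007] rgb [ 85. 127. 102.]
bay 4 452 [array([ 0.7, -2.8]), array([94.8, 57.9]), np.float64(0.2)] z 34.3 slope [0.003 0.004] rgb [ 83.  124.  100.5]
scene
[ 490 -393] [97. 61.] -57.2 29.3 [104  70  54] [246 119] 455
[454 -45] [74. 57.] 71.0 29.4 [127 121 120] [331 178] 435
[ 572 -108] [124.  56.] 56.6 29.7 [199 190 187] [286 189] 737
bay 2 678 [array([-7. ,  3.6]), array([96.1, 56.1]), np.float64(3.9)] z 33.6 slope [0.006 0.005] rgb [ 80. 102.  85.]
bay 3 772 [array([3.3, 2.2]), array([57. , 96.8]), np.float64(89.7)] z 33.3 slope [0.008 0.005] rgb [ 79. 106.  85.]
bay 4 857 [array([ 0.6, -2.1]), array([96.7, 56.4]), np.float64(0.1)] z 33.4 slope [0.008 0.02 ] rgb [ 80. 108.  88.]
scene 0 
top 0
```

View pics/c5.png

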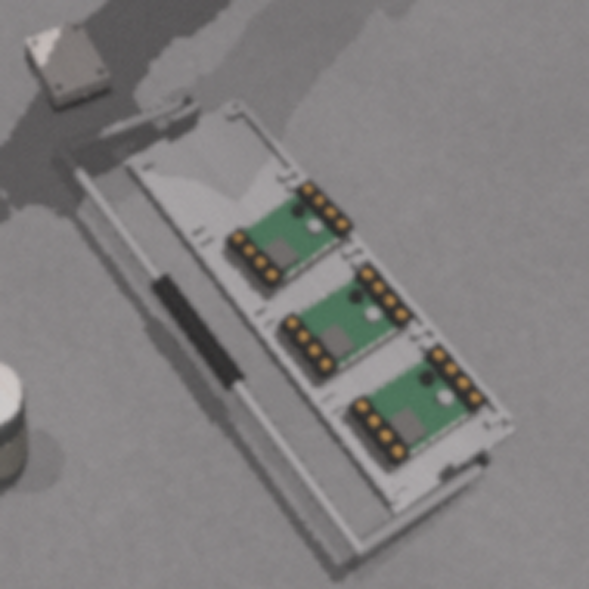

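```bash
python3 - <<'E'
from h import *
D=[]
for c,uv in(('scene',None),('top',None)):
    s=snap(c); print(c,'pred',pix(s,[.5893,.2281,.036]))
    W=cloud(s); ctr=pix(s,[.5893,.2281,.036]).astype(int)
    g=s['pixels'].max(2).astype(int); sub=np.zeros_like(g,bool); sub[ctr[1]-35:ctr[1]+36,ctr[0]-35:ctr[0]+36]=1
    m=(g<55)&sub; n,l,st,ce=cv2.connectedComponentsWithStats(m.astype(np.uint8)); i=1+np.argmax(st[1:,4]); print(st[i],ce[i],np.round(np.nanmedian(W[l==i],0),3),(s['depth'][l==i]>0).mean())
    u,v=ce[i]; d=R.from_quat(s['orientation']).apply([(u-s['cx'])/s['fx'],(v-s['cy'])/s['fy'],1]); D.append((np.array(s['xyz']),d/np.linalg.norm(d)))
(a,d),(b,e)=D; A=np.c_[d,-e]; t=np.linalg.lstsq(A,b-a,rcond=None)[0]; print('tri',a+t[0]*d,b+t[1]*e)
sync()
H=lambda th,dz=0:tool(78.5,0,[*(TRAY+130*np.cos(th)*np.array([np.cos(np.radians(TYAW)),np.sin(np.radians(TYAW))])),36+130*np.sin(th)+dz])
plan([H(0,80)+(.38,2)])
E
```

```text
scene pred [369. 274.]
[360 250  27  34 190] [373.2        266.79473684] [0.586 0.233 0.082] 0.9894736842105263
top pred [247. 194.]
[228 188  33  11 183] [243.50273224 193.03825137] [0.582 0.229 0.082] 0.994535519125683
tri [0.58310311 0.23072647 0.07411608] [0.58377768 0.22985611 0.07404411]
[{"dp": [34, 6, 26], "twist": [0.0, 0.0, 0.0], "hand": 0.38}, {"dp": [69, 13, 52], "twist": [0.0, 0.0, 0.0], "hand": 0.38}, {"dp": [103, 19, 78], "twist": [0.0, 0.0, 0.0], "hand": 0.38}, {"dp": [137, 26, 103], "twist": [0.0, 0.0, 0.0], "hand": 0.38}, {"dp": [172, 32, 129], "twist": [0.0, 0.0, 0.0], "hand": 0.38}]
[{"dp": [34, 7, 26], "twist": [0.0, 0.0, 0.0], "hand": 0.38}, {"dp": [68, 13, 52], "twist": [0.0, 0.0, 0.0], "hand": 0.38}, {"dp": [68, 13, 52], "twist": [0.0, 0.0, 0.0], "hand": 0.38}, {"dp": [68, 13, 52], "twist": [0.0, 0.0, 0.0], "hand": 0.38}]
```

```bash
cat > hd.py <<'E'
from h import *
H=lambda deg,dz=0:tool(78.5,0,[*(TRAY+130*np.cos(np.radians(deg))*np.array([np.cos(np.radians(TYAW)),np.sin(np.radians(TYAW))])),36+130*np.sin(np.radians(deg))+dz])
E
python3 - <<'E'
from hd import *
sync(); plan([H(17,70)+(.38,2)]); print(H(17))
E
```

```text
[{"dp": [34, 6, 22], "twist": [0.0, 0.0, 0.0], "hand": 0.38}, {"dp": [69, 11, 44], "twist": [0.0, 0.0, 0.0], "hand": 0.38}, {"dp": [103, 17, 66], "twist": [0.0, 0.0, 0.0], "hand": 0.38}, {"dp": [137, 22, 87], "twist": [0.0, 0.0, 0.0], "hand": 0.38}, {"dp": [172, 28, 109], "twist": [0.0, 0.0, 0.0], "hand": 0.38}]
[{"dp": [34, 6, 22], "twist": [0.0, 0.0, 0.0], "hand": 0.38}, {"dp": [68, 11, 44], "twist": [0.0, 0.0, 0.0], "hand": 0.38}, {"dp": [68, 11, 44], "twist": [0.0, 0.0, 0.0], "hand": 0.38}, {"dp": [68, 11, 44], "twist": [0.0, 0.0, 0.0], "hand": 0.38}]
(array([583.72386522, 229.2146545 ,  77.00832161]), Rotation.from_matrix(array([[ 0.19936793,  0.9799247 , -0.        ],
                            [ 0.9799247 , -0.19936793,  0.        ],
                            [ 0.        , -0.        , -1.        ]])))
```

step_arm(
  motion=[
    {"dp": [34,6,22],"twist": [0.0,0.0,0.0],"hand": 0.38},
    {"dp": [69,11,44],"twist": [0.0,0.0,0.0],"hand": 0.38},
    {"dp": [103,17,66],"twist": [0.0,0.0,0.0],"hand": 0.38},
    {"dp": [137,22,87],"twist": [0.0,0.0,0.0],"hand": 0.38},
    {"dp": [172,28,109],"twist": [0.0,0.0,0.0],"hand": 0.38},
  ],
)

```text
clock: 70.6
tool_pos: [0.5599, 0.1651, 0.1906]
eef_rot: [0.774, 0.633, -0.003, 0.001]
contact_force: [0.8, -0.0, -0.3]
opening: 0.689
finger_force: 0.0
```

step_arm(
  motion=[
    {"dp": [34,6,22],"twist": [0.0,0.0,0.0],"hand": 0.38},
    {"dp": [68,11,44],"twist": [0.0,0.0,0.0],"hand": 0.38},
    {"dp": [68,11,44],"twist": [0.0,0.0,0.0],"hand": 0.38},
    {"dp": [68,11,44],"twist": [0.0,0.0,0.0],"hand": 0.38},
  ],
)

```text
clock: 71.1
tool_pos: [0.5836, 0.227, 0.147]
eef_rot: [0.775, 0.633, -0.003, 0.001]
contact_force: [-1.0, -0.4, 0.3]
opening: 0.692
finger_force: 0.0
```

```bash
python3 log.py; python3 - <<'E'
from hd import *
sync(); plan([H(17)+(.38,2)],vl=30)
E
```

```text
[0.5836 0.227  0.147 ] [ 0.2    0.98  -0.006  0.98  -0.2   -0.003 -0.004 -0.006 -1.   ] [-0.292  0.844 -0.282  1.648  0.333  0.703 -0.942] 71.1
cmd err mm [-0.2  1.9  0. ] deg 0.13 open 0.6916048871803017 F [-1.  -0.4  0.3] 0.0
[{"dp": [1, 0, 23], "twist": [0.0, 0.0, 0.0], "hand": 0.38}, {"dp": [2, 0, 47], "twist": [0.0, 0.0, 0.0], "hand": 0.38}, {"dp": [3, 0, 70], "twist": [0.0, 0.01, 0.0], "hand": 0.38}, {"dp": [3, 0, 70], "twist": [0.0, 0.01, 0.0], "hand": 0.38}, {"dp": [3, 0, 70], "twist": [0.0, 0.01, 0.0], "hand": 0.38}]
```

step_arm(
  motion=[
    {"dp": [1,0,23],"twist": [0.0,0.0,0.0],"hand": 0.38},
    {"dp": [2,0,47],"twist": [0.0,0.0,0.0],"hand": 0.38},
    {"dp": [3,0,70],"twist": [0.0,0.01,0.0],"hand": 0.38},
    {"dp": [3,0,70],"twist": [0.0,0.01,0.0],"hand": 0.38},
  ],
)

```text
clock: 71.6
tool_pos: [0.5836, 0.2279, 0.0764]
eef_rot: [0.775, 0.632, -0.001, -0.002]
contact_force: [0.1, 0.5, 0.6]
opening: 0.69
finger_force: 0.0
```

step_arm(
  motion=[
    {"dp": [0,0,0],"twist": [0,0,0],"hand": -1},
    {"dp": [0,0,0],"twist": [0,0,0],"hand": -1},
    {"dp": [0,0,0],"twist": [0,0,0],"hand": -1},
    {"dp": [0,0,0],"twist": [0,0,0],"hand": -1},
    {"dp": [0,0,0],"twist": [0,0,0],"hand": -1},
  ],
  force=12,
)

```text
clock: 72.22
tool_pos: [0.5825, 0.2305, 0.0767]
eef_rot: [0.774, 0.633, -0.0, -0.003]
contact_force: [-3.9, 1.7, -0.8]
opening: 0.198
finger_force: 11.9
```

```bash
python3 log.py; python3 - <<'E'
from hd import *
sync(); p,q=cmd(); a0=17; off=p-H(a0)[0]; print(off)
W=[(H(a)[0]+off*(1-(a-a0)/73),q,-1,0) for a in range(24,91,7)]
W.append((H(91)[0],q,-1,2))
plan(W,vl=20)
E
```

```text
[0.5825 0.2305 0.0767] [ 0.199  0.98   0.004  0.98  -0.199 -0.006 -0.005  0.005 -1.   ] [-0.311  0.945 -0.249  1.676  0.368  0.568 -0.974] 72.225
cmd err mm [ 1.5 -1.   0.4] deg 0.18 open 0.19758602185293175 F [-3.9  1.7 -0.8] 11.906621977686882
[-1.2604102   1.31779739 -0.340071  ]
[{"dp": [0, -5, -15], "twist": [0.0, 0.0, 0.0], "hand": -1}, {"dp": [0, -13, -29], "twist": [0.0, 0.0, 0.0], "hand": -1}, {"dp": [0, -22, -42], "twist": [0.0, 0.0, 0.0], "hand": -1}, {"dp": [0, -32, -54], "twist": [0.0, 0.0, 0.0], "hand": -1}, {"dp": [0, -44, -64], "twist": [0.0, 0.0, 0.0], "hand": -1}]
[{"dp": [0, -13, -9], "twist": [0.0, 0.0, 0.0], "hand": -1}, {"dp": [0, -27, -17], "twist": [0.0, 0.0, 0.0], "hand": -1}, {"dp": [0, -42, -22], "twist": [0.0, 0.0, 0.0], "hand": -1}, {"dp": [-1, -57, -26], "twist": [0.0, 0.0, 0.0], "hand": -1}, {"dp": [-1, -73, -27], "twist": [0.0, 0.0, 0.0], "hand": -1}]
[{"dp": [0, -9, -1], "twist": [0.0, 0.0, 0.0], "hand": -1}, {"dp": [0, -9, -1], "twist": [0.0, 0.0, 0.0], "hand": -1}, {"dp": [0, -9, -1], "twist": [0.0, 0.0, 0.0], "hand": -1}]
```

Grip is 17.4 mm wide on the bar: held. Swing it up along the arc.

step_arm(
  motion=[
    {"dp": [0,-5,-15],"twist": [0.0,0.0,0.0],"hand": -1},
    {"dp": [0,-13,-29],"twist": [0.0,0.0,0.0],"hand": -1},
    {"dp": [0,-22,-42],"twist": [0.0,0.0,0.0],"hand": -1},
    {"dp": [0,-32,-54],"twist": [0.0,0.0,0.0],"hand": -1},
    {"dp": [0,-44,-64],"twist": [0.0,0.0,0.0],"hand": -1},
  ],
)

```text
clock: 72.85
tool_pos: [0.5413, 0.2384, 0.1423]
eef_rot: [0.775, 0.632, 0.002, -0.002]
contact_force: [-1.2, -0.1, -8.3]
opening: 0.198
finger_force: 12.0
```

```bash
python3 log.py; python3 - <<'E'
from hd import *
sync(); p,q=cmd(); t=R.from_euler('z',-TYAW,degrees=True).apply(p-np.r_[TRAY,39]); a0=np.degrees(np.arctan2(t[2],t[0])); print(t,a0,np.hypot(t[0],t[2]))
W=[(H(a)[0],q,-1,0) for a in np.arange(round(a0)+6,90,7)]
W.append((H(91)[0],q,-1,2))
plan(W,vl=20)
E
```

```text
[0.5413 0.2384 0.1423] [ 0.2    0.98   0.005  0.98  -0.2   -0.001  0.001  0.005 -1.   ] [-0.337  0.812 -0.269  1.768  0.339  0.603 -1.007] 72.85
cmd err mm [-82.1  15.7  27.1] deg 0.3 open 0.19837390023429655 F [-1.2 -0.1 -8.3] 11.971537917852402
[ 80.94714949   0.59664797 103.25964076] 51.90644371158394 131.2059237237586
[{"dp": [-1, -12, -7], "twist": [0.0, 0.0, 0.0], "hand": -1}, {"dp": [-1, -26, -15], "twist": [0.0, 0.0, 0.0], "hand": -1}, {"dp": [-1, -41, -20], "twist": [0.0, 0.0, 0.0], "hand": -1}, {"dp": [-1, -56, -24], "twist": [0.0, 0.0, 0.0], "hand": -1}, {"dp": [-1, -72, -26], "twist": [0.0, 0.0, 0.0], "hand": -1}]
[{"dp": [0, -11, -1], "twist": [0.0, 0.0, 0.0], "hand": -1}, {"dp": [0, -11, -1], "twist": [0.0, 0.0, 0.0], "hand": -1}, {"dp": [0, -11, -1], "twist": [0.0, 0.0, 0.0], "hand": -1}]
```

step_arm(
  motion=[
    {"dp": [-1,-12,-7],"twist": [0.0,0.0,0.0],"hand": -1},
    {"dp": [-1,-26,-15],"twist": [0.0,0.0,0.0],"hand": -1},
    {"dp": [-1,-41,-20],"twist": [0.0,0.0,0.0],"hand": -1},
    {"dp": [-1,-56,-24],"twist": [0.0,0.0,0.0],"hand": -1},
    {"dp": [-1,-72,-26],"twist": [0.0,0.0,0.0],"hand": -1},
  ],
)

```text
clock: 73.47
tool_pos: [0.4754, 0.2519, 0.1708]
eef_rot: [0.776, 0.631, 0.007, -0.0]
contact_force: [5.6, -0.5, 5.0]
opening: 0.2
finger_force: 12.1
```

step_arm(
  motion=[
    {"dp": [0,-6,-1],"twist": [0.0,0.0,0.0],"hand": -1},
    {"dp": [0,-9,-1],"twist": [0.0,0.0,0.0],"hand": -1},
  ],
)

```text
clock: 73.72
tool_pos: [0.4643, 0.2542, 0.1707]
eef_rot: [0.775, 0.632, 0.004, -0.001]
contact_force: [3.5, -1.4, 12.0]
opening: 0.191
finger_force: 11.9
```

```bash
python3 log.py; python3 - <<'E'
from hd import *
p=np.array(r.get_state()['tool_pos'])*1000; t=R.from_euler('z',-TYAW,degrees=True).apply(p-np.r_[TRAY,39]); print(t,np.degrees(np.arctan2(t[2],t[0])),np.hypot(t[0],t[2]))
E
```

```text
[0.4643 0.2542 0.1707] [ 0.201  0.98   0.009  0.98  -0.201  0.004  0.005  0.008 -1.   ] [-0.43   0.705 -0.255  1.944  0.327  0.524 -1.113] 73.725
cmd err mm [-4.5 -0.2 -1.4] deg 0.31 open 0.19120809008881068 F [ 3.5 -1.4 12. ] 11.912193037569523
[  2.3401829    0.67709098 131.72962776] 88.98224489611026 131.75041285077376
```

step_arm(
  motion=[
    {"dp": [0,-3,0],"twist": [0.0,0.0,0.0],"hand": -1},
    {"dp": [0,-5,0],"twist": [0.0,0.0,0.0],"hand": -1},
    {"dp": [0,-5,0],"twist": [0.0,0.0,0.0],"hand": -1},
  ],
)

```text
clock: 74.1
tool_pos: [0.4603, 0.255, 0.1705]
eef_rot: [0.775, 0.632, 0.005, -0.001]
contact_force: [5.1, -1.4, 9.6]
opening: 0.195
finger_force: 11.8
```

step_arm(
  motion=[
    {"dp": [0,-3,0],"twist": [0.0,0.0,0.0],"hand": -1},
    {"dp": [0,-4,0],"twist": [0.0,0.0,0.0],"hand": -1},
    {"dp": [0,-4,0],"twist": [0.0,0.0,0.0],"hand": -1},
  ],
)

```text
clock: 74.47
tool_pos: [0.4601, 0.255, 0.1706]
eef_rot: [0.776, 0.631, 0.007, 0.0]
contact_force: [13.8, -2.4, 3.7]
opening: 0.2
finger_force: 12.0
```

At the stop (13.8 N, no motion). Back off the preload, open gently and rise.

step_arm(
  motion=[
    {"dp": [0,2,0],"twist": [0,0,0],"hand": -0.2},
    {"dp": [0,2,0],"twist": [0,0,0],"hand": -0.2},
    {"dp": [0,2,0],"twist": [0,0,0],"hand": -0.2},
    {"dp": [0,2,-15],"twist": [0,0,0],"hand": -0.2},
    {"dp": [0,2,-40],"twist": [0,0,0],"hand": -0.2},
  ],
)

```text
clock: 75.1
tool_pos: [0.4541, 0.2547, 0.2089]
eef_rot: [0.774, 0.633, 0.0, -0.003]
contact_force: [-0.2, -0.1, -0.7]
opening: 0.398
finger_force: 0.0
```

step_arm(
  motion=[
    {"dp": [0,0,-30],"twist": [0,0,0],"hand": 0},
    {"dp": [0,0,-60],"twist": [0,0,0],"hand": 0},
    {"dp": [-60,0,-80],"twist": [0,0,0],"hand": 0},
    {"dp": [-120,0,-80],"twist": [0,0,0],"hand": 0},
    {"dp": [-180,0,-80],"twist": [0,0,0],"hand": 0},
  ],
)

```text
clock: 75.72
tool_pos: [0.4185, 0.0765, 0.2886]
eef_rot: [0.774, 0.633, 0.002, -0.002]
contact_force: [1.6, -1.3, -0.5]
opening: 0.502
finger_force: 0.0
```

step_arm(
  motion=[
    {"dp": [-50,0,0],"twist": [0,0,0],"hand": 0},
    {"dp": [-50,0,0],"twist": [0,0,0],"hand": 0},
  ],
)

```text
clock: 75.97
tool_pos: [0.4075, 0.0251, 0.2878]
eef_rot: [0.777, 0.63, -0.0, -0.002]
contact_force: [1.0, 0.6, 0.8]
opening: 0.499
finger_force: 0.0
```

```bash
python3 log.py; python3 traycheck.py; python3 - <<'E'
from h import *
W=None
for c in('scene','top'):
    s=snap(c); W=cloud(s).reshape(-1,3); t=R.from_euler('z',-TYAW,degrees=True).apply(np.c_[W[:,:2]*1000-TRAY,W[:,2]*1000])
    for zl,zh in((60,100),(150,185)):
        m=(abs(t[:,0])<60)&(abs(t[:,1])<215)&(t[:,2]>zl)&(t[:,2]<zh); print(c,zl,m.sum(),np.round(np.median(t[m],0),1))
s=snap('scene'); a=s['pixels'][100:350,250:520,::-1]; cv2.imwrite('pics/c6.png',cv2.resize(a,None,fx=2.3,fy=2.3,interpolation=2))
E
```

```text
[0.4075 0.0251 0.2878] [ 0.207  0.978  0.002  0.978 -0.207 -0.003 -0.003  0.003 -1.   ] [ 0.091  0.388 -0.37   2.133  0.219  0.658 -0.637] 75.975
cmd err mm [  52.3  228.9 -118.5] deg 0.47 open 0.4988520001501313 F [1.  0.6 0.8] 0.0
top
[ 572 -109] [120.  57.] 56.6 29.7 [227 225 228] [354 199] 689
[ 491 -395] [97. 56.] -59.0 29.2 [128  82  59] [448 224] 569
[453 -46] [70. 56.] 70.2 29.5 [227 224 227] [334 237] 409
bay 2 417 [array([-7.3,  2.5]), array([94.6, 56.3]), np.float64(4.1)] z 33.5 slope [0.007 0.028] rgb [ 77. 103.  79.]
bay 3 383 [array([3. , 0.5]), array([94.5, 58.5]), np.float64(0.9)] z 34.3 slope [0.005 0.009] rgb [78. 99. 79.]
bay 4 426 [array([ 0.6, -2.6]), array([94.9, 58.3]), np.float64(0.5)] z 34.1 slope [0.004 0.019] rgb [ 79. 108.  87.]
scene
[ 490 -394] [96. 61.] -60.3 29.1 [103  70  54] [246 119] 458
[453 -45] [74. 57.] 69.9 29.5 [190 182 179] [331 178] 435
[ 572 -108] [123.  56.] 56.6 29.8 [197 188 186] [286 189] 735
bay 2 670 [array([-7.2,  3.6]), array([97.1, 56.1]), np.float64(4.2)] z 33.4 slope [0.008 0.013] rgb [75.  87.5 73. ]
bay 3 762 [array([3.2, 1.6]), array([97.2, 56.8]), np.float64(0.4)] z 33.4 slope [0.007 0.012] rgb [76. 89. 72.]
bay 4 858 [array([ 1.2, -2. ]), array([56.1, 97.1]), np.float64(90.0)] z 33.5 slope [0.01  0.011] rgb [77. 98. 79.]
scene 60 67 [  2.6 189.7  80. ]
scene 150 936 [  1.7  18.9 170.2]
top 60 6 [ -3.9 190.8  77.2]
top 150 472 [ -0.6  26.7 170.7]
```

View pics/c6.png

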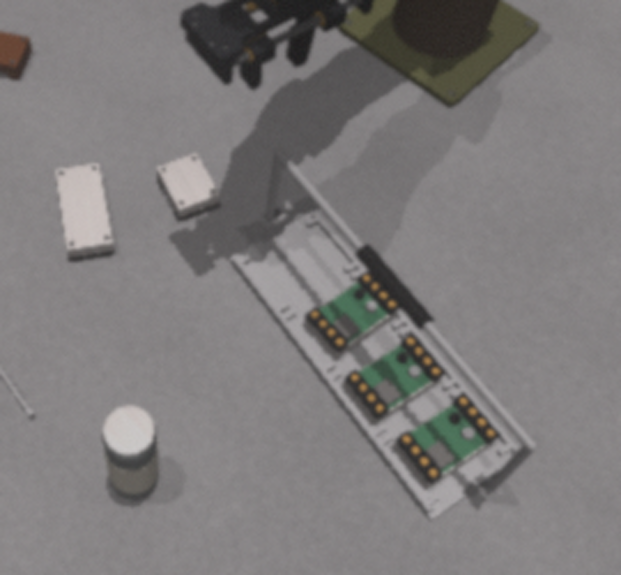

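```bash
python3 -c "
from plant import r
print(r.finish_job())"
```

```text
the job is handed in; nothing more can be done
None
```

The three 95 mm modules present lie terminals up in bays 2, 3 and 4, and the carry handle is upright at its stop and released; I handed the job in at about 76 s, and the hand-in call gave no verdict.

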